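# Seal the adjusted pressure switches

### The job

The pressure switches on the bench have been set and must now be sealed: on every one, swing the flat cover aside on its pivot screw, stand the seal punch squarely in the uncovered port, press it steadily down until the soft seal is fully stamped, without hammering, and lift it straight out without sliding it over the housing or dragging the switch along. Finish with the punch hanging upright in its rack and every cover swung fully back over its port; keep the switches flat on the bench and leave everything else alone.

Things in the scene. Friction and masses are not known exactly. Their poses are not given: they have to be found in the camera images.
- switch_a: one of up to four alike loose pressure switches (may be absent): grey housing 96 x 70 mm, 46 mm high, 0.75 kg, flat on the bench; origin: centre of its underside, z up, x along its length. Brass pipe stub 26 mm long at its -x end, black cable gland 16 mm at its +x end. On top a flat steel swivel cover 77 x 30 mm on a brass pivot screw at x = -30 mm, y = 0, hiding a round port
- cover_a (a joint): angle of the 3 mm steel cover of switch_a (upper face 50 mm above the bench): 0 = shut on its stop, over the port, pointing along the housing's +x; swings anticlockwise seen from above to 1.8; port and punch room are clear above 1.1; friction 0.02 N m, stays where left. Upright round knob on it, 54 mm out from the pivot: 12 mm in diameter, top 70 mm above the bench
- port_a (a point): centre of the mouth of the 20 mm adjuster port of switch_a, in the housing's upper face 46 mm above the bench, 4 mm from the middle towards the cable gland (34 mm from the pivot)
- seal_a (a joint): how deep the soft metal seal in the port of switch_a has been stamped, m: 0 = untouched, its face 4 mm below the port's mouth; it yields at about 9 N and stays down, bottoming at 0.004
- switch_b: one of up to four alike loose pressure switches (may be absent): grey housing 96 x 70 mm, 46 mm high, 0.75 kg, flat on the bench; origin: centre of its underside, z up, x along its length. Brass pipe stub 26 mm long at its -x end, black cable gland 16 mm at its +x end. On top a flat steel swivel cover 77 x 30 mm on a brass pivot screw at x = -30 mm, y = 0, hiding a round port
- cover_b (a joint): angle of the 3 mm steel cover of switch_b (upper face 50 mm above the bench): 0 = shut on its stop, over the port, pointing along the housing's +x; swings anticlockwise seen from above to 1.8; port and punch room are clear above 1.1; friction 0.02 N m, stays where left. Upright round knob on it, 54 mm out from the pivot: 12 mm in diameter, top 70 mm above the bench
- port_b (a point): centre of the mouth of the 20 mm adjuster port of switch_b, in the housing's upper face 46 mm above the bench, 4 mm from the middle towards the cable gland (34 mm from the pivot)
- seal_b (a joint): how deep the soft metal seal in the port of switch_b has been stamped, m: 0 = untouched, its face 4 mm below the port's mouth; it yields at about 9 N and stays down, bottoming at 0.004
- switch_c: one of up to four alike loose pressure switches (may be absent): grey housing 96 x 70 mm, 46 mm high, 0.75 kg, flat on the bench; origin: centre of its underside, z up, x along its length. Brass pipe stub 26 mm long at its -x end, black cable gland 16 mm at its +x end. On top a flat steel swivel cover 77 x 30 mm on a brass pivot screw at x = -30 mm, y = 0, hiding a round port
- cover_c (a joint): angle of the 3 mm steel cover of switch_c (upper face 50 mm above the bench): 0 = shut on its stop, over the port, pointing along the housing's +x; swings anticlockwise seen from above to 1.8; port and punch room are clear above 1.1; friction 0.02 N m, stays where left. Upright round knob on it, 54 mm out from the pivot: 12 mm in diameter, top 70 mm above the bench
- port_c (a point): centre of the mouth of the 20 mm adjuster port of switch_c, in the housing's upper face 46 mm above the bench, 4 mm from the middle towards the cable gland (34 mm from the pivot)
- seal_c (a joint): how deep the soft metal seal in the port of switch_c has been stamped, m: 0 = untouched, its face 4 mm below the port's mouth; it yields at about 9 N and stays down, bottoming at 0.004
- switch_d: one of up to four alike loose pressure switches (may be absent): grey housing 96 x 70 mm, 46 mm high, 0.75 kg, flat on the bench; origin: centre of its underside, z up, x along its length. Brass pipe stub 26 mm long at its -x end, black cable gland 16 mm at its +x end. On top a flat steel swivel cover 77 x 30 mm on a brass pivot screw at x = -30 mm, y = 0, hiding a round port
- cover_d (a joint): angle of the 3 mm steel cover of switch_d (upper face 50 mm above the bench): 0 = shut on its stop, over the port, pointing along the housing's +x; swings anticlockwise seen from above to 1.8; port and punch room are clear above 1.1; friction 0.02 N m, stays where left. Upright round knob on it, 54 mm out from the pivot: 12 mm in diameter, top 70 mm above the bench
- port_d (a point): centre of the mouth of the 20 mm adjuster port of switch_d, in the housing's upper face 46 mm above the bench, 4 mm from the middle towards the cable gland (34 mm from the pivot)
- seal_d (a joint): how deep the soft metal seal in the port of switch_d has been stamped, m: 0 = untouched, its face 4 mm below the port's mouth; it yields at about 9 N and stays down, bottoming at 0.004
- punch: loose steel seal punch, 100 mm long, 0.28 kg, upright in its rack; origin: the tip of its nose (down), z towards its head. Nose 12 mm in diameter, 30 mm long (last 6 mm: 10 mm diameter); collar 36 mm in diameter from 30 to 36 mm above the tip; dark knurled grip 22 mm in diameter from 36 to 92 mm; head 30 mm in diameter from 92 to 100 mm
- rack_hole0 (a point): centre of the mouth of the upright hole, 23 mm in diameter, in the middle of the fixed dark steel rack block (75 x 95 mm, top 40 mm above the bench); the punch hangs in it by its collar, which rests on the block's top, its tip then 10 mm above the bench
- seam_roller: bystander: seam roller with a wooden handle, 150 mm long, 29 mm high; origin at its middle underside
- wire_brush: bystander: small wire brush, 152 mm long, 24 mm high; origin at its middle underside
- pvc_tee: bystander: grey plastic pipe tee, 110 mm long, 50 mm high; origin under the middle of its run
- gauge: bystander: round pressure gauge lying on its back, 68 mm across, 28 mm high, with a 30 mm stub; origin at the centre of its underside
- union_nut: bystander: grey plastic union, 75 mm across, 52 mm high; origin at the centre of its underside
- screwdriver: bystander: screwdriver lying on the bench; origin at its middle underside
Not all that is in view belongs to the job. There is more than one size of the punch; the one meant has the size given above. Leave any brown or orange look-alike of the switch_b alone.

How it is judged:
On the way:
1. the seal of every switch present is stamped (value of joint each of seal_a, seal_b, seal_c, seal_d above 0.0028 m), for 0.2 s.
At the end, for the whole second after the job is handed in: Every switch present has its seal stamped at least 2.8 mm deep, its cover shut to within 0.12 rad, and lies flat and at rest on the bench; the punch hangs in the rack's hole by its collar, upright within 0.08 rad, tip within 8 mm of the hole's axis and lower than 14 mm above the bench, at rest (all of step 1 and value of joint each of cover_a, cover_b, cover_c, cover_d below 0.12 rad and angle between each of switch_a, switch_b, switch_c, switch_d's own z axis and vertical below 0.05 rad and height (world z) of each of switch_a, switch_b, switch_c, switch_d below 0.006 m and linear speed of each of switch_a, switch_b, switch_c, switch_d, punch below 0.01 m/s and horizontal distance between punch and rack_hole0 below 0.008 m and angle between punch's own z axis and vertical below 0.08 rad and height (world z) of punch below 0.014 m); the robot touches nothing.
It fails at once if the punch is pressed on a switch (over 6 N) while more than 0.2 rad off upright, or hammers it (over 45 N) ((contact force between punch and switch_a above 6 N and angle between punch's own z axis and vertical above 0.2 rad) or (contact force between punch and switch_b above 6 N and angle between punch's own z axis and vertical above 0.2 rad) or (contact force between punch and switch_c above 6 N and angle between punch's own z axis and vertical above 0.2 rad) or (contact force between punch and switch_d above 6 N and angle between punch's own z axis and vertical above 0.2 rad) or contact force between punch and switch_a above 45 N or contact force between punch and switch_b above 45 N or contact force between punch and switch_c above 45 N or contact force between punch and switch_d above 45 N).
It fails at once if the punch is pressed (over 6 N) on a switch away from its port (tip more than 12 mm aside), or slid over it ((contact force between punch and switch_a above 6 N and horizontal distance between punch and port_a above 0.012 m) or (contact force between punch and switch_b above 6 N and horizontal distance between punch and port_b above 0.012 m) or (contact force between punch and switch_c above 6 N and horizontal distance between punch and port_c above 0.012 m) or (contact force between punch and switch_d above 6 N and horizontal distance between punch and port_d above 0.012 m)).
It fails at once if the punch drags a switch along (faster than 0.06 m/s while touching it with over 2 N) ((contact force between punch and switch_a above 2 N and linear speed of switch_a above 0.06 m/s) or (contact force between punch and switch_b above 2 N and linear speed of switch_b above 0.06 m/s) or (contact force between punch and switch_c above 2 N and linear speed of switch_c above 0.06 m/s) or (contact force between punch and switch_d above 2 N and linear speed of switch_d above 0.06 m/s)).
It fails at once if a switch is lifted (25 mm) or tipped (0.35 rad) (height (world z) of any of switch_a, switch_b, switch_c, switch_d above 0.025 m or angle between any of switch_a, switch_b, switch_c, switch_d's own z axis and vertical above 0.35 rad).
It fails at once if a bystander is shoved more than 60 mm (distance of any of seam_roller, wire_brush, pvc_tee, gauge, union_nut, screwdriver from where it was at the start of the episode above 0.06 m).
Of switch_a, switch_b, switch_c, switch_d only 3 to 4 are there at a start; the rules pass over those that are not, and their reading is None.
At some moment in a run one of switch_a, switch_b, switch_c, switch_d may be knocked a few centimetres aside while the robot is not near it.
It also fails if it takes over 208 s, if anything falls off the work surface, if the arm or the gripper's body presses on something with over 40 N, if the wrist force passes 120 N, or if a joint passes its speed limit or range.

### The arm

A 6-joint arm with a two-finger parallel gripper is mounted at the origin on the work surface. World frame = base frame: x ahead of the robot, y to its left, z up, the work surface at z = 0. Lengths are in m, angles in rad, forces in N, time in s.
With the tool pointing down it reaches from about 0.3 to 0.775 m from the base axis. Payload 14.6 kg.
Tool frame: the origin (TCP) lies at the very end of the fingers, on their centre line; the grasp point (between the pads) lies 19 mm behind it; x points along the fingers, y is the direction in which the jaws open and shut, and the axes are right-handed (so a half turn about x gives the same grasp; the last joint's range is limited). The gripper opens to 94 mm and grips with 3 to 60 N. Pads are 16 mm wide; open, the fingers measure 119 mm over their backs; the gripper's body (75 mm by 177 mm) begins 78 mm behind the grasp point.
Start: joints at [1.224, 0.3, 1.521, -0, 1.321, -0.067], TCP at [0.152, 0.529, 0.205] pointing down, gripper open.
Joint ranges: [-3.03, 3.03], [-0.79, 2.21], [0.23, 2.52], [-1.04, 4.18], [0, 3.07], [-2.55, 2.55]. Speed limits (rad/s): [2.22, 2.22, 2.57, 3.14, 3.14, 3.14].

### API

Orientations are given as [roll, pitch, yaw] about the fixed x, y, z axes, in that order (R = Rz(yaw) Ry(pitch) Rx(roll)).
In Python, from station import ctrl, viewer, hand_in gives the robot as it stands. The module is installed in compiled form; this text tells all that it offers.
- The arm moves only by the tool play_rows, never from a script. Its argument "deltas" is a list that holds one entry, the list of rows, each a list of 7 numbers: the shift along the tool's x, y, z in mm, then the turn, a rotation vector about the tool's x, y, z in rad, then the finger opening in mm, from 0 to 94. In form: [[[dx, dy, dz, ax, ay, az, gripper], ...]]. A call has 1 to 10 rows; each row shifts and turns the commanded pose from where the row before left it, along the tool's axes as they then stand; what a row does not reach is not made up. A row lasts 1/10 s, in which the tool goes at most 50 mm and 8.59 degrees, less where a joint would pass 70% of its speed; a pose out of reach is approached as far as the arm can. A call with a gripper value outside its range is refused whole. The fingers move at their own pace and stop on an object; "grip_force" is the grip in N (left out, the last holds). Time passes only in rows, so rows that do not move let the fingers close. It gives the time, the measured TCP pose, the force and the opening at its end, in the units of the state.
- ctrl.get_obs(): the state, without advancing time (a new reading comes with each control period).
- viewer.camera(name): name is "side" or "top"; returns a dict with "img" (480x640x3 uint8, red, green, blue), "fx", "fy", "cx", "cy" (pixels), "distortion" ([k1, k2, p1, p2, k3] as OpenCV has them; the pictures are not rectified), "rvec" (rotation vector, rad) and "tvec" (3), from world to camera coordinates, as OpenCV has them. Camera axes: x right, y down, z forward; pixel columns grow to the right and rows downward; lengths in m; the calibration is good to about 2 mm. A picture is of the moment at which its call begins. There is no depth.
- hand_in(): hands the job in, once; it reports no verdict.
The state is a dict: "time_s": time; "qpos": joint angles; "joint_vel": joint speeds; "tau": joint torques, N m; "ee_pos": TCP position; "eef_rot": TCP orientation; "force": force on the tool from outside, world axes, zero at the start; "moment": the same for the moment, N m; "grip_width": finger opening in m.
Only numpy, scipy, OpenCV 4.12 (cv2) and the standard library are available. Lean on these libraries where they do the work, as an engineer would, in place of code of your own. Each camera call takes 0.05 s, during which the arm holds its last target.

## Working session

There is one attempt and no reset: what is moved stays moved. The work goes in short steps, Python scripts to look and compute and a tool call to move; the robot and the scene stay as the last step left them, time stands still between calls to the robot, and variables do not carry over. Pictures are saved under pics/ and viewed, and the job is handed in when it is done.

Besides the shell and the picture viewer there is one more tool, called after "Call:" by a JSON object that holds its "method" and its "body", one argument or row to a line. play_rows: Moves the arm, as the interface text tells. Its arguments: {"type":"object","properties":{"deltas":{"type":"array","items":{"type":"array","items":{"type":"array","items":{"type":"number"}}}},"grip_force":{"type":"number"}},"required":["deltas"]}

```bash
ls; mkdir -p pics; cat > h.py <<'E'
from station import ctrl, viewer, hand_in
import numpy as np, cv2
from scipy.spatial.transform import Rotation as Ro
def snap(name,fn=None,crop=None,scale=1):
    c=viewer.camera(name)
    im=c['img'][:,:,::-1].copy()
    import pickle; pickle.dump(c,open(f'{name}.pkl','wb'))
    if fn:
        save(im,fn,crop,scale)
    return c
def save(im,fn,crop=None,scale=1):
    if crop: x0,y0,x1,y1=crop; im=im[y0:y1,x0:x1]
    if scale!=1: im=cv2.resize(im,None,fx=scale,fy=scale,interpolation=cv2.INTER_CUBIC)
    cv2.imwrite('pics/'+fn,im)
def load(name):
    import pickle; return pickle.load(open(f'{name}.pkl','rb'))
def KD(c): return np.array([[c['fx'],0,c['cx']],[0,c['fy'],c['cy']],[0,0,1.]]),np.array(c['distortion'],float)
def proj(c,P):
    K,D=KD(c); return cv2.projectPoints(np.atleast_2d(np.array(P,float)),np.array(c['rvec'],float),np.array(c['tvec'],float),K,D)[0][:,0]
def ray(c,uv,z):
    K,D=KD(c); R=cv2.Rodrigues(np.array(c['rvec'],float))[0]; t=np.array(c['tvec'],float).ravel()
    n=cv2.undistortPoints(np.array(uv,float).reshape(-1,1,2),K,D)[:,0]
    d=np.c_[n,np.ones(len(n))]@R; o=-R.T@t
    return o+d*((z-o[2])/d[:,2])[:,None]
def st():
    o=ctrl.get_obs()
    for k in ('time_s','qpos','ee_pos','eef_rot','force','grip_width'): print(k,np.round(o[k],4))
    return o
E
python3 - <<'E'
from h import *
st()
for n in('top','side'):
    c=snap(n,n+'0.png'); print(n,c['fx'],c['distortion'],c['rvec'],c['tvec'])
E
```

```text
pics
time_s 0.0
qpos [ 1.2244  0.3005  1.5216 -0.      1.3207 -0.0666]
ee_pos [0.1518 0.5284 0.2049]
eef_rot [-1.635   1.5696 -1.9148]
force [0.3536 0.6856 0.4286]
grip_width 0.0938
top 537.590664976312 [-0.16042158  0.          0.          0.          0.        ] [ 2.11658361 -2.09460597  0.21808668] [-0.01317089  0.49082649  1.22495947]
side 489.64597779092765 [-0.00379436  0.          0.          0.          0.        ] [ 2.17127116 -0.17439247  0.09563223] [-0.48507513  0.0935892   1.07038936]
```

View pics/top0.png

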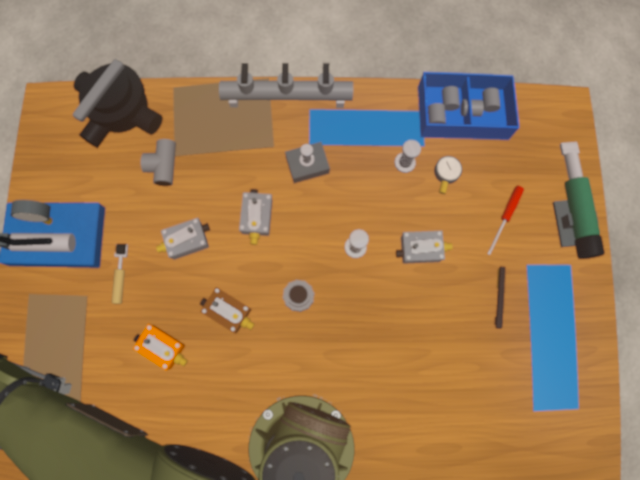

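View pics/side0.png

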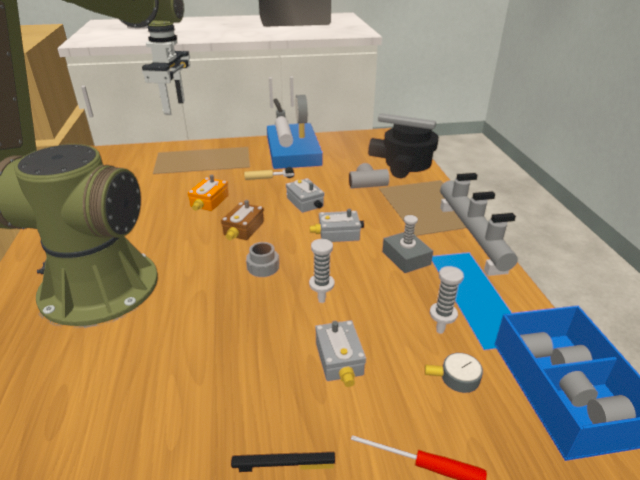

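```bash
python3 - <<'E'
from h import *
t=load('top')['img'][:,:,::-1]; s=load('side')['img'][:,:,::-1]
save(t,'t1.png',(140,120,340,270),4)
save(t,'t2.png',(320,130,480,270),5)
save(s,'s1.png',(260,160,460,310),4)
save(s,'s2.png',(280,230,480,400),4)
save(t,'t3.png',(0,330,220,480),3)
E
```

```text
(no output)
```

View pics/t1.png

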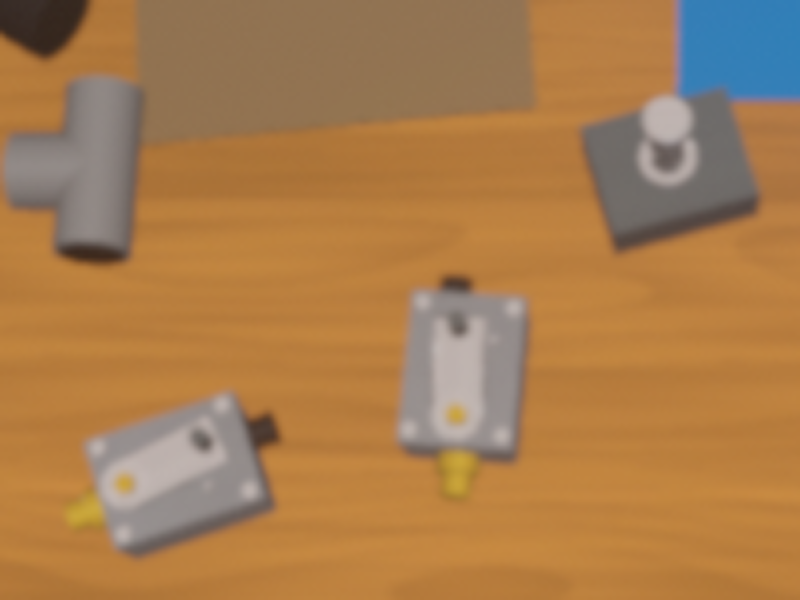

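View pics/t2.png

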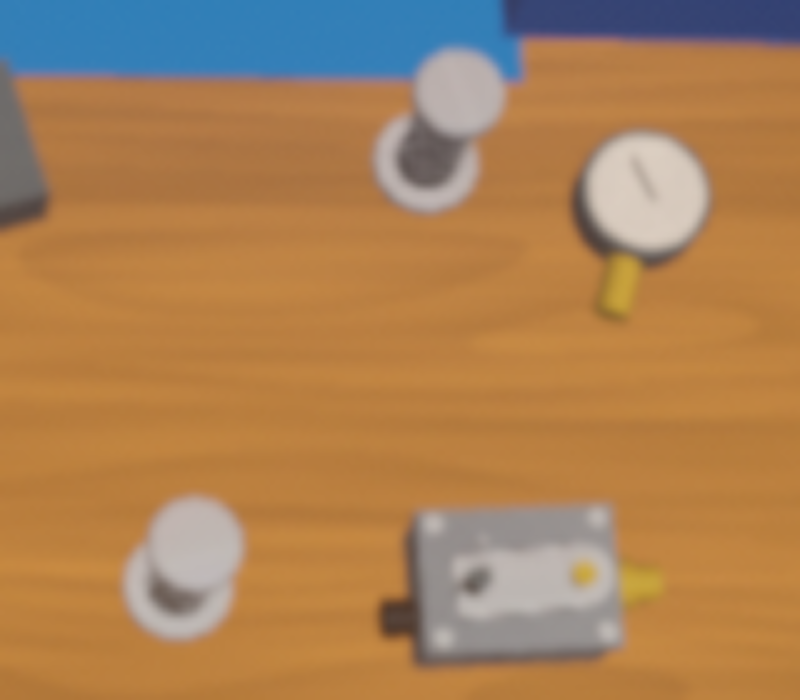

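View pics/s1.png

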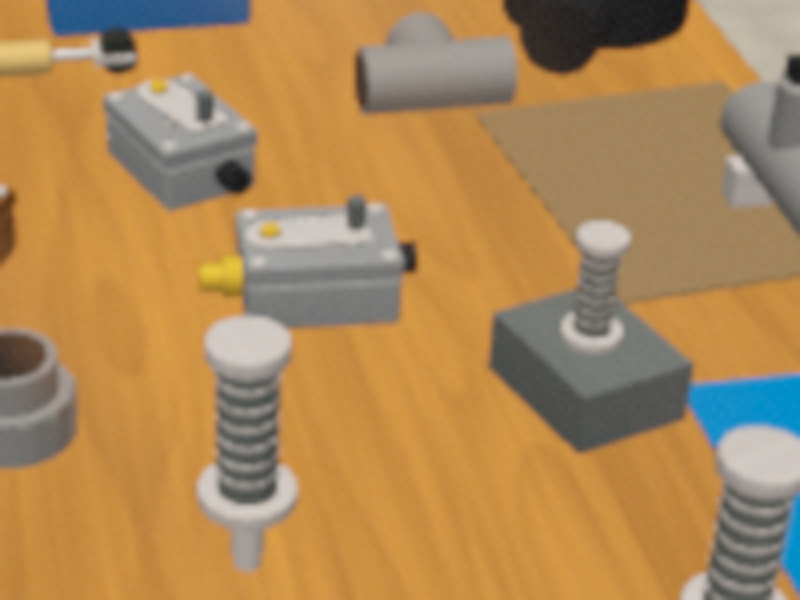

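View pics/s2.png

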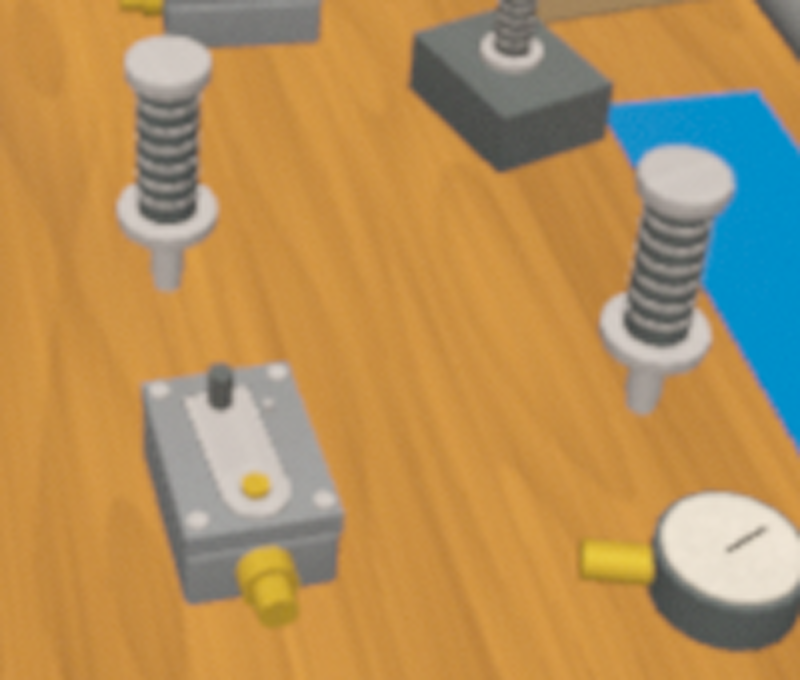

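```bash
cat > sw.py <<'E'
from h import *
from scipy.optimize import least_squares
def wire(p,cov=0.):
    x,y,a=p; ca,sa=np.cos(a),np.sin(a)
    T=lambda P:np.c_[x+ca*P[:,0]-sa*P[:,1],y+sa*P[:,0]+ca*P[:,1],P[:,2]]
    L=[]
    b=np.array([[-48,-35],[48,-35],[48,35],[-48,35],[-48,-35]])/1000.
    L.append(T(np.c_[b,np.full(5,.046)])); L.append(T(np.c_[b,np.zeros(5)]))
    th=np.linspace(0,2*np.pi,20)
    cc=lambda cx,cy,r,z:T(np.c_[cx+r*np.cos(th),cy+r*np.sin(th),np.full(20,z)])
    kx,ky=-.030+.054*np.cos(cov),.054*np.sin(cov)
    L+= [cc(kx,ky,.006,.07),cc(kx,ky,.006,.05),cc(-.03,0,.005,.052),cc(.004,0,.01,.046)]
    return L
def overlay(name,fn,crop,scale,ps,covs=None,src=None):
    c=load(name); x0,y0,x1,y1=crop
    im=cv2.resize(c['img'][y0:y1,x0:x1,::-1],None,fx=scale,fy=scale,interpolation=cv2.INTER_CUBIC)
    for i,p in enumerate(ps):
        for l in wire(p,covs[i] if covs else 0):
            uv=(proj(c,l)-[x0,y0]+.5)*scale
            cv2.polylines(im,[np.round(uv*8).astype(int)],False,(0,0,255) ,1,cv2.LINE_AA,3)
    cv2.imwrite('pics/'+fn,im)
# obs: list of (cam, pixel, body point)
def fit(obs,p0,cov=0.):
    cams={n:load(n) for n in ('top','side')}
    def W(p,b):
        ca,sa=np.cos(p[2]),np.sin(p[2]); return [p[0]+ca*b[0]-sa*b[1],p[1]+sa*b[0]+ca*b[1],b[2]]
    f=lambda p:np.concatenate([proj(cams[n],W(p,b))[0]-uv for n,uv,b in obs])
    r=least_squares(f,p0); return r.x,r.fun.reshape(-1,2)
K=(.024,0,.07);P=(-.03,0,.052)
E
cat > m1.py <<'E'
from sw import *
T1=lambda u,v:(140+u/4-.5,120+v/4-.5)
T2=lambda u,v:(320+u/5-.5,130+v/5-.5)
S1=lambda u,v:(260+u/4-.5,160+v/4-.5)
S2=lambda u,v:(280+u/4-.5,230+v/4-.5)
sets={'L':[('top',T1(125,483),P),('top',T1(203,437),K),('side',S1(160,86),P),('side',S1(205,93),K)],
'M':[('top',T1(456,414),P),('top',T1(457,319),K),('side',S1(270,230),P),('side',S1(356,201),K)],
'R':[('top',T2(583,573),P),('top',T2(482,575),K),('side',S2(256,485),P),('side',S2(221,371),K)]}
ct=load('top')
ps=[]
for k,o in sets.items():
    a=ray(ct,[o[0][1]],.052)[0];b=ray(ct,[o[1][1]],.07)[0]
    p0=[(a[0]+b[0])/2,(a[1]+b[1])/2,np.arctan2(b[1]-a[1],b[0]-a[0])]
    p,r=fit(o,p0); print(k,np.round(p,4),np.round(r,1).tolist(),np.hypot(*(b-a)[:2])); ps.append(p)
np.save('ps.npy',ps)
overlay('top','o1.png',(140,120,340,270),4,ps); overlay('top','o2.png',(320,130,480,270),5,ps)
overlay('side','o3.png',(260,160,460,310),4,ps); overlay('side','o4.png',(280,230,480,400),4,ps)
E
python3 m1.py
```

```text
L [ 0.4961  0.2917 -1.1079] [[0.3, -0.2], [-0.5, -0.0], [0.0, 0.4], [-0.2, 0.3]] 0.05599583805300645
M [ 0.556   0.1198 -0.0214] [[-0.0, 0.2], [0.2, 0.2], [0.0, 0.1], [0.3, -0.5]] 0.05398285576772683
R [ 0.4759 -0.2879  1.6747] [[0.3, 0.0], [-0.2, 0.2], [0.0, 0.1], [0.1, -0.2]] 0.052827402874578724
```

View pics/o1.png

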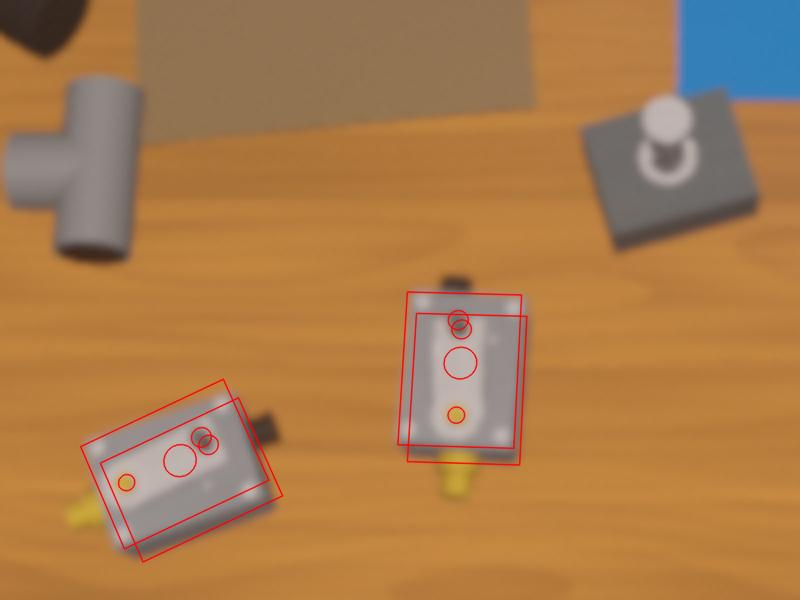

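View pics/o2.png

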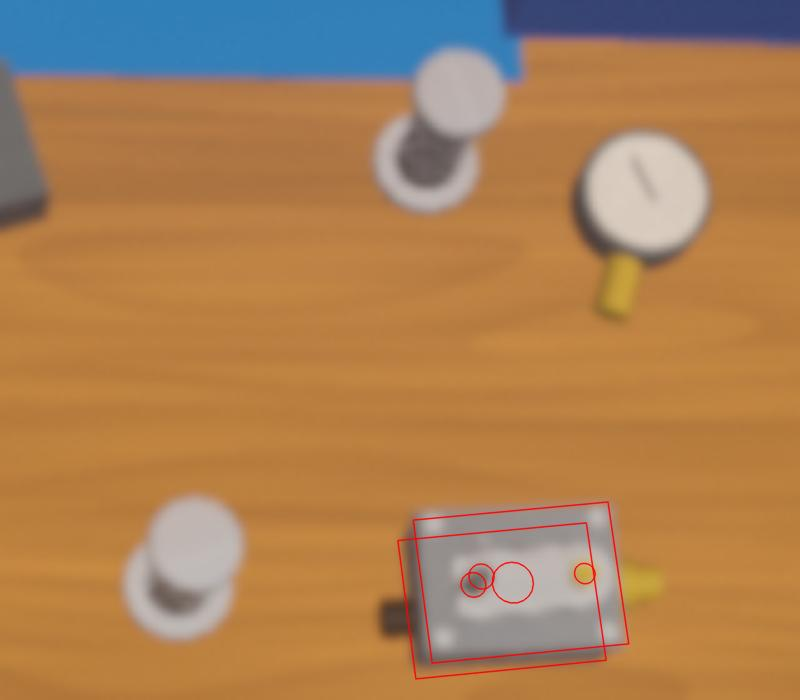

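View pics/o3.png

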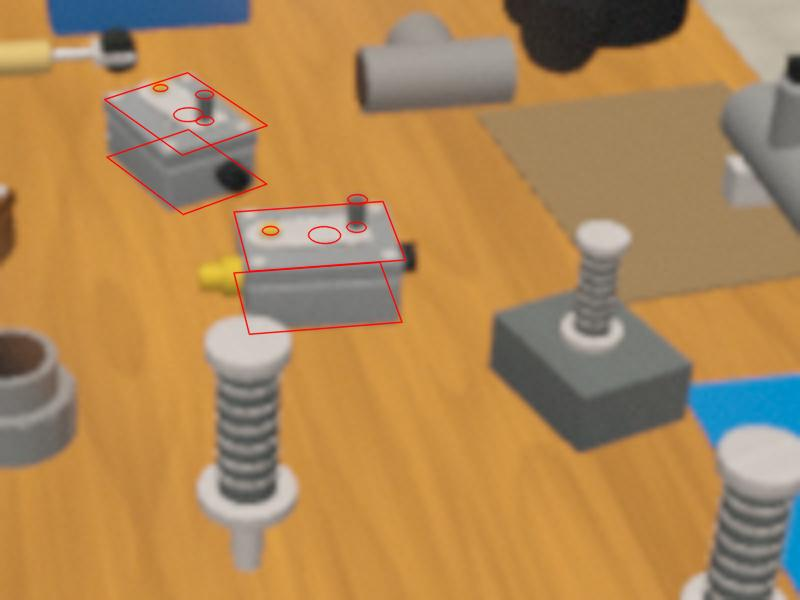

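View pics/o4.png

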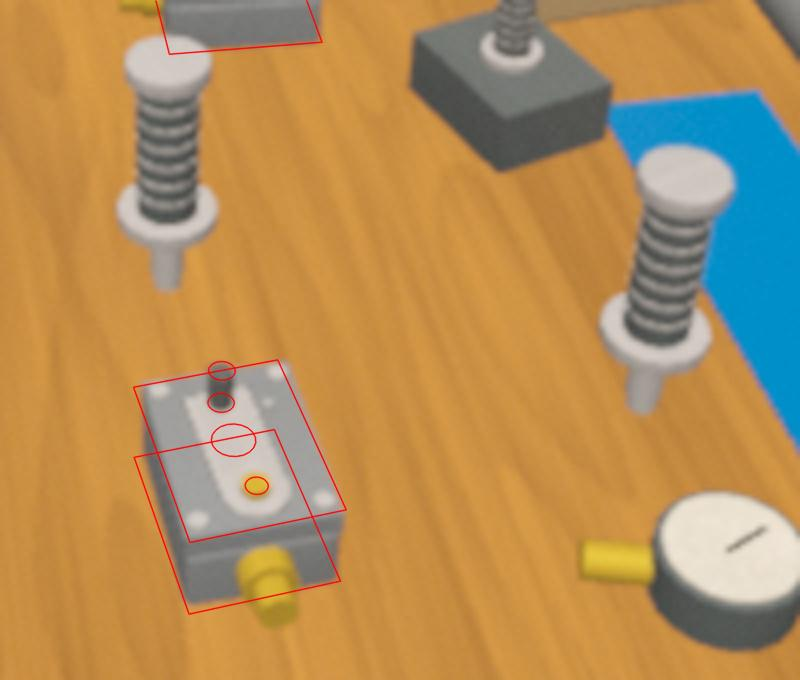

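```bash
cat > m2.py <<'E'
from m1 import *
c=lambda i:[(-.048,-.035,.046),(.048,-.035,.046),(.048,.035,.046),(-.048,.035,.046)][i]
b=lambda i:[(-.048,-.035,0),(.048,-.035,0),(.048,.035,0),(-.048,.035,0)][i]
# L: top view corners. yaw -64deg: +x right-up. +y = left-up
add={'L':[('top',T1(232,392),c(2)),('top',T1(88,440),c(3)),('top',T1(268,488),c(1)),('top',T1(124,545),c(0)),('side',S1(106,97),c(0)) ,('side',S1(190,74),c(3)),('side',S1(257,133),c(2)),('side',S1(170,156),c(1)),('side',S1(173,208),b(1)),('side',S1(255,180),b(2))],
'M':[('top',T1(412,290),c(2)),('top',T1(526,298),c(1)),('top',T1(398,445),c(3)),('top',T1(518,452),c(0)),('side',S1(238,208),c(3)),('side',S1(386,204),c(2)),('side',S1(402,260),c(1)),('side',S1(243,268),c(0)),('side',S1(246,325),b(0)),('side',S1(400,318),b(1))],
'R':[('top',T2(413,516),c(1)),('top',T2(610,504),c(0)),('top',T2(622,646),c(3)),('top',T2(416,658),c(2)),('side',S2(143,384),c(2)),('side',S2(288,364),c(1)),('side',S2(344,515),c(0)),('side',S2(183,548),c(3)),('side',S2(189,602),b(3)),('side',S2(337,578),b(0))]}
ps2=[];cv=[]
for i,k in enumerate(sets):
    o=[sets[k][0],sets[k][2]]+add[k]
    p,r=fit(o,ps[i]); 
    cams={n:load(n) for n in ('top','side')}
    def f(q):
        kb=[-.03+.054*np.cos(q[0]),.054*np.sin(q[0]),.07]; W=[p[0]+np.cos(p[2])*kb[0]-np.sin(p[2])*kb[1],p[1]+np.sin(p[2])*kb[0]+np.cos(p[2])*kb[1],.07]
        return np.concatenate([proj(cams[n],W)[0]-uv for n,uv,_ in (sets[k][1],sets[k][3])])
    s=least_squares(f,[0.]); print(k,np.round(p,4),np.round(r,1).tolist(),'cover',s.x,s.fun.round(1)); ps2.append(p);cv.append(s.x[0])
np.save('ps.npy',ps2)
overlay('top','o1.png',(140,120,340,270),4,ps2,cv); overlay('top','o2.png',(320,130,480,270),5,ps2,cv)
overlay('side','o3.png',(260,160,460,310),4,ps2,cv); overlay('side','o4.png',(280,230,480,400),4,ps2,cv)
E
python3 m2.py
```

```text
L [ 0.4961  0.2917 -1.1079] [[0.3, -0.2], [-0.5, -0.0], [0.0, 0.4], [-0.2, 0.3]] 0.05599583805300645
M [ 0.556   0.1198 -0.0214] [[-0.0, 0.2], [0.2, 0.2], [0.0, 0.1], [0.3, -0.5]] 0.05398285576772683
R [ 0.4759 -0.2879  1.6747] [[0.3, 0.0], [-0.2, 0.2], [0.0, 0.1], [0.1, -0.2]] 0.052827402874578724
L [ 0.4935  0.2903 -1.1952] [[0.4, -0.1], [-0.0, 0.4], [-0.0, -1.3], [-0.9, 0.6], [0.0, 1.1], [-1.3, 0.8], [-0.6, -0.0], [0.3, -0.1], [0.9, -0.8], [0.1, -0.1], [-0.3, 1.8], [1.3, 2.1]] cover [0.09182454] [-0.5 -0.  -0.2  0.3]
M [ 0.5556  0.119  -0.0594] [[-0.2, 0.3], [-0.2, -0.0], [-0.2, 0.0], [-0.2, -0.2], [-0.5, -0.6], [-1.6, -0.4], [-0.8, 0.6], [-0.3, -0.2], [0.3, 0.5], [0.8, 0.6], [-0.0, 2.0], [-0.1, 1.6]] cover [0.0311919] [ 0.2  0.3  0.1 -0.5]
R [ 0.4772 -0.287   1.6211] [[-0.0, 0.1], [-0.2, -0.2], [0.2, -0.9], [0.0, -0.1], [0.2, 0.0], [1.9, -0.7], [-0.7, -0.6], [-0.5, -1.1], [0.0, -0.8], [0.6, -2.5], [-1.1, 1.9], [0.4, 1.3]] cover [0.04987289] [-0.5  0.2  0.  -0.5]
```

```bash
cat > m3.py <<'E'
from sw import *
T1=lambda u,v:(140+u/4-.5,120+v/4-.5)
S1=lambda u,v:(260+u/4-.5,160+v/4-.5)
t,s=load('top'),load('side')
print(ray(t,[T1(668,157)],.046),ray(t,[T1(667,119)],.11)); print(ray(s,[S1(593,328)],.046),ray(s,[S1(603,234)],.11))
f=lambda p:np.concatenate([proj(t,[p[0],p[1],.046])[0]-T1(668,157),proj(t,[p[0],p[1],.11])[0]-T1(667,119),proj(s,[p[0],p[1],.046])[0]-S1(593,328),proj(s,[p[0],p[1],.11])[0]-S1(603,234)])
r=least_squares(f,[.65,0]); print(r.x,r.fun.round(1))
p=r.x
th=np.linspace(0,6.3,30)
for n,fn,crop,sc in(('top','q1.png',(270,120,350,190),8),('side','q2.png',(360,200,460,290),7)):
    c=load(n);x0,y0,x1,y1=crop
    im=cv2.resize(c['img'][y0:y1,x0:x1,::-1],None,fx=sc,fy=sc,interpolation=cv2.INTER_CUBIC)
    for R,z in((.018,.046),(.018,.04),(.015,.11),(.015,.102),(.011,.102)):
        uv=(proj(c,np.c_[p[0]+R*np.cos(th),p[1]+R*np.sin(th),np.full(30,z)])-[x0,y0]+.5)*sc
        cv2.polylines(im,[np.round(uv*8).astype(int)],False,(0,0,255),1,cv2.LINE_AA,3)
    cv2.imwrite('pics/'+fn,im)
E
python3 m3.py
```

```text
[[ 0.6929957  -0.00476684  0.046     ]] [[ 0.6927854  -0.00460518  0.11      ]]
[[ 0.69394042 -0.00512803  0.046     ]] [[ 0.6928599  -0.00508949  0.11      ]]
[ 0.69319529 -0.00484507] [ 0.  -0.1  0.1 -0.2 -0.3 -0.   0.1 -0.1]
```

View pics/o2.png

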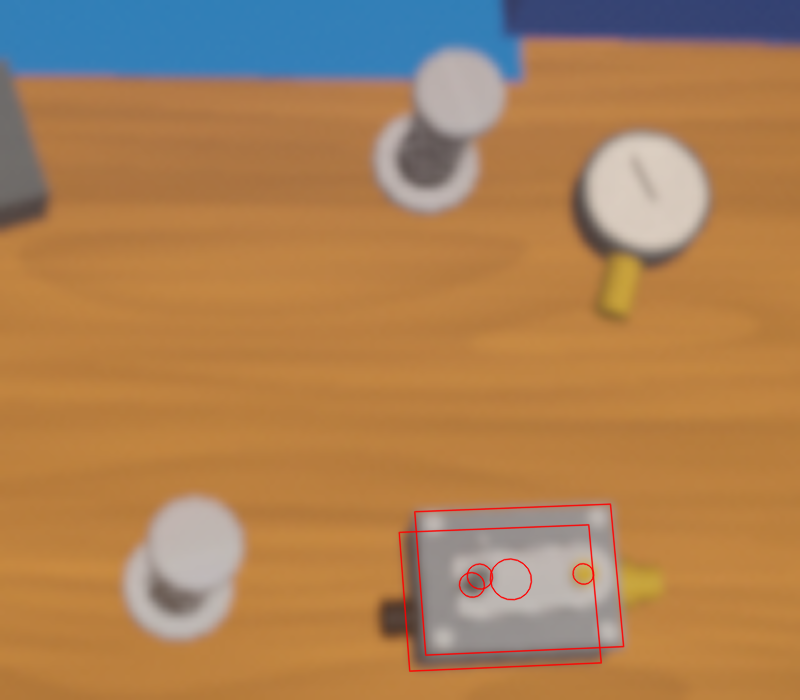

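View pics/o1.png

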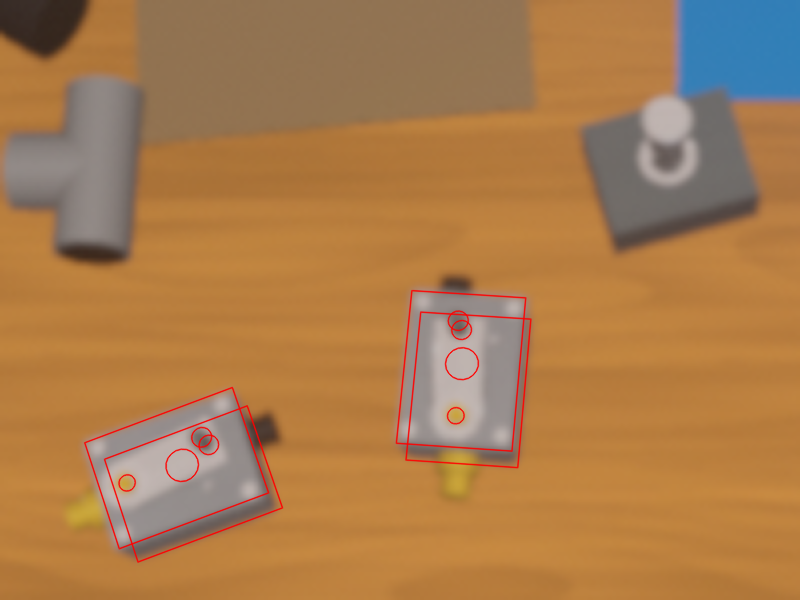

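```bash
sleep 0.1; ls pics
```

```text
o1.png
o2.png
o3.png
o4.png
q1.png
q2.png
s1.png
s2.png
side0.png
t1.png
t2.png
t3.png
top0.png
```

```bash
cat > mv.py <<'E'
from h import *
import json,os
def cur():
    o=ctrl.get_obs(); R=Ro.from_euler('xyz',o['eef_rot']); return np.array(o['ee_pos']),R,o
def psi(R): y=R.as_matrix()[:,1]; return np.arctan2(y[1],y[0])
def goalR(ps):  # x down, y at ps
    x=np.array([0,0,-1.]);y=np.array([np.cos(ps),np.sin(ps),0]); return Ro.from_matrix(np.c_[x,y,np.cross(x,y)])
def near(ps,ref): return ref+((ps-ref+np.pi/2)%np.pi-np.pi/2)
# plan: waypoints [(pos,psi,grip,vmm per row)] from commanded pose
CMD='cmd.json'
def setcmd(p,R): json.dump([list(p),list(R.as_quat())],open(CMD,'w'))
def getcmd():
    if os.path.exists(CMD):
        a=json.load(open(CMD)); return np.array(a[0]),Ro.from_quat(a[1])
    p,R,o=cur(); return p,R
def plan(wps,reset=False):
    if reset: p,R,_=cur()
    else: p,R=getcmd()
    rows=[]
    for (q,ps,g,v) in wps:
        q=p.copy() if q is None else np.array(q,float)
        G=R if ps is None else goalR(ps)
        d=q-p; rv=(R.inv()*G).as_rotvec()
        n=int(max(1,np.ceil(np.linalg.norm(d)*1000/v-1e-6),np.ceil(np.linalg.norm(rv)/.145-1e-6)))
        p0=p.copy()
        for i in range(n):
            t=p0+d*(i+1)/n
            dl=np.round(R.as_matrix().T@(t-p)*1000,1)
            rr=np.round((R.inv()*G).as_rotvec()/(n-i),3)
            p=p+R.as_matrix()@dl/1000; R=R*Ro.from_rotvec(rr)
            rows.append([*dl.tolist(),*rr.tolist(),g])
    setcmd(p,R)
    for i in range(0,len(rows),10): print(json.dumps([rows[i:i+10]]).replace('-0.0,','0,').replace('.0,',',').replace(' ',''))
    print('end',p.round(4),psi(R).round(3),len(rows))
E
python3 - <<'E'
from mv import *
p,R,o=cur(); print(R.as_matrix().round(3),psi(R),o['qpos'])
E
```

```text
[[-0.     0.276  0.961]
 [-0.001  0.961 -0.276]
 [-1.    -0.001 -0.   ]] 1.290985355577328 [ 1.22440521e+00  3.00403175e-01  1.52149012e+00  2.29717152e-06
  1.32070302e+00 -6.65806829e-02]
```

```bash
cat > swing.py <<'E'
from mv import *
import sys
ps=np.load('ps.npy')
IDX={'L':0,'M':1,'R':2}
def knob(k,th):
    x,y,a=ps[IDX[k]]; pv=np.array([x-.03*np.cos(a),y-.03*np.sin(a)])
    return pv+.054*np.array([np.cos(a+th),np.sin(a+th)])
def K3(k,th,z): return np.r_[knob(k,th),z]
def swing(k,t0,t1,n,psv,z=.055,zup=.10,g1=14,pre=()):
    w=list(pre)+[(K3(k,t0,zup),psv,40,45),(K3(k,t0,z),psv,40,25),(None,None,g1,9)]+[(None,None,g1,9)]*2
    w+=[(K3(k,t0+(t1-t0)*(i+1)/n,z),psv,g1,60) for i in range(n)]
    w+=[(None,None,40,9)]*2+[(K3(k,t1,zup),psv,40,40)]
    return w
E
python3 - <<'E'
from swing import *
for k in 'LMR': print(k,knob(k,0),knob(k,1.5))
plan(swing('L',.09,1.5,9,1.126,pre=[]),reset=True)
E
```

```text
L [0.50232798 0.26801071] [0.53402799 0.33445295]
M [0.57957669 0.11758682] [0.53268242 0.17433528]
R [ 0.47604381 -0.26302808] [ 0.42476906 -0.31585195]
[[[9.6,-13.7,37.5,0.015,0,0,40],[9.5,-13,37.7,0.015,0,0,40],[9.6,-12.6,37.9,0.015,0,0,40],[9.5,-11.9,38.1,0.015,0,0,40],[9.6,-11.4,38.2,0.015,0,0,40],[9.5,-10.8,38.4,0.015,0,0,40],[9.6,-10.3,38.6,0.015,0,0,40],[9.5,-9.6,38.8,0.015,0,0,40],[9.6,-9.1,38.8,0.015,0,0,40],[9.5,-8.5,39,0.015,0,0.001,40]]]
[[[9.6,-7.9,39.1,0.015,0,0,40],[22.5,0,0,0,0,0,40],[22.5,0,0,0,0,0,40],[0,0,0,0,0,0,14],[0,0,0,0,0,0,14],[0,0,0,0,0,0,14],[0,7.1,4.7,0,0,0,14],[0,7.7,3.5,0,0,0,14],[0,8.1,2.2,0,0,0,14],[0,8.4,1,0,0,0,14]]]
[[[0,8.5,-0.4,0,0,0,14],[0,8.3,-1.7,0,0,0,14],[0,7.9,-3,0,0,0,14],[0,7.3,-4.1,0,0,0,14],[0,6.7,-5.3,0,0,0,14],[0,0,0,0,0,0,40],[0,0,0,0,0,0,40],[-22.5,0,0,0,0,0,40],[-22.5,0,0,0,0,0,40]]]
end [0.534  0.3345 0.1   ] 1.126 29
```

```bash
rm cmd.json; sed -i 's/dl=np.round(\(.*\)\*1000,1)/dl=np.round(\1*1000*2)\/2/; s/rr=np.round(\(.*\),3)/rr=np.round(\1,2)/' mv.py; grep -n "dl=\|rr=" mv.py
python3 - <<'E'
from swing import *
plan(swing('L',.09,1.5,9,1.126,pre=[]),reset=True)
E
```

```text
28:            dl=np.round(R.as_matrix().T@(t-p)*1000*2)/2
29:            rr=np.round((R.inv()*G).as_rotvec()/(n-i),2)
[[[9.5,-13.5,37.5,0.01,0,0,40],[9.5,-13.5,37.5,0.02,0,0,40],[9.5,-12.5,38,0.01,0,0,40],[9.5,-12,38,0.02,0,0,40],[10,-11.5,38.5,0.01,0,0,40],[9.5,-11,38,0.02,0,0,40],[9.5,-10,38.5,0.01,0,0,40],[9.5,-10,39,0.02,0,0,40],[9.5,-9,39,0.01,0,0,40],[9.5,-9,39,0.02,0,0,40]]]
[[[9.5,-7.5,39,0.01,0,0,40],[22.5,0,0,0,0,0,40],[22.5,0,0,0,0,0,40],[0,0,0,0,0,0,14],[0,0,0,0,0,0,14],[0,0,0,0,0,0,14],[0,7,4.5,0,0,0,14],[0,7.5,3.5,0,0,0,14],[0,8,2.5,0,0,0,14],[0,8.5,1,0,0,0,14]]]
[[[0,8.5,-0.5,0,0,0,14],[0,8.5,-1.5,0,0,0,14],[0,7.5,-3,0,0,0,14],[0,7.5,-4,0,0,0,14],[0,7,-5.5,0,0,0,14],[0,0,0,0,0,0,40],[0,0,0,0,0,0,40],[-22.5,0,0,0,0,0,40],[-22.5,-0.5,0,0,0,0,40]]]
end [0.5338 0.3343 0.1   ] 1.131 29
```

Call:
{"method": "play_rows", "body": {
  "deltas": [
    [[9.5,-13.5,37.5,0.01,0,0,40],[9.5,-13.5,37.5,0.02,0,0,40],[9.5,-12.5,38,0.01,0,0,40],[9.5,-12,38,0.02,0,0,40],[10,-11.5,38.5,0.01,0,0,40],[9.5,-11,38,0.02,0,0,40],[9.5,-10,38.5,0.01,0,0,40],[9.5,-10,39,0.02,0,0,40],[9.5,-9,39,0.01,0,0,40],[9.5,-9,39,0.02,0,0,40]]
  ],
  "grip_force": 20
}}

```text
time_s: 1.1
ee_pos: [0.4758, 0.2923, 0.1093]
eef_rot: [-2.306, 1.57, -2.737]
force: [-0.6, 0.3, 1.0]
grip_width: 0.0402
```

Call:
{"method": "play_rows", "body": {
  "deltas": [
    [[9.5,-7.5,39,0.01,0,0,40],[0,0,0,0,0,0,40],[0,0,0,0,0,0,40]]
  ]
}}

```text
time_s: 1.4
ee_pos: [0.507, 0.2699, 0.0998]
eef_rot: [-2.366, 1.569, -2.807]
force: [0.2, -0.4, 0.8]
grip_width: 0.0398
```

```bash
python3 - <<'E'
from swing import *
st(); print(K3('L',.09,.1))
snap('top','a1.png',(140,120,340,270),4);snap('side','a2.png',(240,130,440,280),4)
E
```

```text
time_s 1.4
qpos [ 4.2540e-01  4.5950e-01  1.5600e+00  1.0000e-04  1.1235e+00 -7.0430e-01]
ee_pos [0.507  0.2699 0.0998]
eef_rot [-2.3662  1.5694 -2.8074]
force [ 0.2231 -0.4294  0.8074]
grip_width 0.0398
[0.50676285 0.26999456 0.1       ]
```

View pics/a2.png

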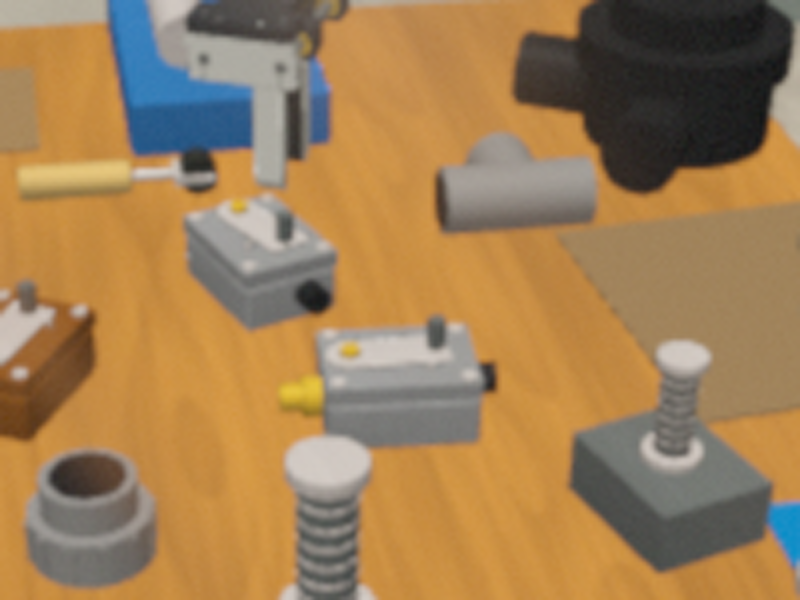

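Call:
{"method": "play_rows", "body": {
  "deltas": [
    [[22.5,0,0,0,0,0,40],[22.5,0,0,0,0,0,40],[0,0,0,0,0,0,14],[0,0,0,0,0,0,14],[0,0,0,0,0,0,14]]
  ]
}}

```text
time_s: 2.0
ee_pos: [0.5074, 0.2711, 0.0569]
eef_rot: [0.882, 1.569, 0.443]
force: [-0.5, -0.4, 0.7]
grip_width: 0.0195
```

Call:
{"method": "play_rows", "body": {
  "deltas": [
    [[0,7,4.5,0,0,0,14],[0,7.5,3.5,0,0,0,14],[0,8,2.5,0,0,0,14],[0,8.5,1,0,0,0,14],[0,8.5,-0.5,0,0,0,14],[0,8.5,-1.5,0,0,0,14]]
  ]
}}

```text
time_s: 2.6
ee_pos: [0.5364, 0.3106, 0.0553]
eef_rot: [-2.368, 1.571, -2.807]
force: [-0.2, 0.0, 0.5]
grip_width: 0.0139
```

```bash
python3 - <<'E'
from swing import *
st()
snap('top','a3.png',(140,150,340,300),4);snap('side','a4.png',(240,130,440,280),4)
E
```

```text
time_s 2.6
qpos [ 0.4658  0.6055  1.4483  0.      1.088  -0.6652]
ee_pos [0.5364 0.3106 0.0553]
eef_rot [-2.3677  1.5706 -2.8074]
force [-0.1584  0.0203  0.5259]
grip_width 0.0139
```

View pics/a4.png

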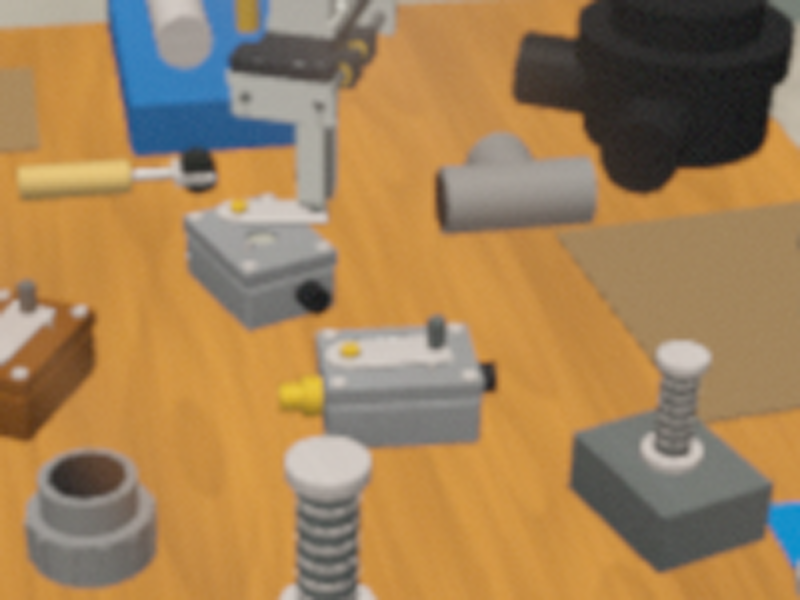

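Call:
{"method": "play_rows", "body": {
  "deltas": [
    [[0,7.5,-3,0,0,0,14],[0,7.5,-4,0,0,0,14],[0,7,-5.5,0,0,0,14],[0,0,0,0,0,0,40],[0,0,0,0,0,0,40],[0,0,0,0,0,0,40],[-25,0,0,0,0,0,40],[-25,0,0,0,0,0,40]]
  ]
}}

```text
time_s: 3.5
ee_pos: [0.5339, 0.3346, 0.1056]
eef_rot: [-2.212, 1.569, -2.652]
force: [1.3, 0.8, -0.3]
grip_width: 0.0399
```

```bash
python3 - <<'E'
from swing import *
setcmd([.5338,.3343,.105],goalR(1.126))
st()
plan(swing('M',.03,1.5,9,-.88))
E
```

```text
time_s 3.5
qpos [ 0.5016  0.5682  1.3789  0.      1.196  -0.6289]
ee_pos [0.5339 0.3346 0.1056]
eef_rot [-2.2117  1.5692 -2.6519]
force [ 1.2584  0.7653 -0.3175]
grip_width 0.0399
[[[0.5,-12.5,9.5,0.14,0,0,40],[0,-11,11.5,0.14,0,0,40],[0.5,-9.5,12.5,0.14,0,0,40],[0.5,-7.5,13.5,0.14,0,0,40],[0.5,-5.5,15,0.14,0,0,40],[0,-3,15,0.15,0,0,40],[0.5,-1,16,0.14,0,0,40],[0.5,1,15.5,0.15,0,0,40],[0,3.5,15.5,0.14,0,0,40],[0.5,5.5,14.5,0.15,0,0,40]]]
[[[0.5,8,13.5,0.14,0,0,40],[0.5,9.5,12.5,0.15,0,0,40],[0,11.5,11,0.14,0,0,40],[0.5,12.5,9.5,0.15,0,0,40],[22.5,0,0,0,0,0,40],[22.5,0,0,0,0,0,40],[0,0,0,0,0,0,14],[0,0,0,0,0,0,14],[0,0,0,0,0,0,14],[0,-7,-5.5,0,0,0,14]]]
[[[0,-8,-4,0,0,0,14],[0,-8.5,-2.5,0,0,0,14],[0,-8.5,-1.5,0,0,0,14],[0,-9,0.5,0,0,0,14],[0,-8.5,1.5,0,0,0,14],[0,-8.5,3,0,0,0,14],[0,-7.5,4.5,0,0,0,14],[0,-7,5.5,0,0,0,14],[0,0,0,0,0,0,40],[0,0,0,0,0,0,40]]]
[[[-22.5,0,0,0,0,0,40],[-22.5,0,0,0,0,0,40]]]
end [0.5324 0.1742 0.1   ] -0.884 32
```

Call:
{"method": "play_rows", "body": {
  "deltas": [
    [[0.5,-12.5,9.5,0.14,0,0,40],[0,-11,11.5,0.14,0,0,40],[0.5,-9.5,12.5,0.14,0,0,40],[0.5,-7.5,13.5,0.14,0,0,40],[0.5,-5.5,15,0.14,0,0,40],[0,-3,15,0.15,0,0,40],[0.5,-1,16,0.14,0,0,40],[0.5,1,15.5,0.15,0,0,40],[0,3.5,15.5,0.14,0,0,40],[0.5,5.5,14.5,0.15,0,0,40]]
  ]
}}

```text
time_s: 4.5
ee_pos: [0.5678, 0.1807, 0.1021]
eef_rot: [2.113, 1.571, 0.236]
force: [0.6, 0.1, -0.7]
grip_width: 0.0401
```

Call:
{"method": "play_rows", "body": {
  "deltas": [
    [[0.5,8,13.5,0.14,0,0,40],[0.5,9.5,12.5,0.15,0,0,40],[0,11.5,11,0.14,0,0,40],[0.5,12.5,9.5,0.15,0,0,40],[0,0,0,0,0,0,40]]
  ]
}}

```text
time_s: 5.0
ee_pos: [0.5813, 0.1185, 0.1005]
eef_rot: [1.042, 1.571, -1.412]
force: [0.1, -1.1, -0.2]
grip_width: 0.04
```

```bash
python3 - <<'E'
from swing import *
st(); print(K3('M',.03,.1))
snap('top','b1.png',(140,120,340,270),4);snap('side','b2.png',(240,130,440,280),4)
E
```

```text
time_s 5.0
qpos [ 1.3940e-01  4.9630e-01  1.5028e+00 -2.0000e-04  1.1424e+00  1.0231e+00]
ee_pos [0.5813 0.1185 0.1005]
eef_rot [ 1.0425  1.5706 -1.4119]
force [ 0.147  -1.0746 -0.182 ]
grip_width 0.04
[0.57964858 0.11920516 0.1       ]
```

View pics/b2.png

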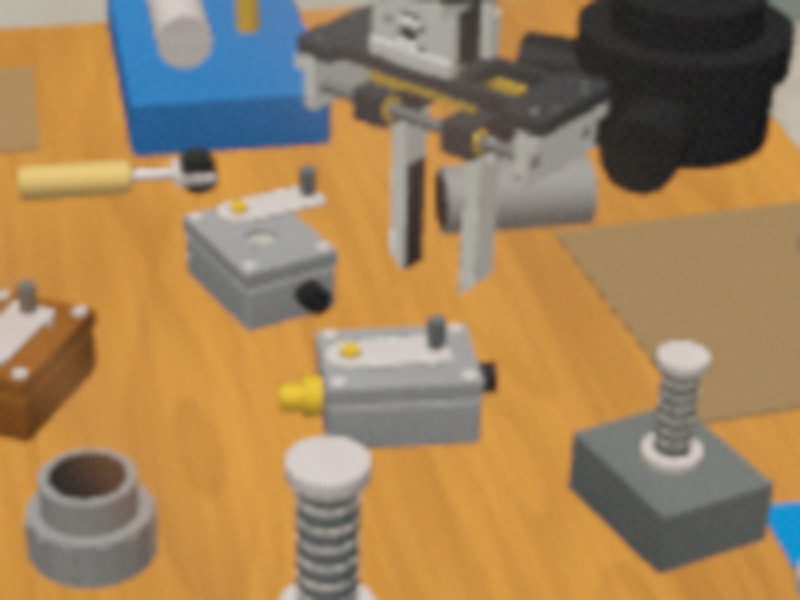

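View pics/b1.png

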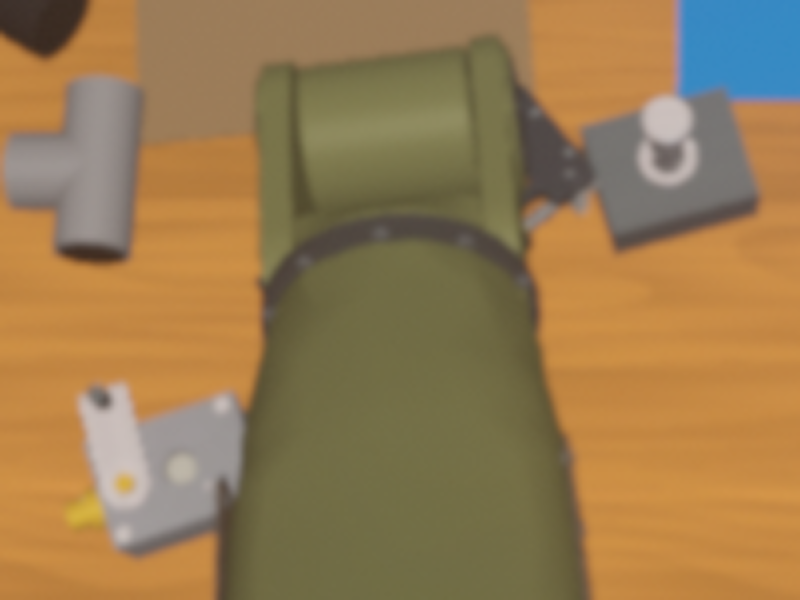

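Call:
{"method": "play_rows", "body": {
  "deltas": [
    [[22.5,0,0,0,0,0,40],[22.5,0,0,0,0,0,40],[0,0,0,0,0,0,14],[0,0,0,0,0,0,14],[0,0,0,0,0,0,14],[0,0,0,0,0,0,14]]
  ]
}}

```text
time_s: 5.7
ee_pos: [0.5815, 0.1204, 0.0567]
eef_rot: [2.602, 1.569, 0.153]
force: [0.3, -0.4, 0.5]
grip_width: 0.0146
```

Call:
{"method": "play_rows", "body": {
  "deltas": [
    [[0,-7,-5.5,0,0,0,14],[0,-8,-4,0,0,0,14],[0,-8.5,-2.5,0,0,0,14],[0,-8.5,-1.5,0,0,0,14],[0,-9,0.5,0,0,0,14],[0,-8.5,1.5,0,0,0,14],[0,-8.5,3,0,0,0,14],[0,-7.5,4.5,0,0,0,14],[0,-7,5.5,0,0,0,14]]
  ]
}}

```text
time_s: 6.6
ee_pos: [0.5328, 0.1752, 0.0555]
eef_rot: [0.032, 1.571, -2.418]
force: [1.3, -0.6, -1.0]
grip_width: 0.0141
```

Call:
{"method": "play_rows", "body": {
  "deltas": [
    [[0,0,0,0,0,0,40],[0,0,0,0,0,0,40],[0,0,0,0,0,0,40],[-25,0,0,0,0,0,40],[-25,0,0,0,0,0,40],[0,0,0,0,0,0,40]]
  ]
}}

```text
time_s: 7.2
ee_pos: [0.5353, 0.1752, 0.1086]
eef_rot: [2.707, 1.566, 0.257]
force: [0.3, -0.5, -0.4]
grip_width: 0.0403
```

```bash
python3 - <<'E'
from swing import *
setcmd([.5324,.1742,.105],goalR(-.88))
st()
plan(swing('R',.05,1.5,9,.80,pre=[([.5,.0,.16],0,40,45),([.47,-.2,.16],.8,40,45)]))
snap('top','c1.png');snap('side','c2.png')
E
```

```text
time_s 7.2
qpos [0.2513 0.4226 1.5915 0.     1.1224 1.1306]
ee_pos [0.5353 0.1752 0.1086]
eef_rot [2.7068 1.5657 0.2567]
force [ 0.344  -0.4925 -0.4161]
grip_width 0.0403
[[[-8,16,19.5,-0.13,0,0,40],[-7.5,14,21.5,-0.12,0,0,40],[-8,11,22.5,-0.13,0,0,40],[-8,7.5,24,-0.13,0,0,40],[-8,5,25,-0.12,0,0,40],[-7.5,1.5,25.5,-0.12,0,0,40],[-8,-1.5,25,-0.13,0,0,40],[0,-5,33.5,-0.13,0,0,40],[0,-9,32.5,-0.13,0,0,40],[0,-13.5,30.5,-0.14,0,0,40]]]
[[[0,-17.5,29,-0.13,0,0,40],[0,-21.5,26,-0.14,0,0,40],[0,-24.5,23,-0.13,0,0,40],[30,-21.5,23.5,0,0,0,40],[30,-21.5,23,0,0,0,40],[22.5,0,0,0,0,0,40],[22.5,0,0,0,0,0,40],[0,0,0,0,0,0,14],[0,0,0,0,0,0,14],[0,0,0,0,0,0,14]]]
[[[0,-7,-5,0,0,0,14],[0,-8,-3.5,0,0,0,14],[0,-8,-2.5,0,0,0,14],[0,-9,-1.5,0,0,0,14],[0,-8.5,0.5,0,0,0,14],[0,-8.5,1.5,0,0,0,14],[0,-8,3,0,0,0,14],[0,-8,4,0,0,0,14],[0,-6.5,5.5,0,0,0,14],[0,0,0,0,0,0,40]]]
[[[0,0,0,0,0,0,40],[-22.5,0,0,0,0,0,40],[-22.5,0,0,0,0,0,40]]]
end [ 0.4248 -0.3158  0.1   ] 0.8 33
```

View pics/c2.png

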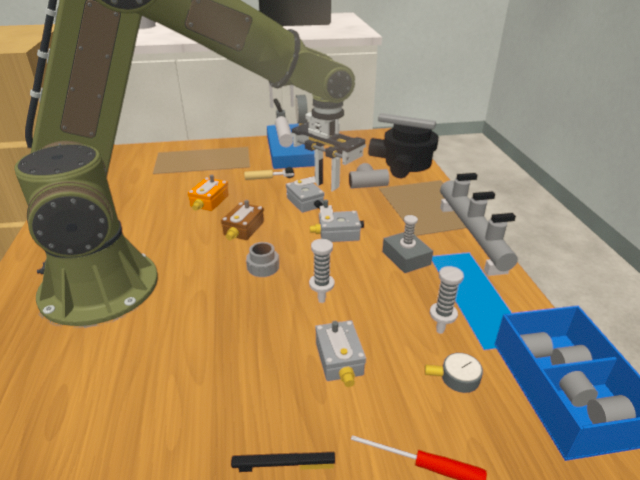

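```bash
python3 - <<'E'
from swing import *
c=load('top'); s=load('side')
for h in(.13,.14,.15,.16): print(h, ray(c,[(358.5,238)],h)[0], ray(s,[(322,247)],h)[0])
setcmd([.5326,.1745,.1055],goalR(-.88))
plan(swing('R',.05,1.5,9,.80,pre=[([.5,.0,.19],0,40,45),([.47,-.2,.19],.8,40,45)]))
E
```

```text
0.13 [ 0.4751252  -0.12379407  0.13      ] [ 0.47456817 -0.11325561  0.13      ]
0.14 [ 0.47294968 -0.12289455  0.14      ] [ 0.47221702 -0.12724017  0.14      ]
0.15 [ 0.47077417 -0.12199504  0.15      ] [ 0.46986586 -0.14122473  0.15      ]
0.16 [ 0.46859865 -0.12109553  0.16      ] [ 0.46751471 -0.15520929  0.16      ]
[[[-12,16,19.5,-0.13,0,0,40],[-12,14,21.5,-0.12,0,0,40],[-12,11,23,-0.13,0,0,40],[-12.5,7.5,24,-0.13,0,0,40],[-12,5,25,-0.12,0,0,40],[-12,1.5,25,-0.12,0,0,40],[-12,-1.5,25.5,-0.13,0,0,40],[0,-5,33.5,-0.13,0,0,40],[0,-9,32,-0.13,0,0,40],[0,-13.5,31,-0.14,0,0,40]]]
[[[0,-17.5,29,-0.13,0,0,40],[0,-21.5,26,-0.14,0,0,40],[0,-24.5,23,-0.13,0,0,40],[30,-14.5,15.5,0,0,0,40],[30,-14,15.5,0,0,0,40],[30,-14.5,15.5,0,0,0,40],[22.5,0,0,0,0,0,40],[22.5,0,0,0,0,0,40],[0,0,0,0,0,0,14],[0,0,0,0,0,0,14]]]
[[[0,0,0,0,0,0,14],[0,-7,-5,0,0,0,14],[0,-8,-4,0,0,0,14],[0,-8,-2.5,0,0,0,14],[0,-9,-1,0,0,0,14],[0,-8.5,0,0,0,0,14],[0,-8.5,2,0,0,0,14],[0,-8,3,0,0,0,14],[0,-7.5,4,0,0,0,14],[0,-7,5.5,0,0,0,14]]]
[[[0,0,0,0,0,0,40],[0,0,0,0,0,0,40],[-22.5,0,0,0,0,0,40],[-22.5,0,0,0,0,0,40]]]
end [ 0.4249 -0.3159  0.1   ] 0.8 34
```

Call:
{"method": "play_rows", "body": {
  "deltas": [
    [[-12,16,19.5,-0.13,0,0,40],[-12,14,21.5,-0.12,0,0,40],[-12,11,23,-0.13,0,0,40],[-12.5,7.5,24,-0.13,0,0,40],[-12,5,25,-0.12,0,0,40],[-12,1.5,25,-0.12,0,0,40],[-12,-1.5,25.5,-0.13,0,0,40],[0,-5,33.5,-0.13,0,0,40],[0,-9,32,-0.13,0,0,40],[0,-13.5,31,-0.14,0,0,40]]
  ]
}}

```text
time_s: 8.3
ee_pos: [0.4857, -0.1007, 0.1888]
eef_rot: [-2.277, 1.569, 2.842]
force: [0.8, -1.0, -0.2]
grip_width: 0.0399
```

Call:
{"method": "play_rows", "body": {
  "deltas": [
    [[0,-17.5,29,-0.13,0,0,40],[0,-21.5,26,-0.14,0,0,40],[0,-24.5,23,-0.13,0,0,40],[30,-14.5,15.5,0,0,0,40],[30,-14,15.5,0,0,0,40],[30,-14.5,15.5,0,0,0,40],[0,0,0,0,0,0,40]]
  ]
}}

```text
time_s: 9.0
ee_pos: [0.4725, -0.2634, 0.095]
eef_rot: [-2.918, 1.563, 2.593]
force: [0.1, -0.0, 0.1]
grip_width: 0.0398
```

```bash
python3 - <<'E'
from swing import *
st(); print(K3('R',.05,.1))
snap('top','d1.png',(120,120,440,360),2.5);snap('side','d2.png',(280,230,480,400),4)
E
```

```text
time_s 9.0
qpos [-5.7620e-01  4.0150e-01  1.6576e+00 -2.0000e-04  1.0903e+00 -1.3749e+00]
ee_pos [ 0.4725 -0.2634  0.095 ]
eef_rot [-2.9181  1.563   2.5932]
force [ 0.0691 -0.0165  0.0507]
grip_width 0.0398
[ 0.47335174 -0.26323112  0.1       ]
```

View pics/d2.png

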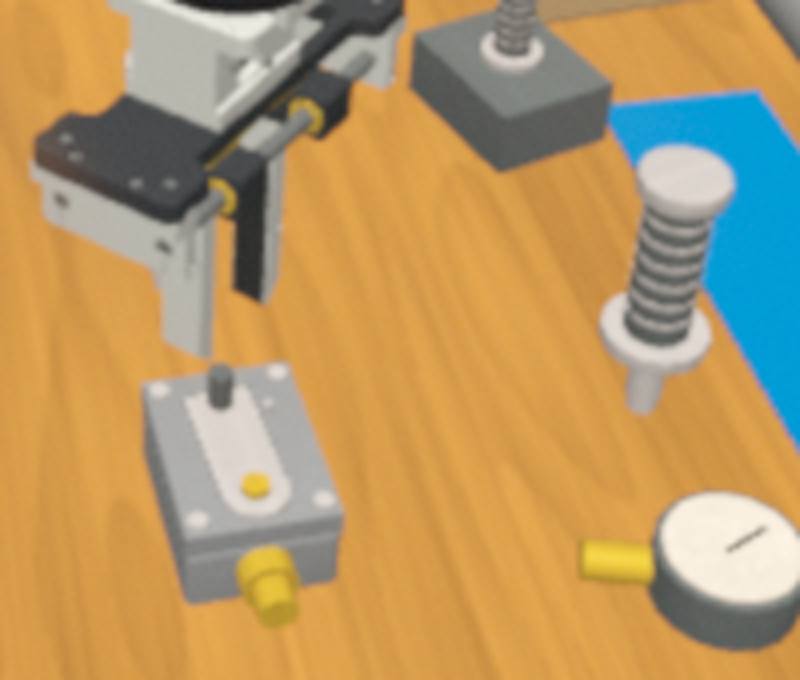

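View pics/d1.png

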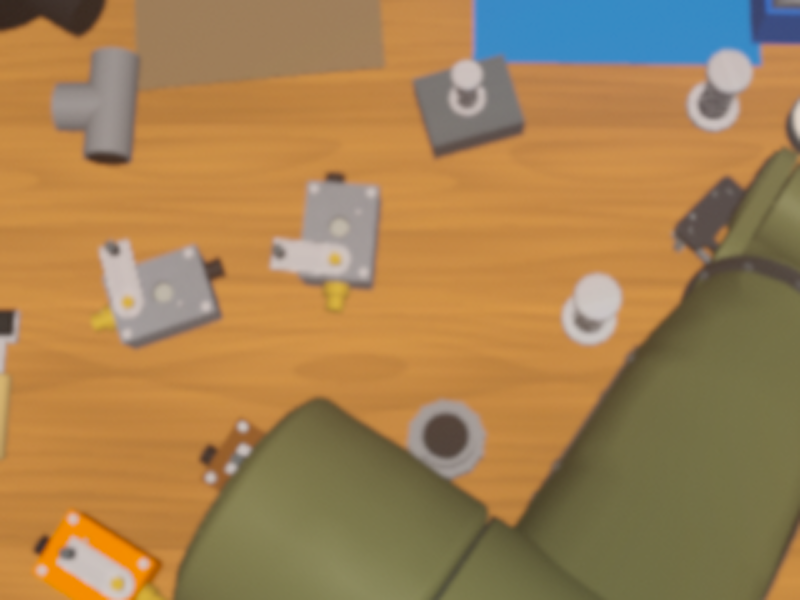

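Call:
{"method": "play_rows", "body": {
  "deltas": [
    [[22.5,0,0,0,0,0,40],[22,0,0,0,0,0,40],[0,0,0,0,0,0,14],[0,0,0,0,0,0,14],[0,0,0,0,0,0,14],[0,0,0,0,0,0,14]]
  ]
}}

```text
time_s: 9.7
ee_pos: [0.4753, -0.263, 0.0568]
eef_rot: [0.139, 1.569, -0.63]
force: [-0.8, 0.2, 0.8]
grip_width: 0.0146
```

Call:
{"method": "play_rows", "body": {
  "deltas": [
    [[0,-7,-5,0,0,0,14],[0,-8,-4,0,0,0,14],[0,-8,-2.5,0,0,0,14],[0,-9,-1,0,0,0,14],[0,-8.5,0,0,0,0,14],[0,-8.5,2,0,0,0,14],[0,-8,3,0,0,0,14],[0,-7.5,4,0,0,0,14],[0,-7,5.5,0,0,0,14]]
  ]
}}

```text
time_s: 10.6
ee_pos: [0.4262, -0.3163, 0.0554]
eef_rot: [-0.087, 1.571, -0.857]
force: [-0.1, 0.4, 0.1]
grip_width: 0.0142
```

Call:
{"method": "play_rows", "body": {
  "deltas": [
    [[0,0,0,0,0,0,40],[0,0,0,0,0,0,40],[0,0,0,0,0,0,40],[-35,0,0,0,0,0,40],[-35,0,0,0,0,0,40],[-35,0,0,0,0,0,40],[0,0,0,0,0,0,40]]
  ]
}}

```text
time_s: 11.3
ee_pos: [0.4279, -0.3163, 0.165]
eef_rot: [0.061, 1.563, -0.708]
force: [0.3, 0.0, -0.8]
grip_width: 0.0398
```

```bash
python3 - <<'E'
from swing import *
st()
snap('top','e1.png');snap('side','e2.png',(280,230,480,400),4)
E
```

```text
time_s 11.3
qpos [-0.7054  0.2929  1.6274 -0.      1.2139 -1.5069]
ee_pos [ 0.4279 -0.3163  0.165 ]
eef_rot [ 0.0612  1.5634 -0.708 ]
force [ 0.3053  0.0327 -0.8074]
grip_width 0.0398
```

View pics/e2.png

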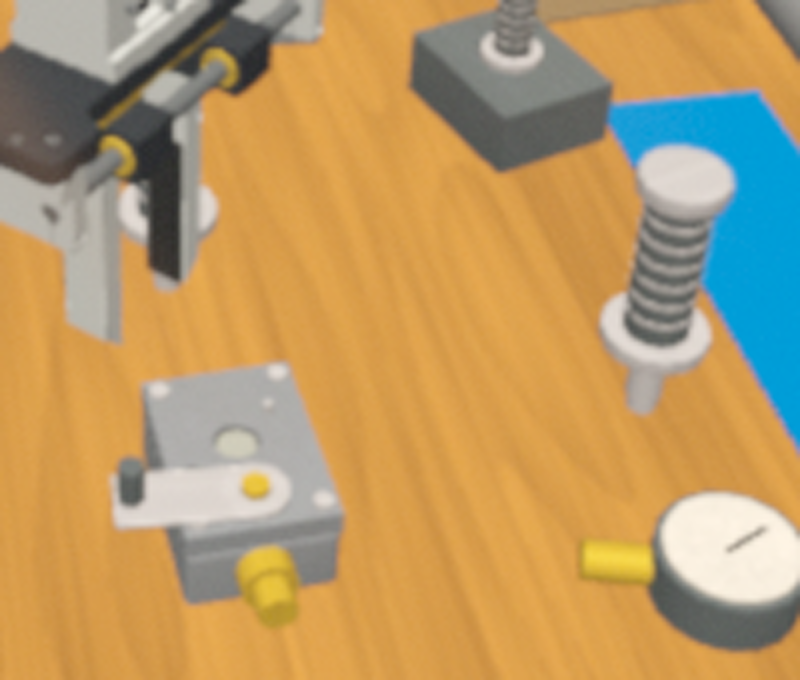

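```bash
python3 - <<'E'
from swing import *
setcmd([.4250,-.316,.1605],goalR(.80))
plan([([.55,-.2,.20],.8,60,45),([.6932,-.0048,.18],.8,60,45),([.6932,-.0048,.13],.8,60,45),([.6932,-.0048,.055],.8,60,25)])
E
```

```text
[[[-10,42.5,2,0,0,0,60],[-10,42.5,2.5,0,0,0,60],[-9.5,42.5,2,0,0,0,60],[-10,43,2.5,0,0,0,60],[3.5,40,-5.5,0,0,0,60],[3,40,-5.5,0,0,0,60],[3.5,40,-5.5,0,0,0,60],[3.5,39.5,-6,0,0,0,60],[3,40,-5.5,0,0,0,60],[3.5,40,-5.5,0,0,0,60]]]
[[[25,0,0,0,0,0,60],[25,0,0,0,0,0,60],[19,0,0,0,0,0,60],[18.5,0,0,0,0,0,60],[19,0,0,0,0,0,60],[18.5,0,0,0,0,0,60]]]
end [ 0.6931 -0.0048  0.055 ] 0.8 16
```

Call:
{"method": "play_rows", "body": {
  "deltas": [
    [[-10,42.5,2,0,0,0,60],[-10,42.5,2.5,0,0,0,60],[-9.5,42.5,2,0,0,0,60],[-10,43,2.5,0,0,0,60],[3.5,40,-5.5,0,0,0,60],[3,40,-5.5,0,0,0,60],[3.5,40,-5.5,0,0,0,60],[3.5,39.5,-6,0,0,0,60],[3,40,-5.5,0,0,0,60],[3.5,40,-5.5,0,0,0,60]]
  ]
}}

```text
time_s: 12.4
ee_pos: [0.6944, -0.0023, 0.1778]
eef_rot: [-2.418, 1.568, 3.095]
force: [0.5, -0.5, -0.4]
grip_width: 0.0598
```

Call:
{"method": "play_rows", "body": {
  "deltas": [
    [[0,0,0,0,0,0,60],[25,0,0,0,0,0,60],[10,0,0,0,0,0,60],[0,0,0,0,0,0,60]]
  ]
}}

```text
time_s: 12.8
ee_pos: [0.693, -0.0044, 0.1422]
eef_rot: [-2.415, 1.566, 3.098]
force: [-0.1, 0.6, -0.3]
grip_width: 0.0602
```

```bash
python3 - <<'E'
from swing import *
st(); p,R,_=cur(); print(R.as_matrix()[:,0],psi(R))
snap('top','f1.png');snap('side','f2.png',(340,140,490,280),5)
E
```

```text
time_s 12.8
qpos [-5.9200e-02  6.7740e-01  1.1164e+00 -1.0000e-04  1.3523e+00 -8.5970e-01]
ee_pos [ 0.693  -0.0044  0.1422]
eef_rot [-2.4152  1.5662  3.0978]
force [-0.1077  0.6411 -0.3198]
grip_width 0.0602
[-4.59564116e-03  2.01506256e-04 -9.99989420e-01] 0.8005991454840004
```

View pics/f2.png

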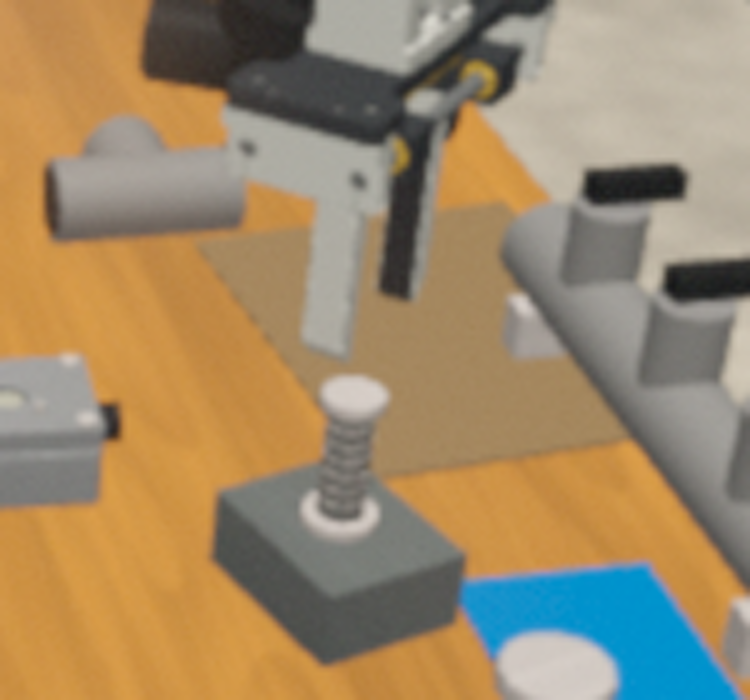

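View pics/f1.png

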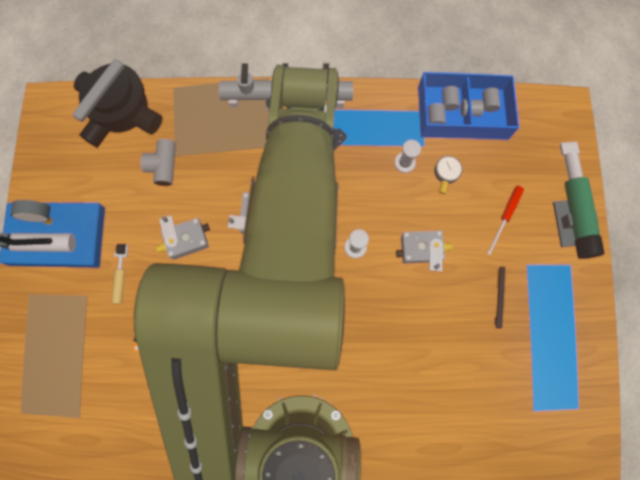

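Call:
{"method": "play_rows", "body": {
  "deltas": [
    [[22.5,0,0,0,0,0,60],[22.5,0,0,0,0,0,60],[22.5,0,0,0,0,0,60],[22.5,0,0,0,0,0,60],[0,0,0,0,0,0,60],[0,0,0,0,0,0,60]]
  ]
}}

```text
time_s: 13.5
ee_pos: [0.6946, -0.0043, 0.0563]
eef_rot: [0.728, 1.57, -0.042]
force: [0.9, 0.2, 0.5]
grip_width: 0.06
```

Call:
{"method": "play_rows", "body": {
  "deltas": [
    [[0,0,0,0,0,0,15],[0,0,0,0,0,0,15],[0,0,0,0,0,0,15],[0,0,0,0,0,0,15],[0,0,0,0,0,0,15],[0,0,0,0,0,0,15]]
  ],
  "grip_force": 50
}}

```text
time_s: 14.1
ee_pos: [0.6943, -0.0041, 0.0553]
eef_rot: [0.64, 1.57, -0.13]
force: [-1.0, -0.0, 2.6]
grip_width: 0.0285
```

```bash
python3 - <<'E'
from swing import *
st(); p,R,_=cur(); print(R.as_matrix()[:,0],psi(R))
snap('side','g2.png',(340,140,490,280),5)
E
```

```text
time_s 14.1
qpos [-0.0587  0.7598  1.1879 -0.      1.1933 -0.8595]
ee_pos [ 0.6943 -0.0041  0.0553]
eef_rot [ 0.6402  1.5702 -0.1297]
force [-1.0488 -0.0412  2.638 ]
grip_width 0.0285
[ 5.50405108e-04 -7.18040760e-05 -9.99999846e-01] 0.8008743912565714
```

View pics/g2.png

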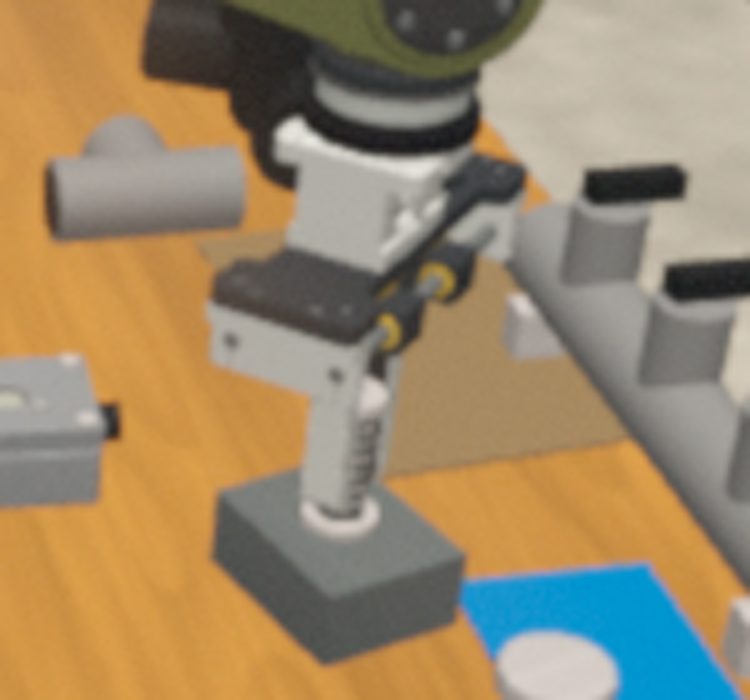

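Call:
{"method": "play_rows", "body": {
  "deltas": [
    [[0,0,0,0,0,0,15],[0,0,0,0,0,0,15],[0,0,0,0,0,0,15],[0,0,0,0,0,0,15]]
  ]
}}

```text
time_s: 14.55
ee_pos: [0.6943, -0.0041, 0.0553]
eef_rot: [0.605, 1.57, -0.165]
force: [-0.8, -1.8, 5.4]
grip_width: 0.0286
```

View pics/q2.png

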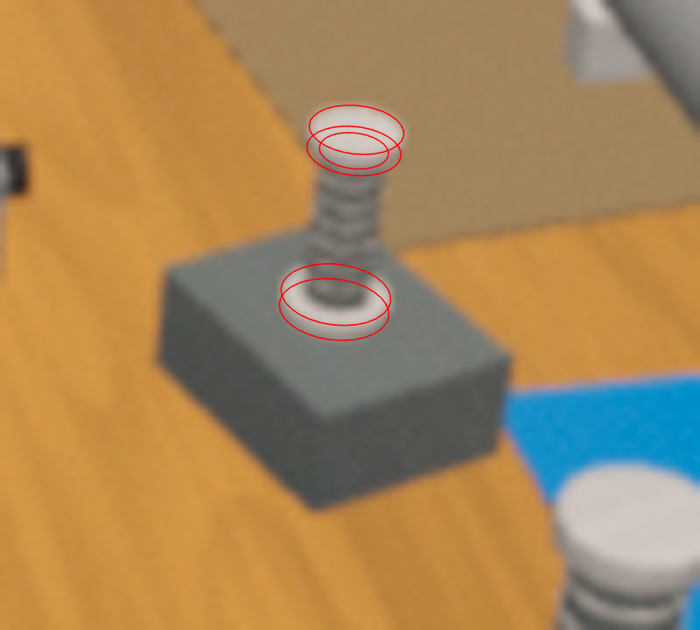

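View pics/q1.png

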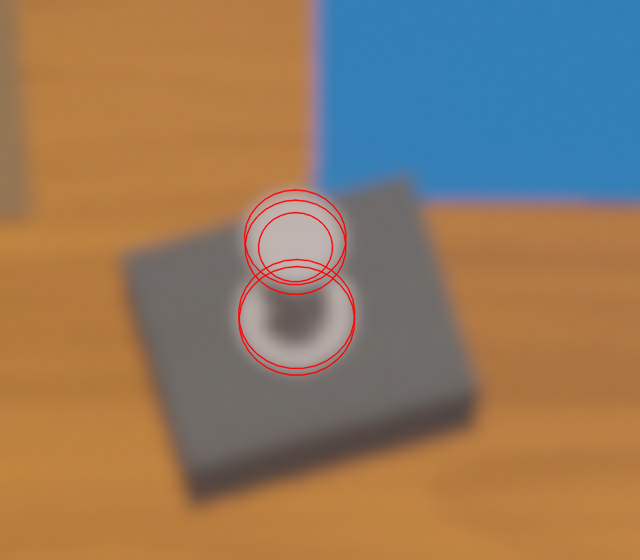

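```bash
python3 - <<'E'
from swing import *
st()
c=snap('side','g3.png',(370,170,450,260),8)
E
```

```text
time_s 14.55
qpos [-5.8600e-02  7.5990e-01  1.1879e+00 -1.0000e-04  1.1932e+00 -8.5960e-01]
ee_pos [ 0.6943 -0.0041  0.0553]
eef_rot [ 0.6051  1.5702 -0.1647]
force [-0.8304 -1.7551  5.3576]
grip_width 0.0286
```

View pics/g3.png

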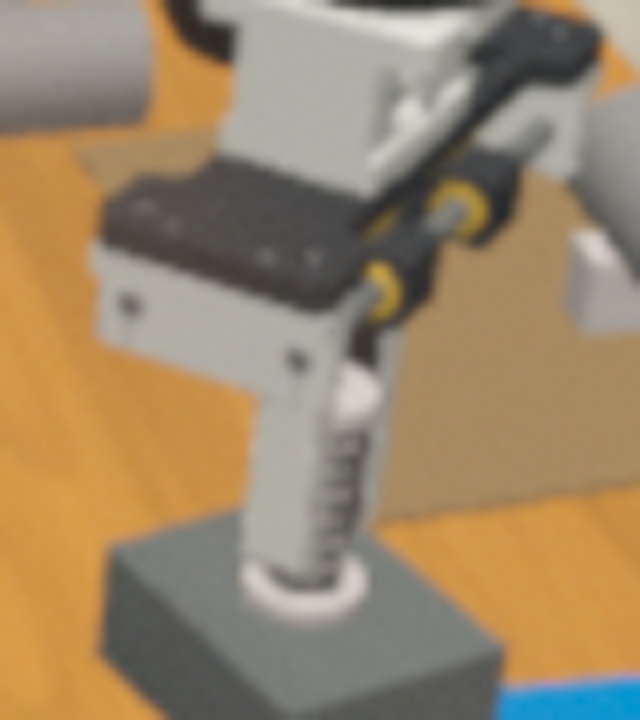

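Call:
{"method": "play_rows", "body": {
  "deltas": [
    [[0,0,0,0,0,0,45],[0,0,0,0,0,0,45],[-16,0,0,0,0,0,45],[-16,0,0,0,0,0,45],[0,0,0,0,0,0,45],[0,0,0,0,0,0,45]]
  ]
}}

```text
time_s: 15.2
ee_pos: [0.6944, -0.004, 0.0879]
eef_rot: [0.717, 1.569, -0.053]
force: [0.3, 1.0, 0.1]
grip_width: 0.0453
```

Call:
{"method": "play_rows", "body": {
  "deltas": [
    [[0,0,0,0,0,0,20],[0,0,0,0,0,0,20],[0,0,0,0,0,0,20],[0,0,0,0,0,0,20],[0,0,0,0,0,0,20],[0,0,0,0,0,0,20]]
  ]
}}

```text
time_s: 15.8
ee_pos: [0.694, -0.004, 0.0866]
eef_rot: [-2.494, 1.57, 3.019]
force: [0.3, -0.4, -2.3]
grip_width: 0.0286
```

```bash
python3 - <<'E'
from swing import *
st()
c=snap('side','g4.png',(370,170,450,260),8)
E
```

```text
time_s 15.8
qpos [-0.0586  0.7268  1.1673  0.      1.248  -0.8596]
ee_pos [ 0.694  -0.004   0.0866]
eef_rot [-2.4941  1.5703  3.0193]
force [ 0.2575 -0.4386 -2.271 ]
grip_width 0.0286
```

View pics/g4.png

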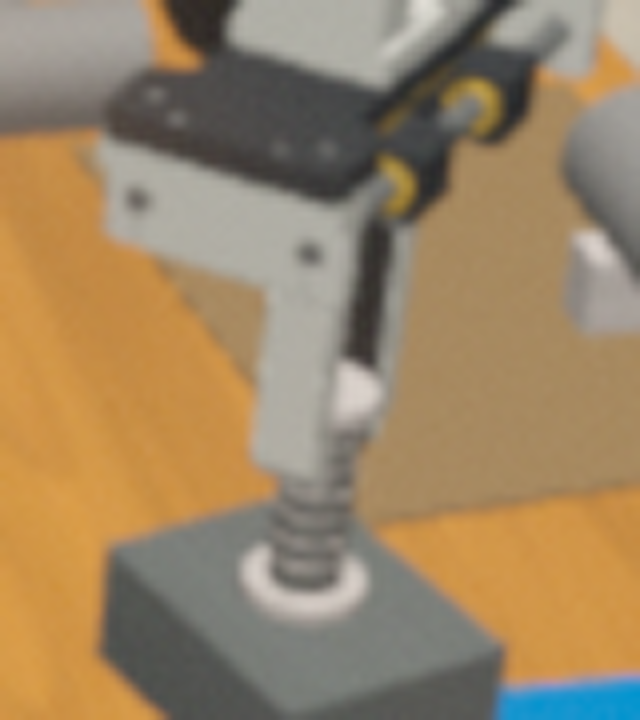

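Call:
{"method": "play_rows", "body": {
  "deltas": [
    [[-4,0,0,0,0,0,20],[-8,0,0,0,0,0,20],[-10,0,0,0,0,0,20],[-10,0,0,0,0,0,20],[-15,0,0,0,0,0,20],[-20,0,0,0,0,0,20],[-20,0,0,0,0,0,20],[-20,0,0,0,0,0,20],[-10,0,0,0,0,0,20]]
  ],
  "grip_force": 58
}}

```text
time_s: 16.75
ee_pos: [0.6946, -0.004, 0.2072]
eef_rot: [0.711, 1.567, -0.059]
force: [-0.0, 0.2, -1.7]
grip_width: 0.0286
```

```bash
python3 - <<'E'
from swing import *
st()
c=snap('side','g5.png',(340,130,460,250),6)
snap('top','g6.png')
E
```

```text
time_s 16.75
qpos [-0.0585  0.6347  1.0353 -0.      1.4683 -0.8595]
ee_pos [ 0.6946 -0.004   0.2072]
eef_rot [ 0.7106  1.5674 -0.0592]
force [-0.0424  0.2118 -1.7352]
grip_width 0.0286
```

View pics/g5.png

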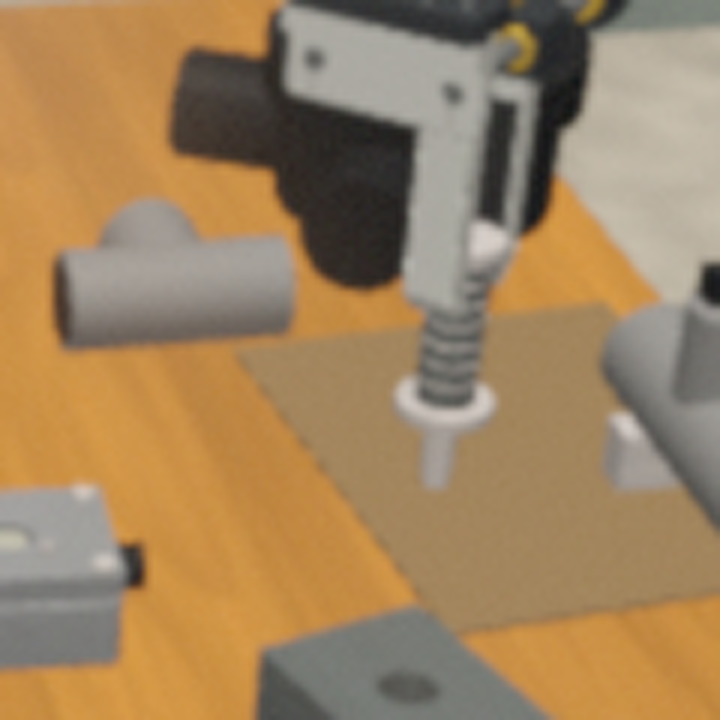

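```bash
cat > pov.py <<'E'
from swing import *
def povl(name,fn,crop,sc,tip,ax=(0,0,1)):
    c=load(name);x0,y0,x1,y1=crop; th=np.linspace(0,6.3,30)
    im=cv2.resize(c['img'][y0:y1,x0:x1,::-1],None,fx=sc,fy=sc,interpolation=cv2.INTER_CUBIC)
    for R,h in((.005,0),(.006,.03),(.018,.03),(.018,.036),(.015,.092),(.015,.1)):
        P=np.array(tip)+np.c_[R*np.cos(th),R*np.sin(th),np.zeros(30)]+h*np.array(ax)
        uv=(proj(c,P)-[x0,y0]+.5)*sc
        cv2.polylines(im,[np.round(uv*8).astype(int)],False,(0,0,255),1,cv2.LINE_AA,3)
    cv2.imwrite('pics/'+fn,im)
E
python3 - <<'E'
from pov import *
p,R,o=cur()
povl('side','g7.png',(340,130,460,250),6,p-[0,0,.077])
s=load('side')
print('hole',ray(s,[(340+408/6-.5,130+688/6-.5)],.04))
snap('side')
E
```

```text
hole [[ 0.69331741 -0.00724163  0.04      ]]
```

View pics/g7.png

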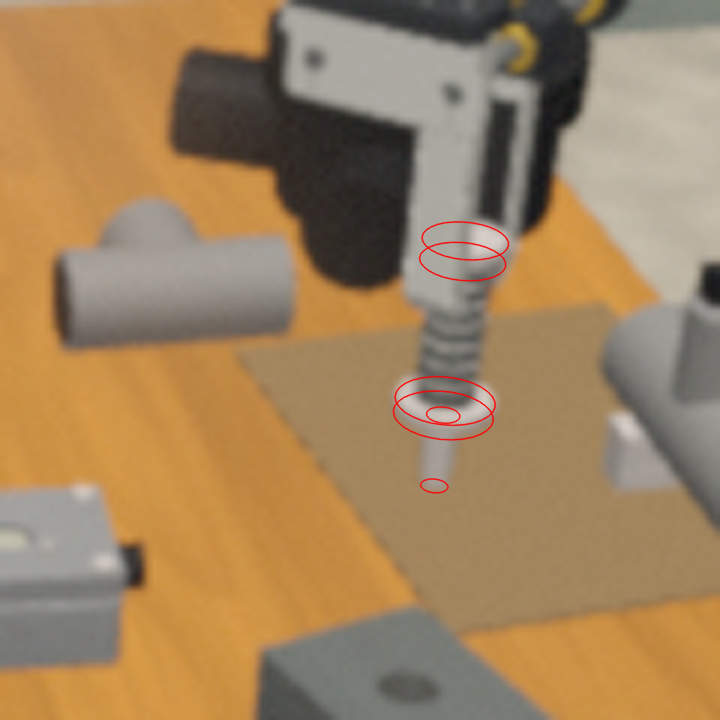

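```bash
python3 - <<'E'
from sw import *
ps=np.load('ps.npy')
overlay('top','h1.png',(390,220,460,280),8,ps,[1.5]*3)
overlay('top','h2.png',(150,205,220,265),8,ps,[1.5]*3)
overlay('side','h3.png',(270,160,390,250),6,ps,[1.5]*3)
t=load('top');s=load('side')
f=lambda a,u,v,sc:(a[0]+u/sc-.5,a[1]+v/sc-.5)
for n,(x,y,a) in zip('LMR',ps): print(n,x+.004*np.cos(a),y+.004*np.sin(a))
print('M',ray(t,[f((120,120),340,228,2.5)],.044),'L',ray(t,[f((120,120),164,292,2.5)],.044),'R side',ray(s,[f((280,230),236,443,4)],.043))
E
```

```text
L 0.494990793777915 0.2866162402246605
M 0.5596119566438668 0.11877402477195821
R 0.47704895449679996 -0.283002809454553
M [[0.55914691 0.11744027 0.044     ]] L [[0.49394716 0.28656377 0.044     ]] R side [[ 0.47695051 -0.28327106  0.043     ]]
```

View pics/h1.png

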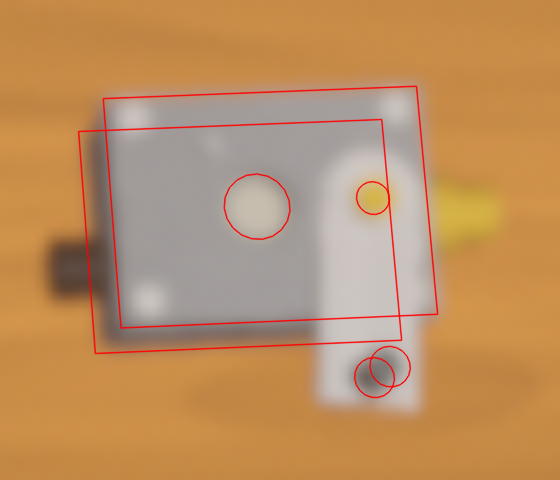

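View pics/h2.png

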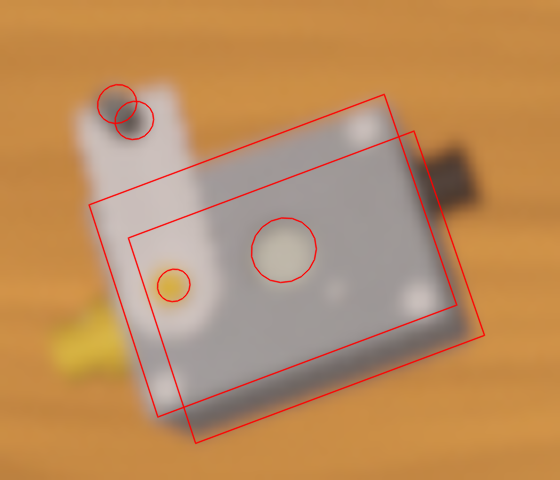

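View pics/h3.png

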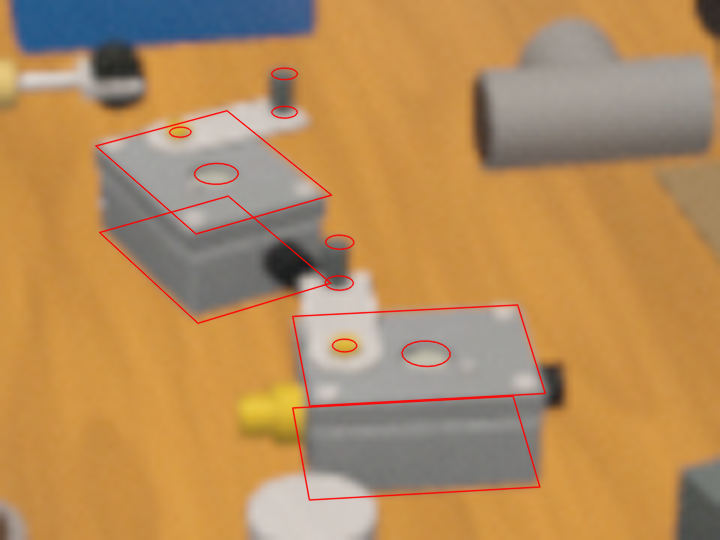

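```bash
python3 - <<'E'
from swing import *
setcmd([.6942,-.0041,.204],goalR(.80))
plan([([.5594,.118,.19],.8,20,35),([.5594,.118,.135],.8,20,20)])
E
```

```text
[[[2.5,-1,-30.5,0,0,0,20],[2,-1,-30,0,0,0,20],[2.5,-1,-30.5,0,0,0,20],[2.5,-1,-30,0,0,0,20],[2,-1.5,-30.5,0,0,0,20],[2.5,-1,-30.5,0,0,0,20],[18.5,0,0,0,0,0,20],[18,0,0,0,0,0,20],[18.5,0,0,0,0,0,20]]]
end [0.5591 0.118  0.135 ] 0.8 9
```

Call:
{"method": "play_rows", "body": {
  "deltas": [
    [[2.5,-1,-15,0,0,0,20],[2.5,-1,-30.5,0,0,0,20],[2,-1,-30,0,0,0,20],[2.5,-1,-30.5,0,0,0,20],[2.5,-1,-30,0,0,0,20],[2,-1.5,-30.5,0,0,0,20],[0,0,-15.5,0,0,0,20],[0,0,0,0,0,0,20]]
  ]
}}

```text
time_s: 17.7
ee_pos: [0.5581, 0.119, 0.1897]
eef_rot: [-2.341, 1.57, -3.109]
force: [0.2, -0.7, -2.0]
grip_width: 0.0286
```

Call:
{"method": "play_rows", "body": {
  "deltas": [
    [[18.5,0,0,0,0,0,20],[18,0,0,0,0,0,20],[18.5,0,0,0,0,0,20],[0,0,0,0,0,0,20],[0,0,0,0,0,0,20]]
  ]
}}

```text
time_s: 18.2
ee_pos: [0.5595, 0.1174, 0.1351]
eef_rot: [-1.914, 1.571, -2.684]
force: [-0.6, 0.5, -2.1]
grip_width: 0.0286
```

```bash
python3 - <<'E'
from pov import *
st();p,R,o=cur()
snap('side'); povl('side','i1.png',(290,130,390,230),7,p-[0,0,.0766])
E
```

```text
time_s 18.2
qpos [ 1.4290e-01  4.1290e-01  1.5379e+00 -1.0000e-04  1.1910e+00 -6.5750e-01]
ee_pos [0.5595 0.1174 0.1351]
eef_rot [-1.9141  1.5705 -2.6845]
force [-0.6493  0.5331 -2.0574]
grip_width 0.0286
```

View pics/i1.png

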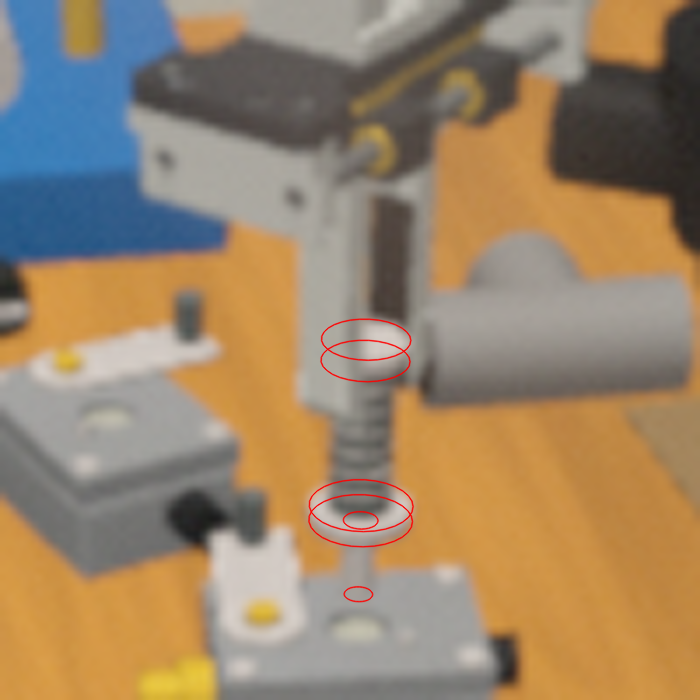

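Call:
{"method": "play_rows", "body": {
  "deltas": [
    [[5,0,0,0,0,0,20],[5,0,0,0,0,0,20],[3,0,0,0,0,0,20],[1,0,0,0,0,0,20],[1,0,0,0,0,0,20],[1,0,0,0,0,0,20],[0,0,0,0,0,0,20]]
  ]
}}

```text
time_s: 18.95
ee_pos: [0.5589, 0.118, 0.1189]
eef_rot: [-1.912, 1.571, -2.682]
force: [-0.1, -0.5, -2.2]
grip_width: 0.0282
```

Call:
{"method": "play_rows", "body": {
  "deltas": [
    [[0.5,0,0,0,0,0,20],[0.5,0,0,0,0,0,20],[0.5,0,0,0,0,0,20]]
  ]
}}

```text
time_s: 19.25
ee_pos: [0.5592, 0.118, 0.118]
eef_rot: [0.784, 1.57, 0.014]
force: [-0.5, -0.4, 5.6]
grip_width: 0.0281
```

Call:
{"method": "play_rows", "body": {
  "deltas": [
    [[0.5,0,0,0,0,0,20],[0.5,0,0,0,0,0,20],[0.5,0,0,0,0,0,20],[0.5,0,0,0,0,0,20]]
  ]
}}

```text
time_s: 19.65
ee_pos: [0.5594, 0.1179, 0.1164]
eef_rot: [0.78, 1.569, 0.01]
force: [-1.3, -1.1, 7.3]
grip_width: 0.0281
```

Call:
{"method": "play_rows", "body": {
  "deltas": [
    [[0.5,0,0,0,0,0,20],[0.5,0,0,0,0,0,20]]
  ]
}}

```text
time_s: 19.85
ee_pos: [0.5594, 0.1179, 0.1155]
eef_rot: [0.782, 1.569, 0.012]
force: [-1.3, -0.8, 6.9]
grip_width: 0.0283
```

```bash
python3 - <<'E'
from pov import *
st();p,R,o=cur()
snap('side'); povl('side','i2.png',(290,130,390,230),7,p-[0,0,.0766])
E
```

```text
time_s 19.85
qpos [ 1.4380e-01  4.3370e-01  1.5576e+00 -2.0000e-04  1.1486e+00 -6.5710e-01]
ee_pos [0.5594 0.1179 0.1155]
eef_rot [0.7821 1.5691 0.0123]
force [-1.3171 -0.7727  6.8609]
grip_width 0.0283
```

View pics/i2.png

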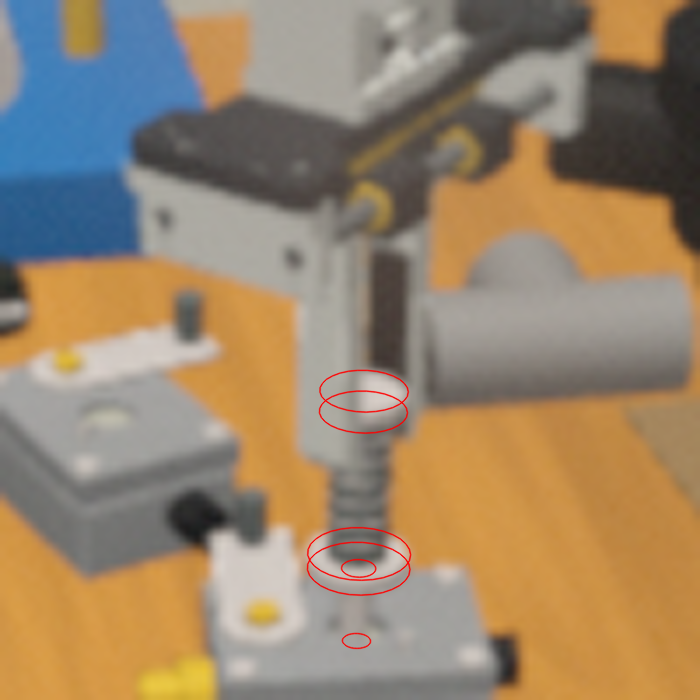

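Call:
{"method": "play_rows", "body": {
  "deltas": [
    [[0.5,0,0,0,0,0,20],[0.5,0,0,0,0,0,20]]
  ]
}}

```text
time_s: 20.1
ee_pos: [0.5594, 0.1179, 0.1144]
eef_rot: [0.779, 1.569, 0.009]
force: [-1.8, -0.8, 6.4]
grip_width: 0.029
```

Call:
{"method": "play_rows", "body": {
  "deltas": [
    [[0.5,0,0,0,0,0,20],[0,0,0,0,0,0,20]]
  ]
}}

```text
time_s: 20.3
ee_pos: [0.5594, 0.1179, 0.1139]
eef_rot: [0.769, 1.569, -0.0]
force: [-0.9, -1.3, 7.1]
grip_width: 0.0282
```

Call:
{"method": "play_rows", "body": {
  "deltas": [
    [[0.5,0,0,0,0,0,20],[0.5,0,0,0,0,0,20],[0,0,0,0,0,0,20]]
  ]
}}

```text
time_s: 20.6
ee_pos: [0.5599, 0.1179, 0.1139]
eef_rot: [0.779, 1.567, 0.009]
force: [-2.3, -2.0, 13.9]
grip_width: 0.0281
```

```bash
python3 - <<'E'
from pov import *
st();p,R,o=cur()
snap('side'); povl('side','i3.png',(290,130,390,230),7,p-[0,0,.0766])
E
```

```text
time_s 20.6
qpos [ 1.4370e-01  4.3570e-01  1.5588e+00 -5.0000e-04  1.1438e+00 -6.5710e-01]
ee_pos [0.5599 0.1179 0.1139]
eef_rot [0.7793 1.5675 0.0095]
force [-2.2555 -2.016  13.9266]
grip_width 0.0281
```

View pics/i3.png

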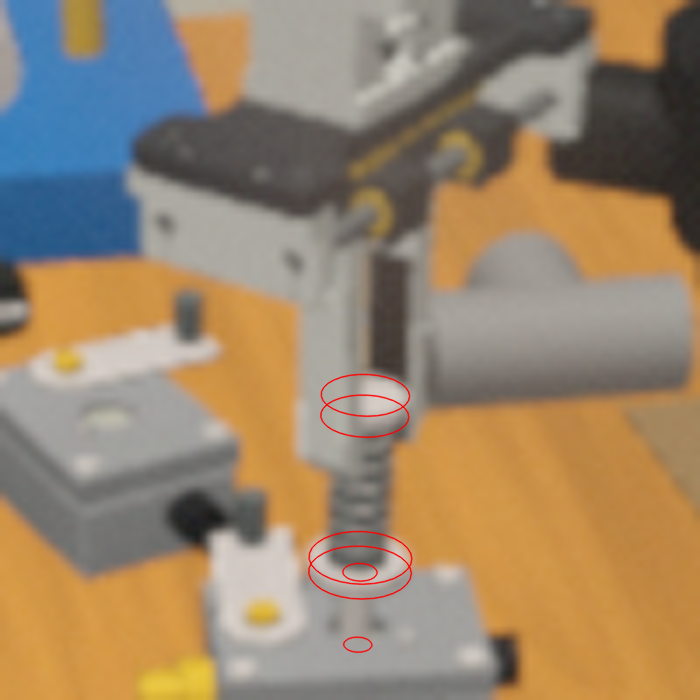

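Call:
{"method": "play_rows", "body": {
  "deltas": [
    [[-1,0,0,0,0,0,20],[-2,0,0,0,0,0,20],[-4,0,0,0,0,0,20],[-6,0,0,0,0,0,20],[-10,0,0,0,0,0,20],[-20,0,0,0,0,0,20],[-30,0,0,0,0,0,20],[-5,0,0,0,0,0,20]]
  ]
}}

```text
time_s: 21.45
ee_pos: [0.5602, 0.1182, 0.1938]
eef_rot: [0.912, 1.565, 0.143]
force: [-0.1, -0.6, -2.4]
grip_width: 0.0281
```

```bash
python3 - <<'E'
from pov import *
st();p,R,o=cur(); print(R.as_matrix()[:,0])
snap('side'); povl('side','i4.png',(290,110,410,230),6,p-[0,0,.0766])
snap('top','i5.png')
setcmd([.5591,.118,.190],goalR(.8))
plan([([.4945,.2866,.19],.8,20,35),([.4945,.2866,.135],.8,20,20)])
E
```

```text
time_s 21.45
qpos [ 0.1439  0.3559  1.4745 -0.      1.3056 -0.6571]
ee_pos [0.5602 0.1182 0.1938]
eef_rot [0.9124 1.5652 0.1427]
force [-0.0879 -0.6187 -2.3761]
grip_width 0.0281
[ 5.57530819e-03  8.00766078e-04 -9.99984137e-01]
[[[0,12.5,-27.5,0,0,0,20],[0,13,-27,0,0,0,20],[0,12.5,-27.5,0,0,0,20],[0,12.5,-27,0,0,0,20],[0,13,-27.5,0,0,0,20],[0,12.5,-27.5,0,0,0,20],[18.5,0,0,0,0,0,20],[18,0,0,0,0,0,20],[18.5,0,0,0,0,0,20]]]
end [0.4944 0.2868 0.135 ] 0.8 9
```

View pics/i4.png

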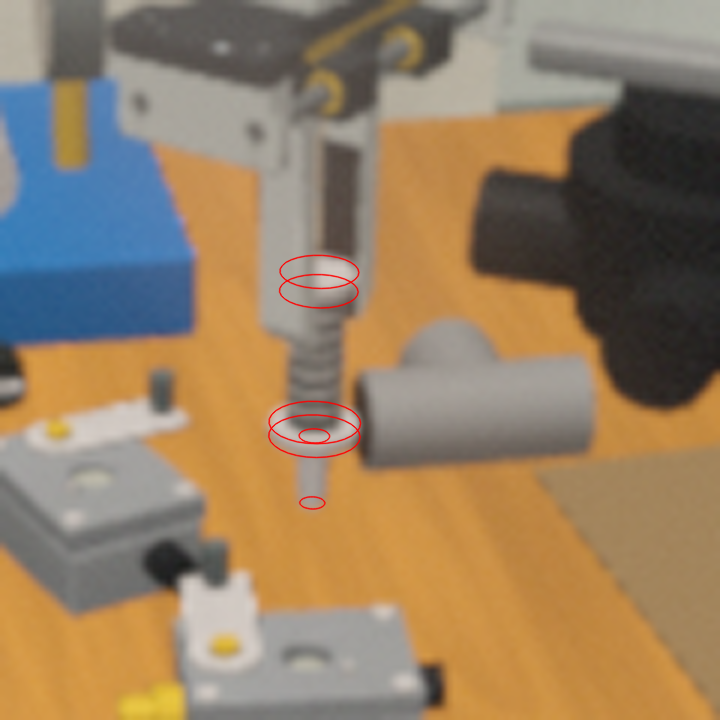

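View pics/i5.png

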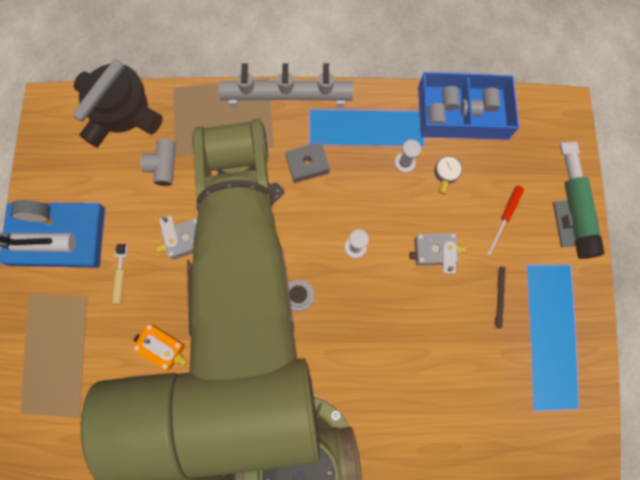

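Call:
{"method": "play_rows", "body": {
  "deltas": [
    [[0,6,-14,0,0,0,20],[0,12.5,-27,0,0,0,20],[0,13,-27,0,0,0,20],[0,12.5,-27.5,0,0,0,20],[0,13,-27.5,0,0,0,20],[0,12.5,-27,0,0,0,20],[0,6.5,-14,0,0,0,20],[0,0,0,0,0,0,20]]
  ]
}}

```text
time_s: 22.35
ee_pos: [0.4929, 0.2882, 0.1889]
eef_rot: [-2.016, 1.569, -2.784]
force: [-0.2, -0.9, -2.7]
grip_width: 0.0284
```

Call:
{"method": "play_rows", "body": {
  "deltas": [
    [[18.5,0,0,0,0,0,20],[18,0,0,0,0,0,20],[18.5,0,0,0,0,0,20],[0,0,0,0,0,0,20],[0,0,0,0,0,0,20]]
  ]
}}

```text
time_s: 22.85
ee_pos: [0.4943, 0.2861, 0.1351]
eef_rot: [-1.656, 1.57, -2.426]
force: [0.5, 0.4, -2.4]
grip_width: 0.0285
```

```bash
python3 - <<'E'
from pov import *
from sw import overlay
st();p,R,o=cur()
snap('side'); povl('side','j1.png',(260,110,360,210),7,p-[0,0,.0766])
overlay('side','j2.png',(260,140,380,230),6,np.load('ps.npy'),[1.5]*3)
E
```

```text
time_s 22.85
qpos [ 4.6060e-01  4.1190e-01  1.5394e+00 -1.0000e-04  1.1908e+00 -3.3970e-01]
ee_pos [0.4943 0.2861 0.1351]
eef_rot [-1.656   1.5703 -2.4265]
force [ 0.4885  0.4364 -2.3503]
grip_width 0.0285
```

View pics/j1.png

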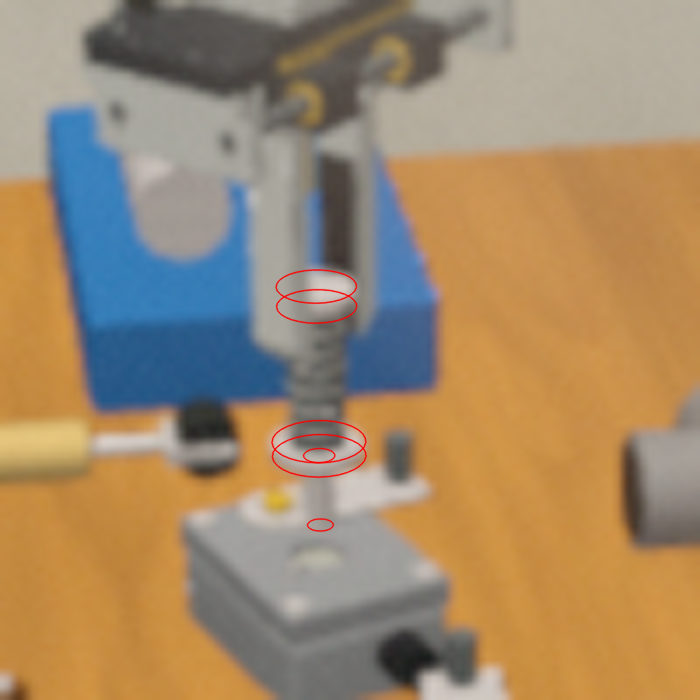

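View pics/j2.png

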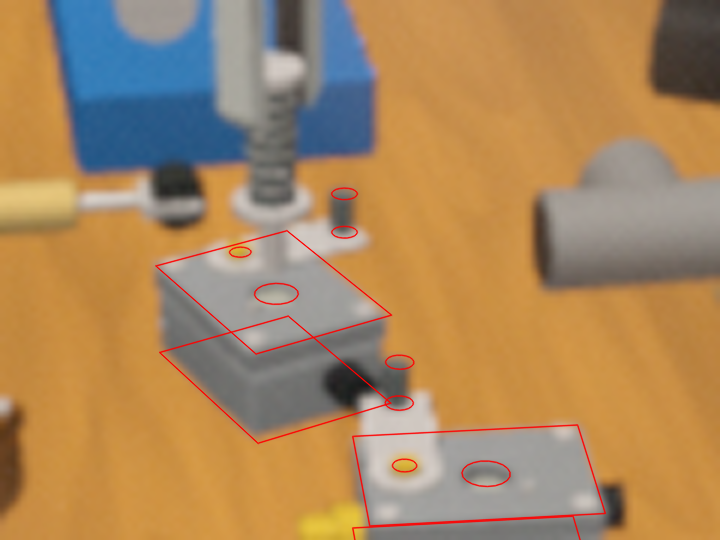

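L and M are unmoved and the tip is above L's port. Pressing.

Call:
{"method": "play_rows", "body": {
  "deltas": [
    [[5,0,0,0,0,0,20],[5,0,0,0,0,0,20],[3,0,0,0,0,0,20],[1,0,0,0,0,0,20],[1,0,0,0,0,0,20],[1,0,0,0,0,0,20],[0.5,0,0,0,0,0,20],[0.5,0,0,0,0,0,20],[0.5,0,0,0,0,0,20]]
  ]
}}

```text
time_s: 23.8
ee_pos: [0.4943, 0.2868, 0.118]
eef_rot: [1.118, 1.57, 0.348]
force: [-1.0, -0.8, 5.8]
grip_width: 0.0284
```

Call:
{"method": "play_rows", "body": {
  "deltas": [
    [[0.5,0,0,0,0,0,20],[0.5,0,0,0,0,0,20],[0.5,0,0,0,0,0,20],[0.5,0,0,0,0,0,20],[0.5,0,0,0,0,0,20]]
  ]
}}

```text
time_s: 24.3
ee_pos: [0.4945, 0.2868, 0.1159]
eef_rot: [1.124, 1.569, 0.355]
force: [-0.6, -1.5, 6.5]
grip_width: 0.0281
```

Call:
{"method": "play_rows", "body": {
  "deltas": [
    [[0.5,0,0,0,0,0,20],[0.5,0,0,0,0,0,20],[0.5,0,0,0,0,0,20]]
  ]
}}

```text
time_s: 24.6
ee_pos: [0.4945, 0.2868, 0.1144]
eef_rot: [1.13, 1.569, 0.36]
force: [-1.4, -1.0, 6.2]
grip_width: 0.0283
```

Call:
{"method": "play_rows", "body": {
  "deltas": [
    [[0.5,0,0,0,0,0,20],[0.5,0,0,0,0,0,20]]
  ]
}}

```text
time_s: 24.8
ee_pos: [0.4947, 0.2869, 0.1139]
eef_rot: [1.147, 1.569, 0.377]
force: [-1.6, -1.6, 13.3]
grip_width: 0.0285
```

Call:
{"method": "play_rows", "body": {
  "deltas": [
    [[-1,0,0,0,0,0,20],[-2,0,0,0,0,0,20],[-4,0,0,0,0,0,20],[-6,0,0,0,0,0,20],[-10,0,0,0,0,0,20],[-20,0,0,0,0,0,20],[-30,0,0,0,0,0,20],[-40,0,0,0,0,0,20],[-35,0,0,0,0,0,20],[0,0,0,0,0,0,20]]
  ]
}}

```text
time_s: 25.8
ee_pos: [0.4952, 0.2873, 0.2664]
eef_rot: [1.236, 1.562, 0.466]
force: [0.4, -0.4, -2.7]
grip_width: 0.0284
```

```bash
python3 - <<'E'
from pov import *
st();p,R,o=cur()
snap('side'); s=load('side')['img'][:,:,::-1]; t=snap('top')['img'][:,:,::-1]
povl('side','k0.png',(240,60,360,180),6,p-[0,0,.0766])
save(s,'k1.png',(290,290,410,410),6); save(t,'k2.png',(395,210,485,290),8)
save(t,'k3.png',(150,120,350,270),4)
E
```

```text
time_s 25.8
qpos [ 0.4617  0.3077  1.3702  0.      1.455  -0.3393]
ee_pos [0.4952 0.2873 0.2664]
eef_rot [1.2361 1.5621 0.4664]
force [ 0.42   -0.3761 -2.7349]
grip_width 0.0284
```

View pics/k1.png

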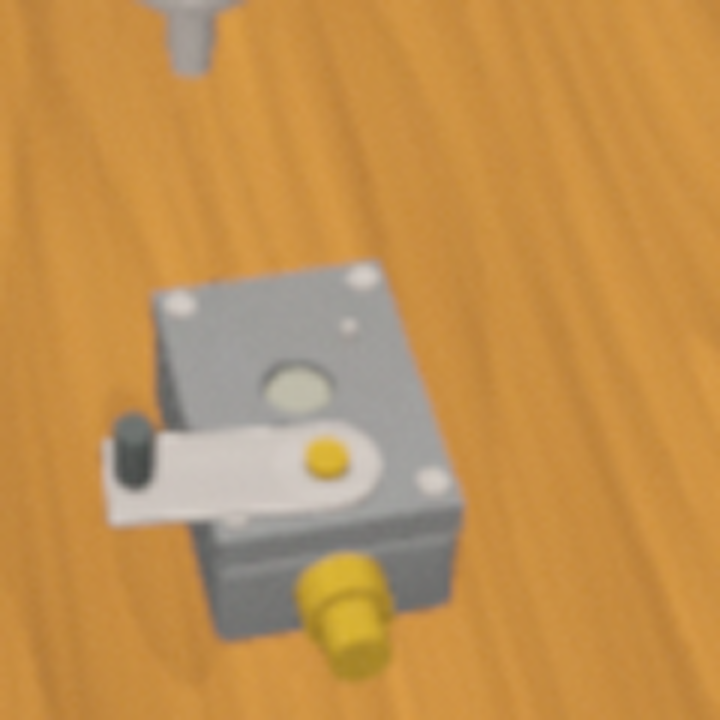

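View pics/k2.png

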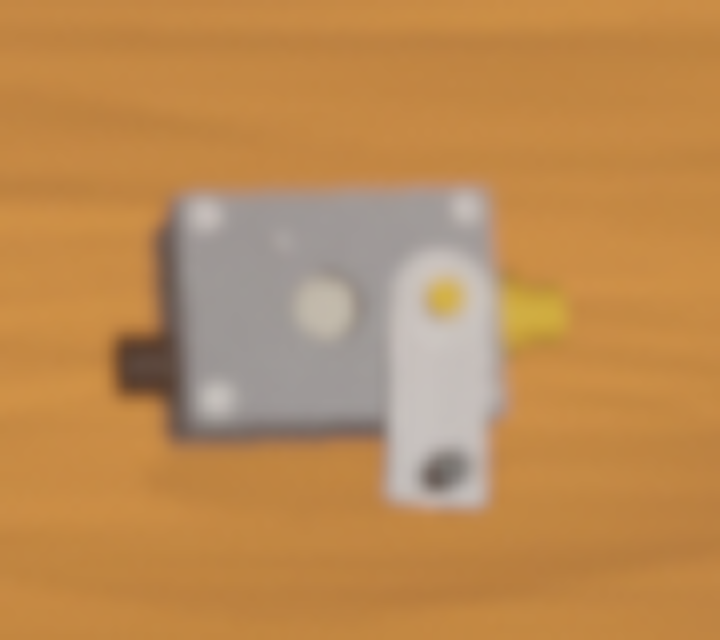

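View pics/k3.png

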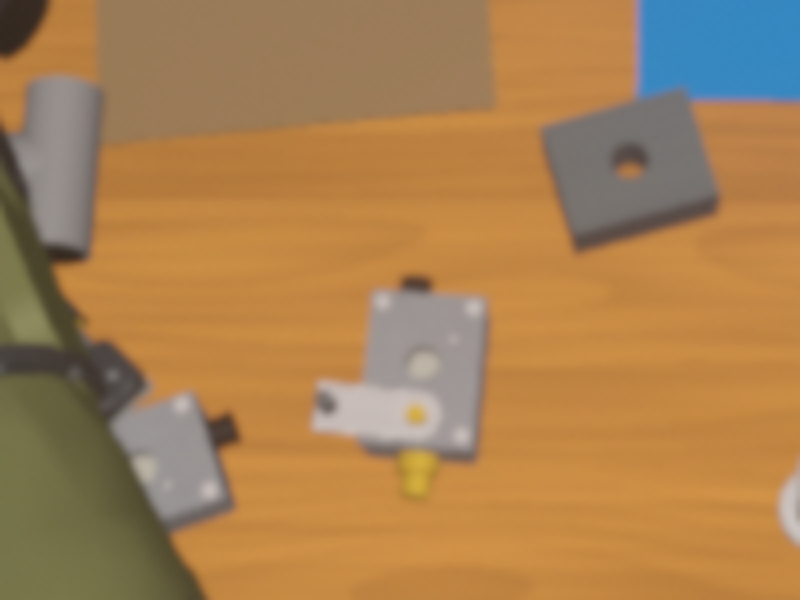

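View pics/k0.png

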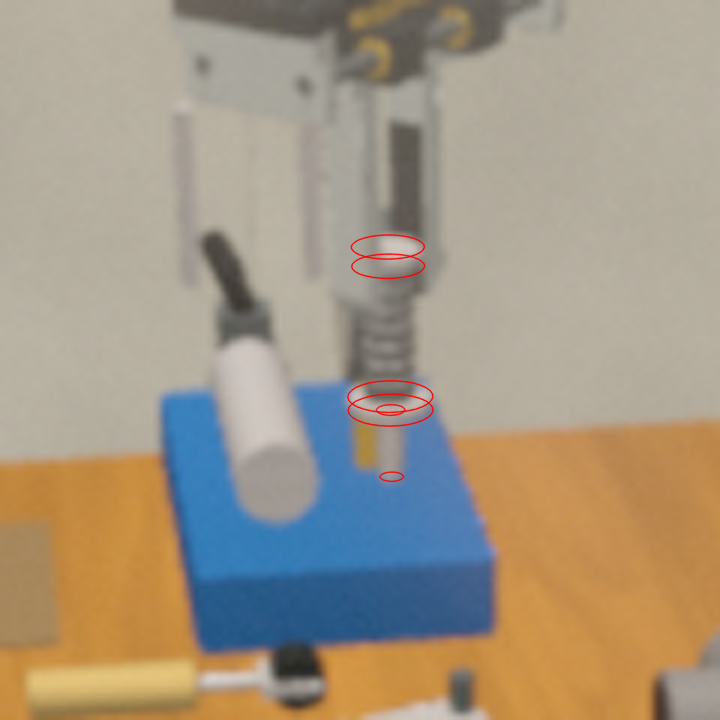

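Refit R from these pictures: top port (325,307), pivot (445,297), side port (297,388), pivot (327,458), knob side (134,425), corners as read.

```bash
python3 - <<'E'
from sw import *
A=lambda u,v:(395+u/8-.5,210+v/8-.5)
B=lambda u,v:(290+u/6-.5,290+v/6-.5)
c=lambda x,y:(x*.048,y*.035,.046)
po=(.004,0,.044)
o=[('top',A(325,307),po),('top',A(445,297),P),('side',B(297,387),po),('side',B(327,457),P),
('top',A(172,192),c(1,-1)),('top',A(490,187),c(-1,-1)),('side',B(154,293),c(1,1)),('side',B(378,264),c(1,-1)),('side',B(461,503),c(-1,-1))]
p,r=fit(o,[.476,-.315,1.6]); print(p,r.round(1).tolist())
p4,r=fit(o[:4],p); print(p4,r.round(1).tolist())
q=(p+p4)/2
ps=np.load('ps.npy'); ps[2]=p; np.save('ps.npy',ps)
print('port',p[0]+.004*np.cos(p[2]),p[1]+.004*np.sin(p[2]),'|',p4[0]+.004*np.cos(p4[2]),p4[1]+.004*np.sin(p4[2]))
overlay('top','k5.png',(395,210,485,290),8,[p],[1.5]);overlay('side','k6.png',(290,290,410,410),6,[p],[1.5])
t=load('top'); print('hole',ray(t,[(150+629/4-.5,120+159/4-.5)],.04))
from swing import *
setcmd([.4944,.2868,.2605],goalR(.8))
plan([([.55,.0,.26],.8,20,40),([*( p[:2]+.004*np.array([np.cos(p[2]),np.sin(p[2])])),.26],.8,20,40),([*( p[:2]+.004*np.array([np.cos(p[2]),np.sin(p[2])])),.135],.8,20,35)])
E
```

```text
[ 0.47181021 -0.32075639  1.60097623] [[0.2, -0.1], [-0.1, 0.2], [0.2, 0.1], [-0.2, 0.2], [0.6, 0.2], [-0.2, 0.1], [-0.3, -0.4], [0.1, -0.8], [0.3, 0.2]]
[ 0.47159242 -0.32050841  1.62131236] [[0.1, -0.0], [-0.2, 0.0], [0.0, 0.0], [-0.0, 0.1]]
port 0.47168951179953994 -0.3167582103992322 | 0.4713904439446381 -0.31651351054477395
hole [[ 0.69393656 -0.00533826  0.04      ]]
[[[0,-21,30,0,0,0,20],[0,-21,30,0,0,0,20],[0,-20.5,30,0,0,0,20],[0.5,-21,30,0,0,0,20],[0,-21,30,0,0,0,20],[0,-21,30,0,0,0,20],[0,-20.5,29.5,0,0,0,20],[0,-21,30,0,0,0,20],[0,-31.5,18.5,0,0,0,20],[0,-31,18,0,0,0,20]]]
[[[0,-31.5,18.5,0,0,0,20],[0,-31,18,0,0,0,20],[0,-31.5,18.5,0,0,0,20],[0,-31.5,18.5,0,0,0,20],[0,-31,18,0,0,0,20],[0,-31.5,18.5,0,0,0,20],[0,-31.5,18,0,0,0,20],[31.5,0,0,0,0,0,20],[31,0,0,0,0,0,20],[31.5,0,0,0,0,0,20]]]
[[[31,0,0,0,0,0,20]]]
end [ 0.4714 -0.3168  0.135 ] 0.8 21
```

View pics/k5.png

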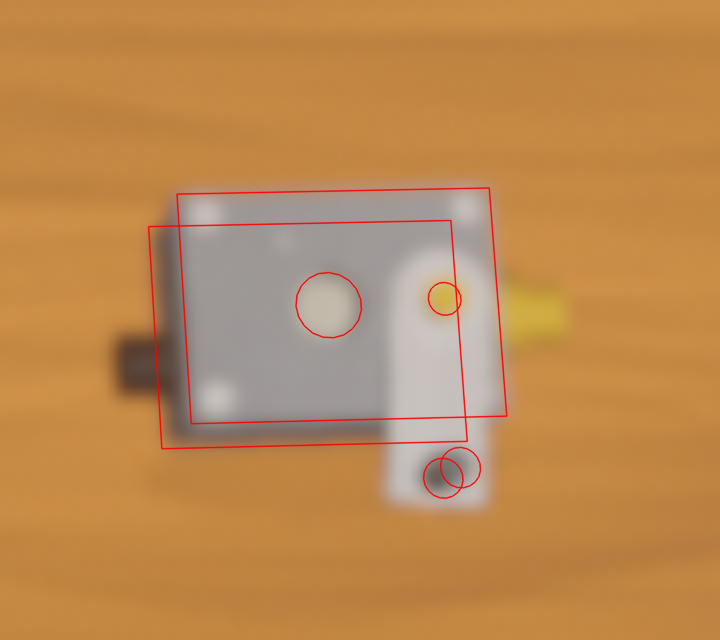

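View pics/k6.png

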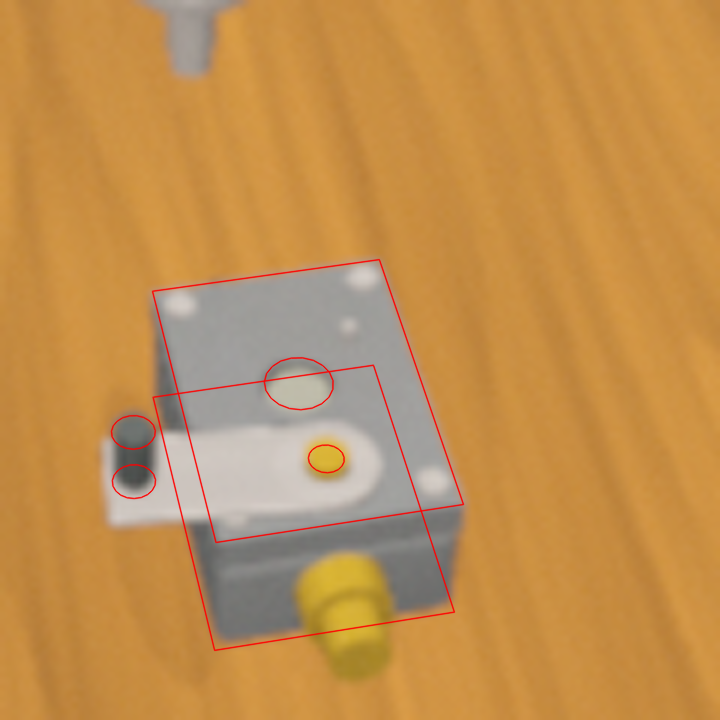

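Good fit; port R at about (0.4715, -0.3167). Going there.

Call:
{"method": "play_rows", "body": {
  "deltas": [
    [[0,-21,30,0,0,0,20],[0,-21,30,0,0,0,20],[0,-20.5,30,0,0,0,20],[0.5,-21,30,0,0,0,20],[0,-21,30,0,0,0,20],[0,-21,30,0,0,0,20],[0,-20.5,29.5,0,0,0,20],[0,-21,30,0,0,0,20],[0,-31.5,18.5,0,0,0,20],[0,-31,18,0,0,0,20]]
  ]
}}

```text
time_s: 26.9
ee_pos: [0.5317, -0.0716, 0.2581]
eef_rot: [-2.554, 1.568, 2.96]
force: [0.8, -0.5, -1.9]
grip_width: 0.0282
```

Call:
{"method": "play_rows", "body": {
  "deltas": [
    [[0,-31.5,18.5,0,0,0,20],[0,-31,18,0,0,0,20],[0,-31.5,18.5,0,0,0,20],[0,-31.5,18.5,0,0,0,20],[0,-31,18,0,0,0,20],[0,-31.5,18.5,0,0,0,20],[0,-31.5,18,0,0,0,20],[0,0,0,0,0,0,20]]
  ]
}}

```text
time_s: 27.7
ee_pos: [0.4699, -0.3199, 0.2579]
eef_rot: [-2.822, 1.568, 2.688]
force: [-0.5, 0.7, -2.7]
grip_width: 0.0286
```

Call:
{"method": "play_rows", "body": {
  "deltas": [
    [[31.5,0,0,0,0,0,20],[31,0,0,0,0,0,20],[31.5,0,0,0,0,0,20],[21,0,0,0,0,0,20],[10,0,0,0,0,0,20],[0,0,0,0,0,0,20],[0,0,0,0,0,0,20]]
  ]
}}

```text
time_s: 28.4
ee_pos: [0.472, -0.3169, 0.1357]
eef_rot: [0.127, 1.57, -0.642]
force: [0.5, -0.8, -1.7]
grip_width: 0.0283
```

```bash
python3 - <<'E'
from pov import *
from sw import overlay
st();p,R,o=cur()
snap('side'); povl('side','l1.png',(280,270,400,390),6,p-[0,0,.0766])
overlay('side','l2.png',(290,290,410,410),6,np.load('ps.npy'),[1.5]*3)
E
```

```text
time_s 28.4
qpos [-0.6558  0.405   1.5478  0.      1.1881 -1.4569]
ee_pos [ 0.472  -0.3169  0.1357]
eef_rot [ 0.1272  1.5701 -0.6425]
force [ 0.4612 -0.8479 -1.6882]
grip_width 0.0283
```

View pics/l1.png

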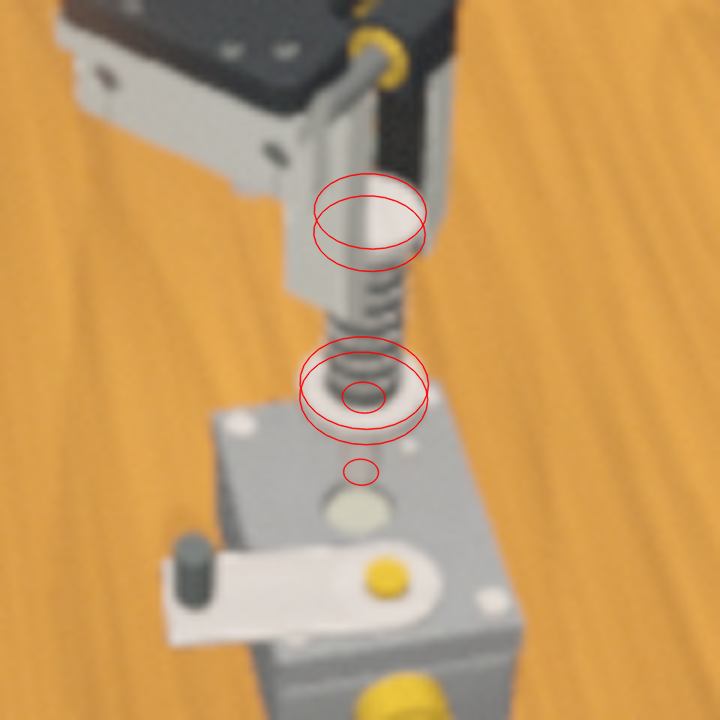

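Call:
{"method": "play_rows", "body": {
  "deltas": [
    [[5,0,0,0,0,0,20],[5,0,0,0,0,0,20],[3,0,0,0,0,0,20],[1,0,0,0,0,0,20],[1,0,0,0,0,0,20],[1,0,0,0,0,0,20],[0.5,0,0,0,0,0,20],[0.5,0,0,0,0,0,20],[0.5,0,0,0,0,0,20]]
  ]
}}

```text
time_s: 29.35
ee_pos: [0.472, -0.3172, 0.118]
eef_rot: [0.039, 1.57, -0.731]
force: [-0.2, -0.6, 5.2]
grip_width: 0.0284
```

Call:
{"method": "play_rows", "body": {
  "deltas": [
    [[0.5,0,0,0,0,0,20],[0.5,0,0,0,0,0,20],[0.5,0,0,0,0,0,20],[0.5,0,0,0,0,0,20],[0.5,0,0,0,0,0,20]]
  ]
}}

```text
time_s: 29.85
ee_pos: [0.4722, -0.3174, 0.116]
eef_rot: [0.056, 1.569, -0.714]
force: [-1.2, -1.0, 6.1]
grip_width: 0.0284
```

Call:
{"method": "play_rows", "body": {
  "deltas": [
    [[0.5,0,0,0,0,0,20],[0.5,0,0,0,0,0,20],[0.5,0,0,0,0,0,20]]
  ]
}}

```text
time_s: 30.15
ee_pos: [0.4722, -0.3174, 0.1146]
eef_rot: [0.053, 1.568, -0.717]
force: [-0.2, -0.2, 7.3]
grip_width: 0.0283
```

Call:
{"method": "play_rows", "body": {
  "deltas": [
    [[0.5,0,0,0,0,0,20],[0.5,0,0,0,0,0,20]]
  ]
}}

```text
time_s: 30.35
ee_pos: [0.4724, -0.3175, 0.1139]
eef_rot: [0.057, 1.568, -0.713]
force: [-0.5, -0.3, 11.5]
grip_width: 0.0285
```

Call:
{"method": "play_rows", "body": {
  "deltas": [
    [[-1,0,0,0,0,0,20],[-2,0,0,0,0,0,20],[-4,0,0,0,0,0,20],[-6,0,0,0,0,0,20],[-10,0,0,0,0,0,20],[-20,0,0,0,0,0,20],[-30,0,0,0,0,0,20],[-40,0,0,0,0,0,20],[-35,0,0,0,0,0,20],[0,0,0,0,0,0,20]]
  ]
}}

```text
time_s: 31.35
ee_pos: [0.4727, -0.3177, 0.2663]
eef_rot: [0.113, 1.562, -0.657]
force: [-0.1, -0.2, -2.9]
grip_width: 0.0281
```

```bash
python3 - <<'E'
from pov import *
st();p,R,o=cur()
snap('side','m0.png');snap('top','m1.png')
setcmd([.4718,-.3170,.2605],goalR(.8))
plan([([.694,-.005,.26],.8,20,40),([.694,-.005,.145],.8,20,35)])
E
```

```text
time_s 31.35
qpos [-0.656   0.3008  1.3792 -0.      1.453  -1.457 ]
ee_pos [ 0.4727 -0.3177  0.2663]
eef_rot [ 0.1126  1.5622 -0.6572]
force [-0.0985 -0.2218 -2.9279]
grip_width 0.0281
[[[0,38,-6,0,0,0,20],[0,37.5,-5.5,0,0,0,20],[0,38,-6,0,0,0,20],[0,38,-5.5,0,0,0,20],[0.5,38,-6,0,0,0,20],[0,37.5,-6,0,0,0,20],[0,38,-5.5,0,0,0,20],[0,38,-6,0,0,0,20],[0,38,-5.5,0,0,0,20],[0,37.5,-6,0,0,0,20]]]
[[[29,0,0,0,0,0,20],[28.5,0,0,0,0,0,20],[29,0,0,0,0,0,20],[28.5,0,0,0,0,0,20]]]
end [ 0.6939 -0.0051  0.145 ] 0.8 14
```

View pics/m0.png

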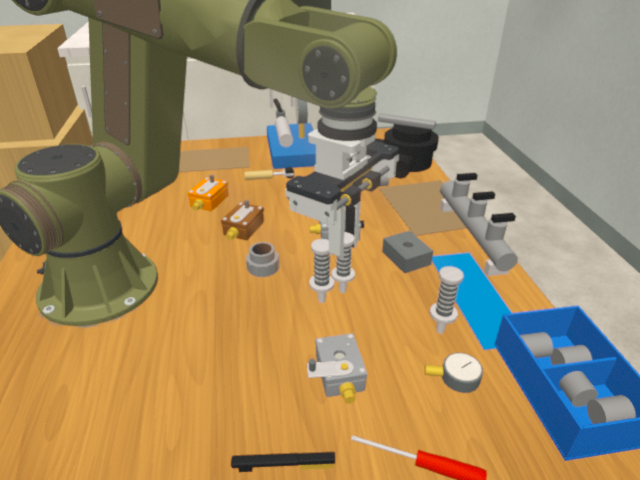

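Call:
{"method": "play_rows", "body": {
  "deltas": [
    [[0,20,-3,0,0,0,20],[0,38,-6,0,0,0,20],[0,37.5,-5.5,0,0,0,20],[0,38,-6,0,0,0,20],[0,38,-5.5,0,0,0,20],[0.5,38,-6,0,0,0,20],[0,37.5,-6,0,0,0,20],[0,38,-5.5,0,0,0,20],[0,38,-6,0,0,0,20],[0,38,-5.5,0,0,0,20]]
  ]
}}

```text
time_s: 32.45
ee_pos: [0.6837, -0.0179, 0.2581]
eef_rot: [-2.445, 1.568, 3.068]
force: [1.2, -0.5, -2.3]
grip_width: 0.0282
```

Call:
{"method": "play_rows", "body": {
  "deltas": [
    [[0,17.5,-3,0,0,0,20],[0,0,0,0,0,0,20],[29,0,0,0,0,0,20],[28.5,0,0,0,0,0,20],[29,0,0,0,0,0,20],[19,0,0,0,0,0,20],[9.5,0,0,0,0,0,20],[0,0,0,0,0,0,20],[0,0,0,0,0,0,20]]
  ]
}}

```text
time_s: 33.35
ee_pos: [0.6936, -0.0051, 0.1458]
eef_rot: [0.693, 1.57, -0.077]
force: [-0.1, 0.4, -2.1]
grip_width: 0.0278
```

```bash
python3 - <<'E'
from pov import *
st();p,R,o=cur()
snap('side'); povl('side','n1.png',(350,150,470,270),6,p-[0,0,.0766])
E
```

```text
time_s 33.35
qpos [-0.0602  0.6727  1.1157 -0.      1.3524 -0.8608]
ee_pos [ 0.6936 -0.0051  0.1458]
eef_rot [ 0.6931  1.5699 -0.0771]
force [-0.1302  0.4341 -2.0565]
grip_width 0.0278
```

View pics/n1.png

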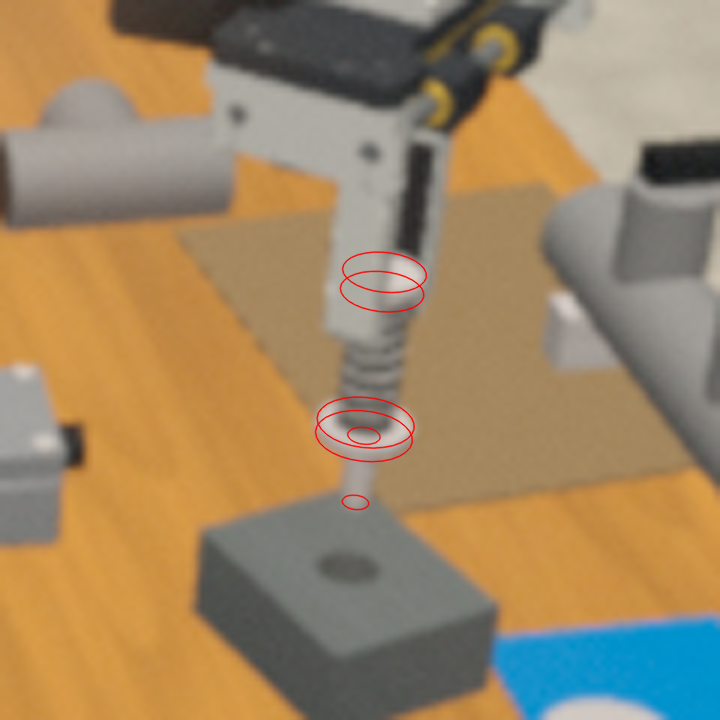

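Call:
{"method": "play_rows", "body": {
  "deltas": [
    [[10,0,0,0,0,0,20],[10,0,0,0,0,0,20],[6,0,0,0,0,0,20],[4,0,0,0,0,0,20],[4,0,0,0,0,0,20],[0,0,0,0,0,0,20]]
  ]
}}

```text
time_s: 34.0
ee_pos: [0.6933, -0.0048, 0.1103]
eef_rot: [-2.414, 1.57, 3.099]
force: [-1.1, 0.0, -3.1]
grip_width: 0.028
```

Call:
{"method": "play_rows", "body": {
  "deltas": [
    [[6,0,0,0,0,0,20],[6,0,0,0,0,0,20],[5,0,0,0,0,0,20],[2,0,0,0,0,0,20],[1,0,0,0,0,0,20],[1,0,0,0,0,0,20],[0,0,0,0,0,0,20]]
  ]
}}

```text
time_s: 34.7
ee_pos: [0.6935, -0.0047, 0.09]
eef_rot: [0.596, 1.571, -0.174]
force: [0.4, -0.0, -2.4]
grip_width: 0.0279
```

```bash
python3 - <<'E'
from pov import *
st();p,R,o=cur()
snap('side'); povl('side','n2.png',(350,170,450,270),7,p-[0,0,.0766])
E
```

```text
time_s 34.7
qpos [-0.0596  0.7219  1.1674 -0.      1.2522 -0.8607]
ee_pos [ 0.6935 -0.0047  0.09  ]
eef_rot [ 0.5957  1.5707 -0.1741]
force [ 0.3921 -0.044  -2.4349]
grip_width 0.0279
```

View pics/n2.png

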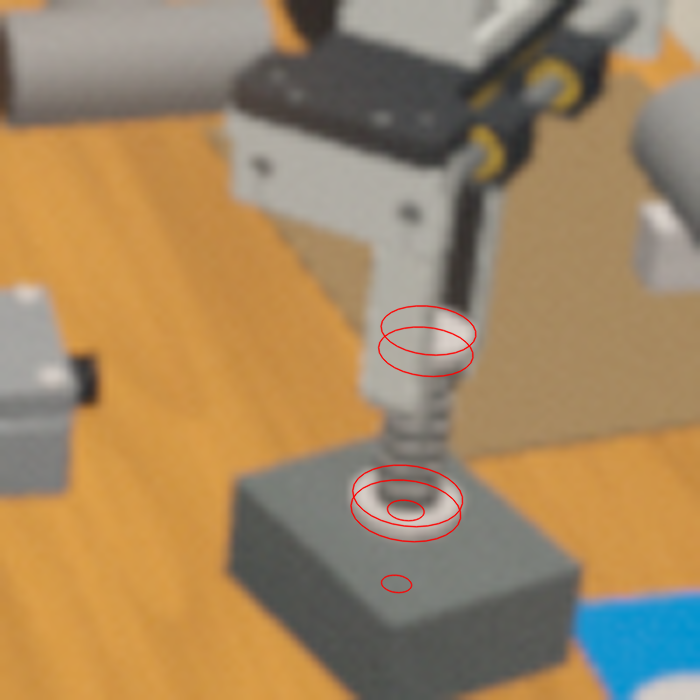

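Nose is in the hole; lower the last few millimetres, release, lift.

Call:
{"method": "play_rows", "body": {
  "deltas": [
    [[1,0,0,0,0,0,20],[1,0,0,0,0,0,20],[0.5,0,0,0,0,0,20],[0.5,0,0,0,0,0,20],[0,0,0,0,0,0,20],[0,0,0,0,0,0,20]]
  ]
}}

```text
time_s: 35.35
ee_pos: [0.6935, -0.0048, 0.087]
eef_rot: [0.622, 1.571, -0.148]
force: [0.4, -0.5, -1.0]
grip_width: 0.0282
```

Call:
{"method": "play_rows", "body": {
  "deltas": [
    [[0,0,0,0,0,0,60],[0,0,0,0,0,0,60],[0,0,0,0,0,0,60],[-20,0,0,0,0,0,60],[-30,0,0,0,0,0,60],[-40,0,0,0,0,0,60],[-30,0,0,0,0,0,60],[0,0,0,0,0,0,60]]
  ],
  "grip_force": 20
}}

```text
time_s: 36.15
ee_pos: [0.6949, -0.0048, 0.2125]
eef_rot: [0.71, 1.563, -0.06]
force: [0.5, -0.7, 0.0]
grip_width: 0.0599
```

```bash
python3 - <<'E'
from pov import *
st();p,R,o=cur()
snap('side'); povl('side','n3.png',(350,170,450,270),7,[.6935,-.0048,.010])
snap('top','n4.png')
E
```

```text
time_s 36.15
qpos [-0.0596  0.6294  1.0314 -0.      1.4727 -0.8606]
ee_pos [ 0.6949 -0.0048  0.2125]
eef_rot [ 0.71    1.5627 -0.0597]
force [ 0.5067 -0.717   0.0171]
grip_width 0.0599
```

View pics/n3.png

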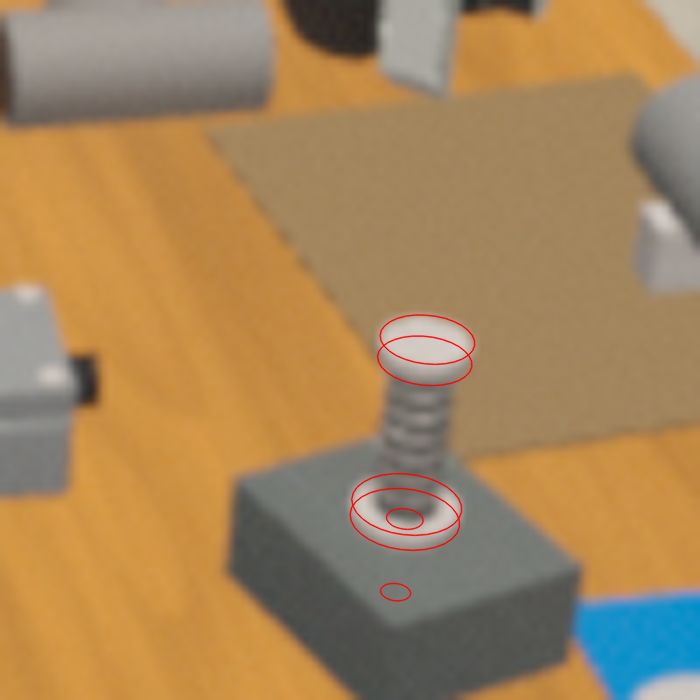

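View pics/n4.png

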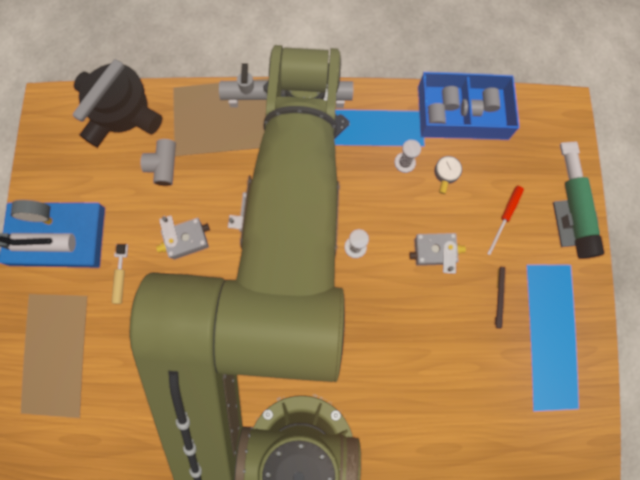

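```bash
python3 - <<'E'
from swing import *
print(ps)
setcmd([.6938,-.0048,.207],goalR(.80))
print(knob('R',1.5))
plan(swing('R',1.5,-.07,10,.80,pre=[([.55,-.2,.20],.8,60,45),(K3('R',1.5,.19),.8,40,45)],zup=.105))
E
```

```text
[[ 0.49352336  0.29033735 -1.19516544]
 [ 0.55561901  0.11901147 -0.05939529]
 [ 0.47181021 -0.32075639  1.60097623]]
[ 0.41876001 -0.34855004]
[[[1,-40,5.5,0,0,0,60],[1.5,-40,5.5,0,0,0,60],[1,-40,5.5,0,0,0,60],[1,-40,5.5,0,0,0,60],[1.5,-40,5.5,0,0,0,60],[1,-40,5.5,0,0,0,60],[2,-39.5,2,0,0,0,40],[2,-40,1.5,0,0,0,40],[2,-39.5,2,0,0,0,40],[2,-39.5,2,0,0,0,40]]]
[[[2,-39.5,1.5,0,0,0,40],[42.5,0,0,0,0,0,40],[42.5,0,0,0,0,0,40],[16.5,0,0,0,0,0,40],[17,0,0,0,0,0,40],[16.5,0,0,0,0,0,40],[0,0,0,0,0,0,14],[0,0,0,0,0,0,14],[0,0,0,0,0,0,14],[0,6.5,-5,0,0,0,14]]]
[[[0,7.5,-4,0,0,0,14],[0,8,-3,0,0,0,14],[0,8.5,-1.5,0,0,0,14],[0,8.5,0,0,0,0,14],[0,8,1,0,0,0,14],[0,8.5,2.5,0,0,0,14],[0,7.5,3.5,0,0,0,14],[0,7,5,0,0,0,14],[0,6,6,0,0,0,14],[0,0,0,0,0,0,40]]]
[[[0,0,0,0,0,0,40],[-25,0,0,0,0,0,40],[-25,0,0,0,0,0,40]]]
end [ 0.4749 -0.2969  0.105 ] 0.8 33
```

Call:
{"method": "play_rows", "body": {
  "deltas": [
    [[1,-40,5.5,0,0,0,60],[1.5,-40,5.5,0,0,0,60],[1,-40,5.5,0,0,0,60],[1,-40,5.5,0,0,0,60],[1.5,-40,5.5,0,0,0,60],[1,-40,5.5,0,0,0,60],[2,-39.5,2,0,0,0,40],[2,-40,1.5,0,0,0,40],[2,-39.5,2,0,0,0,40],[2,-39.5,2,0,0,0,40]]
  ]
}}

```text
time_s: 37.25
ee_pos: [0.4435, -0.3197, 0.1903]
eef_rot: [-3.057, 1.568, 2.457]
force: [0.2, -0.5, 0.2]
grip_width: 0.0404
```

Call:
{"method": "play_rows", "body": {
  "deltas": [
    [[2,-39.5,1.5,0,0,0,40],[42.5,0,0,0,0,0,40],[42.5,0,0,0,0,0,40],[0,0,0,0,0,0,40],[0,0,0,0,0,0,40]]
  ]
}}

```text
time_s: 37.75
ee_pos: [0.4186, -0.3482, 0.105]
eef_rot: [-3.139, 1.569, 2.374]
force: [0.4, -0.6, 0.9]
grip_width: 0.04
```

```bash
python3 - <<'E'
from swing import *
st(); print(K3('R',1.5,.1))
snap('top','o5.png',(120,120,440,360),2.5);snap('side','o6.png',(280,260,430,410),5)
E
```

```text
time_s 37.75
qpos [-0.7611  0.3927  1.6438  0.      1.1069 -1.5623]
ee_pos [ 0.4186 -0.3482  0.105 ]
eef_rot [-3.1395  1.569   2.3741]
force [ 0.3923 -0.5755  0.8666]
grip_width 0.04
[ 0.41876001 -0.34855004  0.1       ]
```

View pics/o6.png

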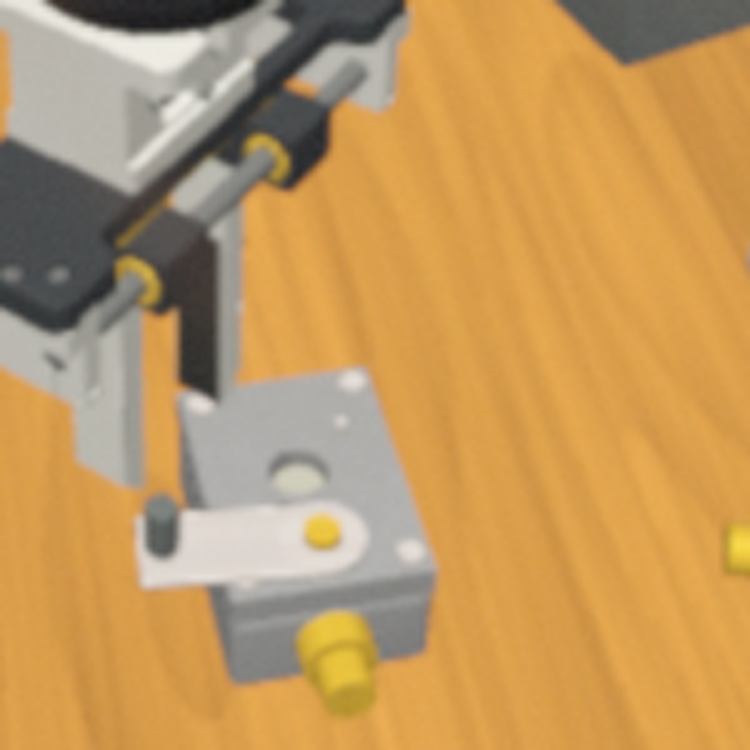

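View pics/o5.png

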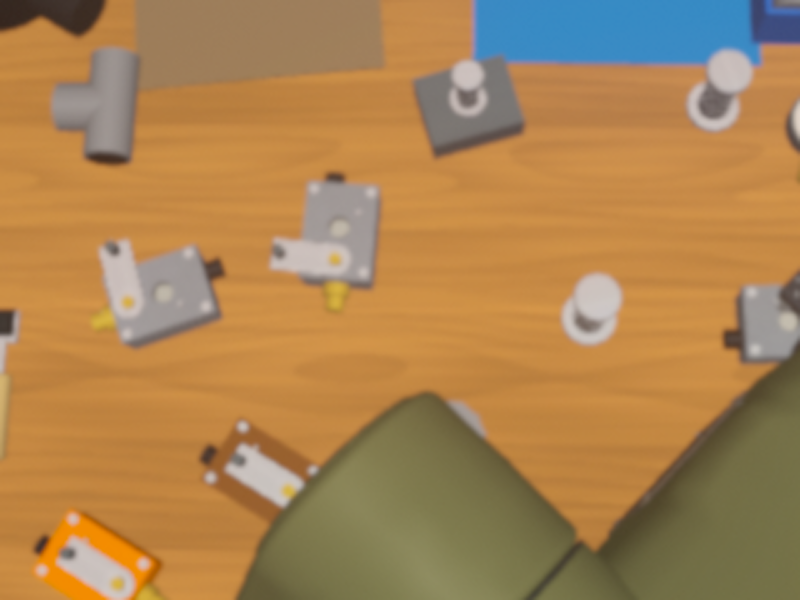

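Call:
{"method": "play_rows", "body": {
  "deltas": [
    [[16.5,0,0,0,0,0,40],[17,0,0,0,0,0,40],[16.5,0,0,0,0,0,40],[0,0,0,0,0,0,14],[0,0,0,0,0,0,14],[0,0,0,0,0,0,14],[0,0,0,0,0,0,14]]
  ]
}}

```text
time_s: 38.55
ee_pos: [0.4192, -0.3489, 0.0561]
eef_rot: [-0.004, 1.569, -0.773]
force: [0.1, -0.3, -1.2]
grip_width: 0.0148
```

Call:
{"method": "play_rows", "body": {
  "deltas": [
    [[0,6.5,-5,0,0,0,14],[0,7.5,-4,0,0,0,14],[0,8,-3,0,0,0,14],[0,8.5,-1.5,0,0,0,14],[0,8.5,0,0,0,0,14],[0,8,1,0,0,0,14],[0,8.5,2.5,0,0,0,14],[0,7.5,3.5,0,0,0,14],[0,7,5,0,0,0,14]]
  ]
}}

```text
time_s: 39.45
ee_pos: [0.4672, -0.2969, 0.0549]
eef_rot: [2.466, 1.571, 1.696]
force: [-0.1, -0.8, 0.4]
grip_width: 0.0141
```

Call:
{"method": "play_rows", "body": {
  "deltas": [
    [[0,2,2,0,0,0,14],[0,2,2,0,0,0,14],[0,2,2,0,0,0,14]]
  ]
}}

```text
time_s: 39.75
ee_pos: [0.4747, -0.2972, 0.0548]
eef_rot: [-2.605, 1.57, 2.908]
force: [-4.3, -0.8, 1.0]
grip_width: 0.0139
```

```bash
python3 - <<'E'
from swing import *
st(); print(K3('R',0,.1))
snap('side','p6.png',(280,260,430,410),5)
E
```

```text
time_s 39.75
qpos [-6.2460e-01  4.9060e-01  1.6336e+00 -4.0000e-04  1.0183e+00 -1.4252e+00]
ee_pos [ 0.4747 -0.2972  0.0548]
eef_rot [-2.6054  1.5699  2.9078]
force [-4.2593 -0.8496  0.9744]
grip_width 0.0139
[ 0.47108601 -0.29676732  0.1       ]
```

View pics/p6.png

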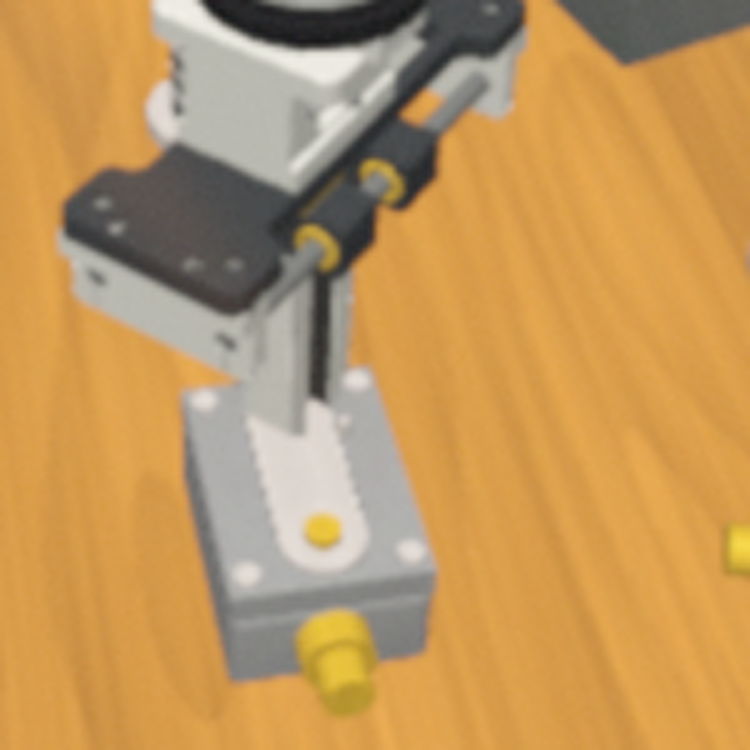

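Call:
{"method": "play_rows", "body": {
  "deltas": [
    [[0,0,0,0,0,0,40],[0,0,0,0,0,0,40],[0,0,0,0,0,0,40],[-30,0,0,0,0,0,40],[-40,0,0,0,0,0,40],[-40,0,0,0,0,0,40],[-25,0,0,0,0,0,40],[0,0,0,0,0,0,40]]
  ]
}}

```text
time_s: 40.6
ee_pos: [0.476, -0.2978, 0.1938]
eef_rot: [0.158, 1.564, -0.612]
force: [0.0, -0.3, -0.9]
grip_width: 0.0398
```

```bash
python3 - <<'E'
from swing import *
p,R,o=cur(); print(p,psi(R))
setcmd([.4750,-.2970,.19],goalR(.80))
plan(swing('M',1.5,-.07,10,-.88,pre=[([.52,-.05,.20],.0,40,45),(K3('M',1.5,.19),-.88,40,45)],zup=.105))
snap('side','q6.png',(280,260,430,410),5)
E
```

```text
[ 0.47596017 -0.29782861  0.19384229] 0.8009371270402187
[[[-1.5,35,-23.5,0.13,0,0,40],[-2,31,-27.5,0.13,0,0,40],[-1.5,28,-31.5,0.14,0,0,40],[-1.5,23,-35,0.13,0,0,40],[-2,18,-37.5,0.14,0,0,40],[-1.5,13,-40,0.13,0,0,40],[1.5,2,-32,0.13,0,0,40],[1.5,-2.5,-32,0.12,0,0,40],[1.5,-6.5,-31.5,0.13,0,0,40],[1,-10,-30.5,0.12,0,0,40]]]
[[[1.5,-14,-29,0.13,0,0,40],[1.5,-17,-27,0.13,0,0,40],[1.5,-21,-24,0.12,0,0,40],[42.5,0,0,0,0,0,40],[42.5,0,0,0,0,0,40],[16.5,0,0,0,0,0,40],[17,0,0,0,0,0,40],[16.5,0,0,0,0,0,40],[0,0,0,0,0,0,14],[0,0,0,0,0,0,14]]]
[[[0,0,0,0,0,0,14],[0,6.5,-5.5,0,0,0,14],[0,7.5,-4,0,0,0,14],[0,8,-3,0,0,0,14],[0,8.5,-2,0,0,0,14],[0,8.5,0,0,0,0,14],[0,8,1,0,0,0,14],[0,8.5,2,0,0,0,14],[0,7.5,3.5,0,0,0,14],[0,7,4.5,0,0,0,14]]]
[[[0,6.5,6,0,0,0,14],[0,0,0,0,0,0,40],[0,0,0,0,0,0,40],[-25,0,0,0,0,0,40],[-25,0,0,0,0,0,40]]]
end [0.5793 0.1137 0.105 ] -0.88 35
```

View pics/q6.png

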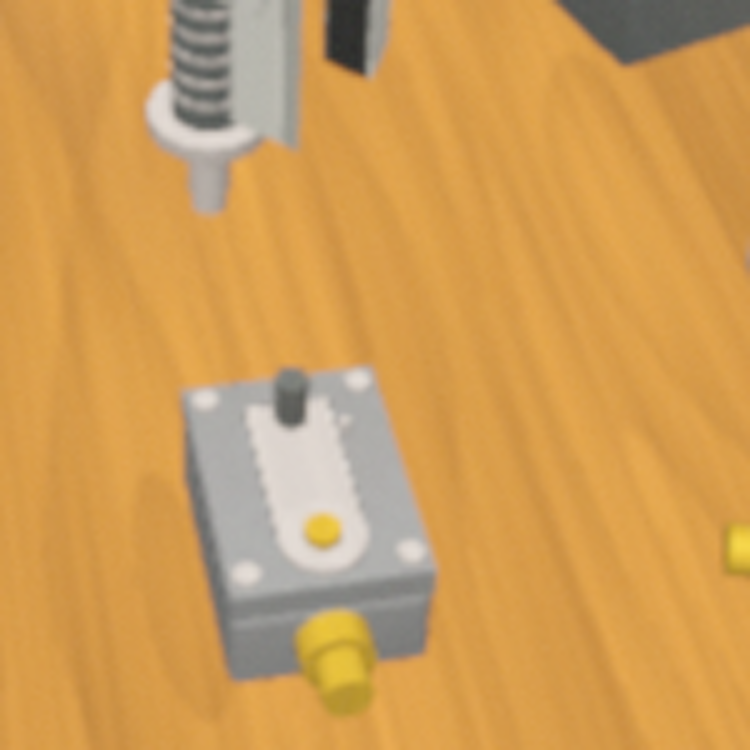

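Call:
{"method": "play_rows", "body": {
  "deltas": [
    [[-1.5,35,-23.5,0.13,0,0,40],[-2,31,-27.5,0.13,0,0,40],[-1.5,28,-31.5,0.14,0,0,40],[-1.5,23,-35,0.13,0,0,40],[-2,18,-37.5,0.14,0,0,40],[-1.5,13,-40,0.13,0,0,40],[1.5,2,-32,0.13,0,0,40],[1.5,-2.5,-32,0.12,0,0,40],[1.5,-6.5,-31.5,0.13,0,0,40],[1,-10,-30.5,0.12,0,0,40]]
  ]
}}

```text
time_s: 41.65
ee_pos: [0.5262, 0.0797, 0.1928]
eef_rot: [-0.989, 1.569, -3.064]
force: [-0.2, 0.2, 0.0]
grip_width: 0.0402
```

Call:
{"method": "play_rows", "body": {
  "deltas": [
    [[1.5,-14,-29,0.13,0,0,40],[1.5,-17,-27,0.13,0,0,40],[1.5,-21,-24,0.12,0,0,40],[42.5,0,0,0,0,0,40],[42.5,0,0,0,0,0,40],[0,0,0,0,0,0,40],[0,0,0,0,0,0,40]]
  ]
}}

```text
time_s: 42.35
ee_pos: [0.5317, 0.1741, 0.105]
eef_rot: [-0.45, 1.569, -2.9]
force: [-0.4, 0.5, 1.4]
grip_width: 0.0398
```

```bash
python3 - <<'E'
from swing import *
from sw import overlay
st(); print(K3('M',1.5,.1))
snap('side');overlay('side','r6.png',(270,140,400,250),6,ps,[1.5]*3)
snap('top','r5.png')
E
```

```text
time_s 42.35
qpos [0.251  0.423  1.6002 0.     1.1201 1.1301]
ee_pos [0.5317 0.1741 0.105 ]
eef_rot [-0.4501  1.5691 -2.9001]
force [-0.3528  0.5202  1.4101]
grip_width 0.0398
[0.53268242 0.17433528 0.1       ]
```

View pics/r6.png

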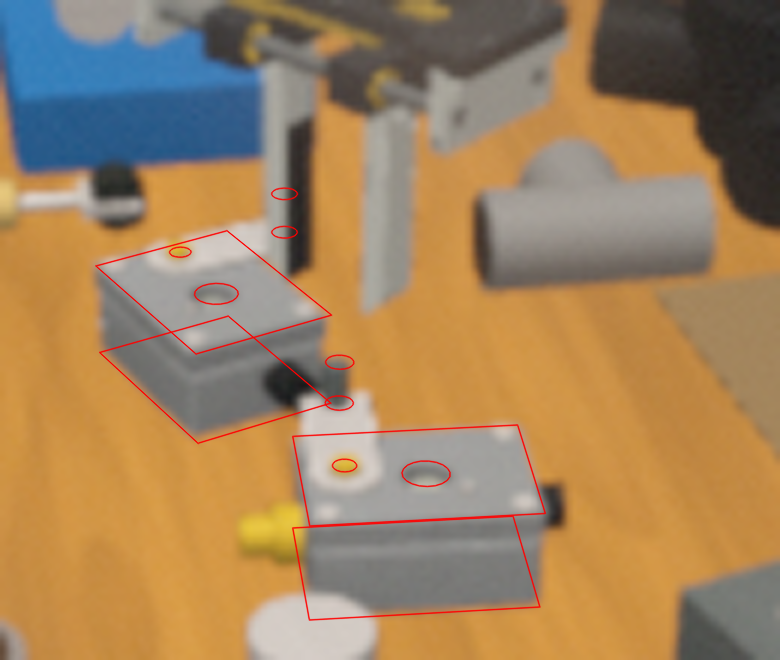

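Call:
{"method": "play_rows", "body": {
  "deltas": [
    [[16.5,0,0,0,0,0,40],[17,0,0,0,0,0,40],[16.5,0,0,0,0,0,40],[0,0,0,0,0,0,14],[0,0,0,0,0,0,14],[0,0,0,0,0,0,14],[0,0,0,0,0,0,14]]
  ]
}}

```text
time_s: 43.15
ee_pos: [0.5324, 0.1744, 0.0562]
eef_rot: [2.689, 1.569, 0.239]
force: [-0.6, -0.3, 0.3]
grip_width: 0.0148
```

Call:
{"method": "play_rows", "body": {
  "deltas": [
    [[0,6.5,-5.5,0,0,0,14],[0,7.5,-4,0,0,0,14],[0,8,-3,0,0,0,14],[0,8.5,-2,0,0,0,14],[0,8.5,0,0,0,0,14],[0,8,1,0,0,0,14],[0,8.5,2,0,0,0,14],[0,7.5,3.5,0,0,0,14],[0,7,4.5,0,0,0,14]]
  ]
}}

```text
time_s: 44.05
ee_pos: [0.5793, 0.1218, 0.0549]
eef_rot: [-0.009, 1.571, -2.459]
force: [-0.3, 0.5, 0.5]
grip_width: 0.0139
```

Call:
{"method": "play_rows", "body": {
  "deltas": [
    [[0,2,2,0,0,0,14],[0,2,2,0,0,0,14],[0,2,2,0,0,0,14]]
  ]
}}

```text
time_s: 44.35
ee_pos: [0.5783, 0.1141, 0.055]
eef_rot: [2.094, 1.571, -0.356]
force: [0.3, -0.1, 0.0]
grip_width: 0.0139
```

Call:
{"method": "play_rows", "body": {
  "deltas": [
    [[0,0,0,0,0,0,40],[0,0,0,0,0,0,40],[0,0,0,0,0,0,40],[-30,0,0,0,0,0,40],[-30,0,0,0,0,0,40],[0,0,0,0,0,0,40]]
  ]
}}

```text
time_s: 44.95
ee_pos: [0.5802, 0.1146, 0.119]
eef_rot: [2.582, 1.565, 0.133]
force: [-0.3, 0.3, -0.8]
grip_width: 0.0398
```

```bash
python3 - <<'E'
from swing import *
p,R,o=cur(); print(p,psi(R))
snap('side','s6.png',(270,140,400,250),6)
setcmd([.5793,.1137,.115],goalR(-.88))
plan(swing('L',1.5,-.07,10,1.126,pre=[([.5793,.15,.15],-.4,40,45),(K3('L',1.5,.15),1.126,40,45)],zup=.105))
E
```

```text
[0.58017304 0.11456399 0.11895994] -0.8787214888149513
[[[-8.5,-7,-6,-0.12,0,0,40],[-9,-6.5,-6.5,-0.12,0,0,40],[-8.5,-5,-7,-0.12,0,0,40],[-9,-4.5,-8,-0.12,0,0,40],[0,-10.5,-14,-0.14,0,0,40],[0,-8,-15,-0.14,0,0,40],[0,-6.5,-16,-0.14,0,0,40],[0,-3.5,-17,-0.14,0,0,40],[0,-1.5,-17,-0.14,0,0,40],[0,1,-17.5,-0.14,0,0,40]]]
[[[0,3.5,-17,-0.14,0,0,40],[0,5.5,-16,-0.14,0,0,40],[0,8,-15.5,-0.14,0,0,40],[0,10,-14,-0.13,0,0,40],[0,12,-12.5,-0.14,0,0,40],[22.5,0,0,0,0,0,40],[22.5,0,0,0,0,0,40],[16.5,0,0,0,0,0,40],[17,0,0,0,0,0,40],[16.5,0,0,0,0,0,40]]]
[[[0,0,0,0,0,0,14],[0,0,0,0,0,0,14],[0,0,0,0,0,0,14],[0,-6.5,5,0,0,0,14],[0,-7.5,4,0,0,0,14],[0,-8,3,0,0,0,14],[0,-8.5,2,0,0,0,14],[0,-8.5,0,0,0,0,14],[0,-8,-1,0,0,0,14],[0,-8.5,-2,0,0,0,14]]]
[[[0,-7.5,-3.5,0,0,0,14],[0,-7,-5,0,0,0,14],[0,-6.5,-5.5,0,0,0,14],[0,0,0,0,0,0,40],[0,0,0,0,0,0,40],[-25,0,0,0,0,0,40],[-25,0,0,0,0,0,40]]]
end [0.4988 0.2665 0.105 ] 1.13 37
```

View pics/s6.png

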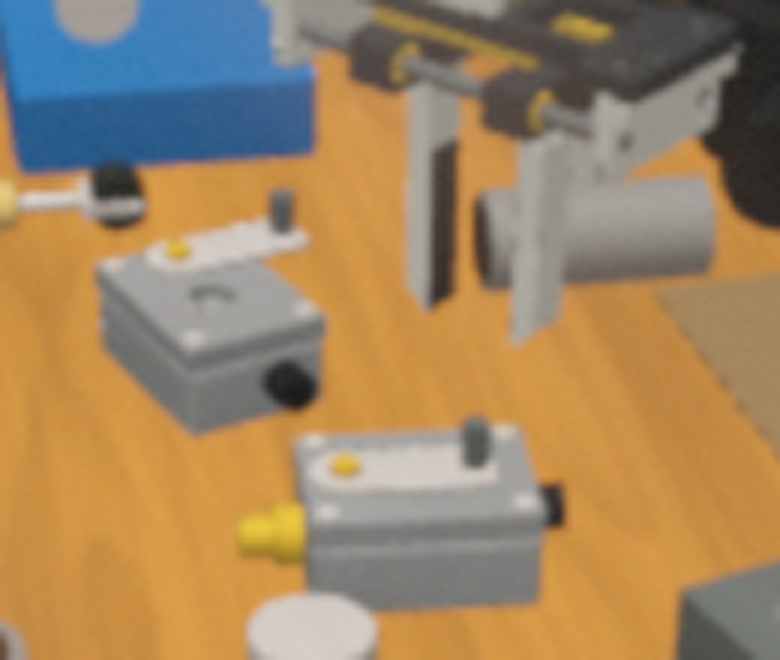

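Call:
{"method": "play_rows", "body": {
  "deltas": [
    [[-8.5,-7,-6,-0.12,0,0,40],[-9,-6.5,-6.5,-0.12,0,0,40],[-8.5,-5,-7,-0.12,0,0,40],[-9,-4.5,-8,-0.12,0,0,40],[0,-10.5,-14,-0.14,0,0,40],[0,-8,-15,-0.14,0,0,40],[0,-6.5,-16,-0.14,0,0,40],[0,-3.5,-17,-0.14,0,0,40],[0,-1.5,-17,-0.14,0,0,40],[0,1,-17.5,-0.14,0,0,40]]
  ]
}}

```text
time_s: 46.0
ee_pos: [0.5529, 0.2516, 0.1485]
eef_rot: [-1.648, 1.569, -2.771]
force: [0.4, -0.3, -0.3]
grip_width: 0.0397
```

Call:
{"method": "play_rows", "body": {
  "deltas": [
    [[0,3.5,-17,-0.14,0,0,40],[0,5.5,-16,-0.14,0,0,40],[0,8,-15.5,-0.14,0,0,40],[0,10,-14,-0.13,0,0,40],[0,12,-12.5,-0.14,0,0,40],[22.5,0,0,0,0,0,40],[22.5,0,0,0,0,0,40],[0,0,0,0,0,0,40],[0,0,0,0,0,0,40]]
  ]
}}

```text
time_s: 46.9
ee_pos: [0.5329, 0.3347, 0.1046]
eef_rot: [-2.202, 1.569, -2.641]
force: [-0.5, 0.3, 0.6]
grip_width: 0.0399
```

```bash
python3 - <<'E'
from swing import *
p,R,o=cur(); print(p,psi(R),K3('L',1.5,.105))
snap('side','t6.png',(270,140,400,250),6)
snap('top','t7.png',(150,120,350,270),4)
E
```

```text
[0.53292876 0.33466964 0.10457065] 1.1309180959076464 [0.53402799 0.33445295 0.105     ]
```

View pics/t6.png

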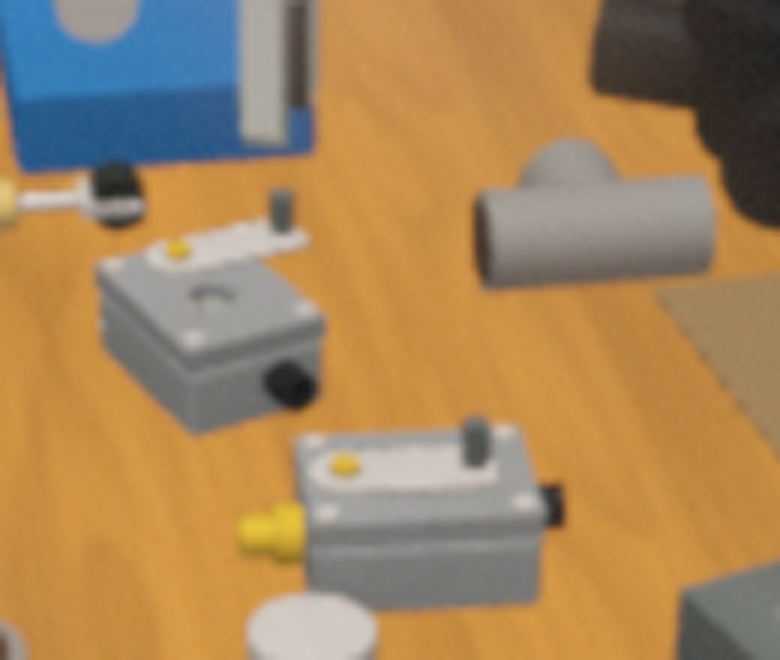

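View pics/t7.png

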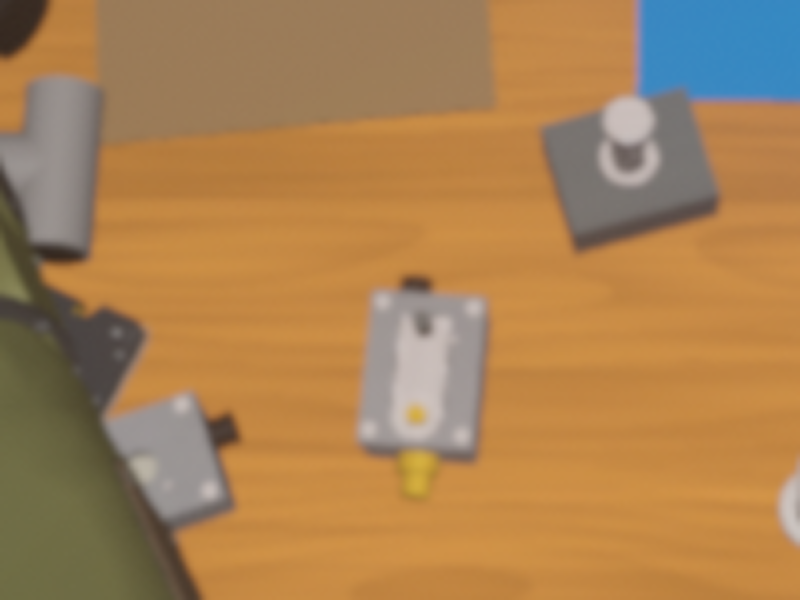

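Call:
{"method": "play_rows", "body": {
  "deltas": [
    [[16.5,0,0,0,0,0,40],[17,0,0,0,0,0,40],[16,0,0,0,0,0,40],[0,0,0,0,0,0,14],[0,0,0,0,0,0,14],[0,0,0,0,0,0,14],[0,0,0,0,0,0,14]]
  ]
}}

```text
time_s: 47.7
ee_pos: [0.5335, 0.335, 0.0564]
eef_rot: [0.926, 1.569, 0.486]
force: [0.0, -0.2, 0.1]
grip_width: 0.0147
```

Call:
{"method": "play_rows", "body": {
  "deltas": [
    [[0,-6.5,5,0,0,0,14],[0,-7.5,4,0,0,0,14],[0,-8,3,0,0,0,14],[0,-8.5,2,0,0,0,14],[0,-8.5,0,0,0,0,14],[0,-8,-1,0,0,0,14],[0,-8.5,-2,0,0,0,14],[0,-7.5,-3.5,0,0,0,14],[0,-7,-5,0,0,0,14]]
  ]
}}

```text
time_s: 48.6
ee_pos: [0.505, 0.2699, 0.0555]
eef_rot: [1.41, 1.571, 0.97]
force: [0.7, 0.6, 0.1]
grip_width: 0.0142
```

Call:
{"method": "play_rows", "body": {
  "deltas": [
    [[0,-2,-2,0,0,0,14],[0,-2,-2,0,0,0,14],[0,-2,-2,0,0,0,14]]
  ]
}}

```text
time_s: 48.9
ee_pos: [0.4977, 0.2677, 0.0556]
eef_rot: [0.94, 1.57, 0.501]
force: [3.0, 2.7, -0.0]
grip_width: 0.014
```

Call:
{"method": "play_rows", "body": {
  "deltas": [
    [[0,0,0,0,0,0,40],[0,0,0,0,0,0,40],[0,0,0,0,0,0,40],[-35,0,0,0,0,0,40],[-40,0,0,0,0,0,40],[-40,0,0,0,0,0,40],[0,0,0,0,0,0,40]]
  ]
}}

```text
time_s: 49.6
ee_pos: [0.4995, 0.2684, 0.1759]
eef_rot: [0.87, 1.562, 0.43]
force: [0.3, 0.2, -0.6]
grip_width: 0.0401
```

```bash
python3 - <<'E'
from swing import *
setcmd([.4985,.2675,.171],goalR(1.13))
plan([([.40,.36,.22],1.13,40,45),([.16,.52,.22],1.29,40,40)])
E
```

```text
[[[-12.5,10.5,-32,0,0,0,40],[-12,10.5,-32.5,0,0,0,40],[-12,10,-32,0,0,0,40],[-12.5,10.5,-32,0,0,0,40],[0,5.5,-35.5,-0.02,0,0,40],[0,6,-35.5,-0.02,0,0,40],[0,6.5,-35.5,-0.02,0,0,40],[0,7.5,-35.5,-0.02,0,0,40],[0,8,-35,-0.02,0,0,40],[0,9,-35,-0.02,0,0,40]]]
[[[0,9.5,-35,-0.02,0,0,40],[0,10,-34.5,-0.02,0,0,40]]]
end [0.1598 0.5198 0.22  ] 1.29 12
```

Call:
{"method": "play_rows", "body": {
  "deltas": [
    [[-12.5,10.5,-32,0,0,0,40],[-12,10.5,-32.5,0,0,0,40],[-12,10,-32,0,0,0,40],[-12.5,10.5,-32,0,0,0,40],[0,5.5,-35.5,-0.02,0,0,40],[0,6,-35.5,-0.02,0,0,40],[0,6.5,-35.5,-0.02,0,0,40],[0,7.5,-35.5,-0.02,0,0,40],[0,8,-35,-0.02,0,0,40],[0,9,-35,-0.02,0,0,40]]
  ]
}}

```text
time_s: 50.6
ee_pos: [0.2176, 0.4802, 0.2189]
eef_rot: [-1.68, 1.57, -1.999]
force: [0.6, -0.2, -0.1]
grip_width: 0.0398
```

Call:
{"method": "play_rows", "body": {
  "deltas": [
    [[0,9.5,-35,-0.02,0,0,40],[0,10,-34.5,-0.02,0,0,40],[0,0,0,0,0,0,40],[0,0,0,0,0,0,40],[0,0,0,0,0,0,40]]
  ]
}}

```text
time_s: 51.1
ee_pos: [0.1594, 0.519, 0.2191]
eef_rot: [-1.336, 1.57, -1.616]
force: [-0.0, -0.2, 0.5]
grip_width: 0.0397
```

```bash
python3 - <<'E'
from swing import *
from sw import overlay
st()
snap('side','u0.png');snap('top','u1.png')
t=load('top')['img'][:,:,::-1]; s=load('side')['img'][:,:,::-1]
save(t,'u2.png',(150,140,350,270),4); save(t,'u3.png',(395,210,485,290),8); save(s,'u4.png',(270,140,450,270),4)
E
```

```text
time_s 51.1
qpos [ 1.2055e+00  2.7410e-01  1.5220e+00 -2.0000e-04  1.3460e+00 -8.4600e-02]
ee_pos [0.1594 0.519  0.2191]
eef_rot [-1.3356  1.5702 -1.6163]
force [-0.0284 -0.1932  0.5298]
grip_width 0.0397
```

View pics/u0.png

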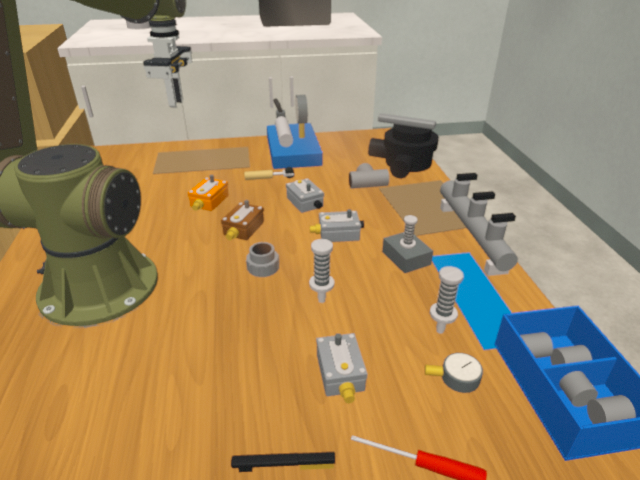

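View pics/u1.png

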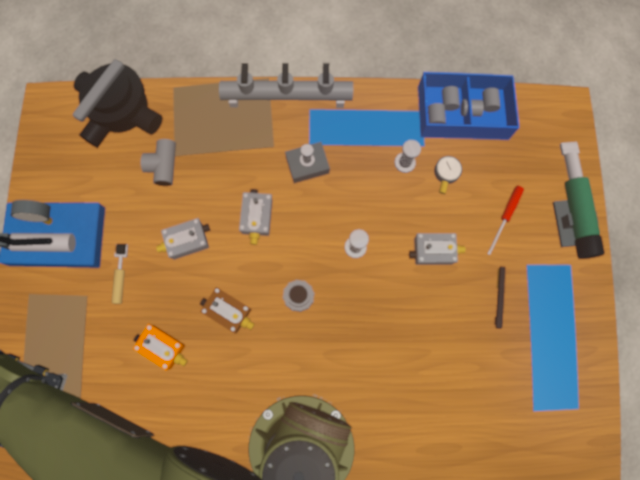

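View pics/u2.png

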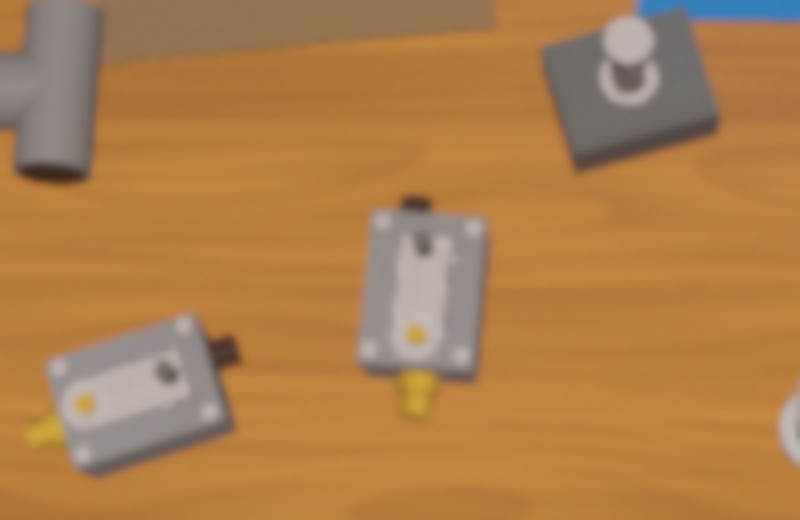

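View pics/u3.png

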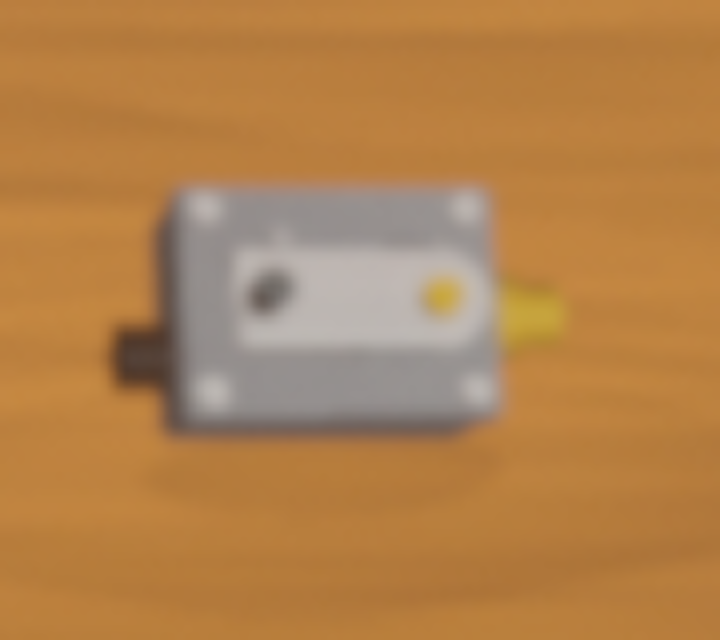

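View pics/u4.png

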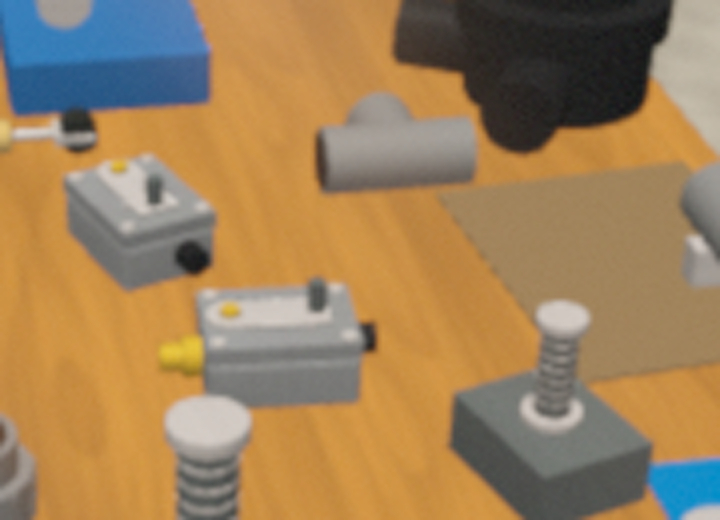

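```bash
python3 -c "
from h import *
print(hand_in())"
```

```text
the job is handed in; nothing more can be done
None
```

I stamped the seals of all three grey switches present, put the punch back in its rack, shut every cover, and handed the job in at about 51 s. Only three grey switches were on the bench. The brown and orange look-alikes and the larger punches were left alone.

- **Stamping:** On each switch the seal yielded at about 8–9 N. Pressing continued until the force rose (about 13–16 N) with the punch at the same bottoming height each time, and the punch was lifted straight out. The peak was well below the 45 N limit.
- **Disturbance:** The right-hand switch was knocked a few centimetres aside during the run. I located it again before stamping it.
- **Grip:** The fingers closed on the punch's head rather than its grip (opening read 28.6 mm), so I carried it by the head. It showed no visible tilt or slip.
- **Last checks in the pictures:** The punch hangs upright in the rack hole, the covers lie along their housings, the switches lie flat and the bystanders have not moved.
- **Middle switch cover:** Closing the left and right covers gave a clear force at the stop, but the middle one gave none. The pictures put that cover within about 0.03 rad of shut, against the 0.12 rad allowed.

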